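Set the washed vacuum filters to dry

ROBOT

A 6-joint arm with a two-finger parallel gripper is mounted at the origin on the work surface. World frame = base frame: x ahead of the robot, y to its left, z up, the work surface at z = 0. Lengths are in mm, angles in rad, forces in N, time in s.
With the tool pointing down it reaches from about 325 to 900 mm from the base axis. Payload 6.1 kg.
Tool frame: the origin (TCP) lies between the finger pads; the fingertips stand 17 mm ahead of it and the grasp point (between the pads) lies 2 mm behind it (ctrl.finger_overhang is the distance from the TCP to the fingertips, in mm); z points along the fingers, y is the direction in which the jaws open and shut (so a half turn about z gives the same grasp; the last joint's range is limited). The gripper opens to 87 mm and grips with 3 to 60 N. Pads are 19 mm wide; open, the fingers measure 117 mm over their backs; the gripper's body (75 mm by 190 mm) begins 51 mm behind the grasp point.
Start: joints at [1.159, 0.22, 1.526, -0, 1.395, -0.126], TCP at [176.202, 599.641, 239.538] pointing down, gripper open.
Joint ranges: [-2.98, 2.98], [-0.91, 2.08], [0.09, 2.57], [-1.24, 4.39], [0.2, 2.65], [-2.68, 2.68]. Speed limits (rad/s): [2.57, 2.57, 3.01, 3.14, 3.14, 3.14].

INTERFACE

Orientations are given as [roll, pitch, yaw] about the fixed x, y, z axes, in that order (R = Rz(yaw) Ry(pitch) Rx(roll)).
In Python, from rig import ctrl gives the robot as it stands.
- The arm moves only by the tool servo_tool, never from a script. Its argument "moves" is a list of rows, each an object of numbers: "claw": the finger opening in m, from 0 to 0.087; "tx", "ty", "tz": the shift along the tool's x, y, z in m; "roll": the turn about the tool's z in rad. A call has 1 to 5 rows; each row is the pose to reach, as a shift and turn from the pose commanded when the call began, along the tool's axes at that moment; what a row does not reach only later rows make up. A row lasts 1/12 s, in which the tool goes at most 41.7 mm and 7.16 degrees, less where a joint would pass 70% of its speed; a pose out of reach is approached as far as the arm can. A call with a gripper value outside its range is refused whole. The fingers move at their own pace and stop on an object; "grip_force" is the grip in N (left out, the last holds). Time passes only in rows, so rows that repeat a pose let the fingers close. It gives the time, the measured TCP pose, the force and the opening at its end, in the units of the state.
- ctrl.state(): the state, without advancing time (a new reading comes with each control period).
- ctrl.grab_frame(name): name is "scene" or "top" or "wrist"; returns the picture (480x640x3 uint8, red, green, blue); there is no depth.
- ctrl.camera_model(name): a dict with "K" (3x3 intrinsics, pixels), "k1" (the pictures are not rectified: a ray, as slopes to the right and down, at radius r is drawn at 1 + k1 r^2 times it, then the intrinsics apply), "R" (3x3) and "t" (3): a world point X has camera coordinates R X + t; the wrist camera has in their place "hand_eye" (4x4, takes a point from camera to tool coordinates, whose origin is the TCP and whose axes are the flange's). Camera axes: x right, y down, z forward; pixel columns grow to the right and rows downward; lengths in mm; the calibration is good to about 2 mm. A picture is of the moment at which its call begins: read the wrist's pose just before it. camera_model takes no time and is no camera call.
- ctrl.job_done(): hands the job in, once; it reports no verdict.
The state is a dict: "time_s": time; "q": joint angles; "joint_velocities": joint speeds; "joint_efforts": joint torques, N m; "position": TCP position; "ee_rot": TCP orientation; "wrist_force": force on the tool from outside, world axes, zero at the start; "ft_torque": the same for the moment, N m; "width": finger opening in mm.
Only numpy, scipy, OpenCV 4.12 (cv2) and the standard library are available. Lean on these libraries where they do the work, as an engineer would, in place of code of your own. Each camera call takes 0.05 s, during which the arm holds its last target.

TASK

Set the washed vacuum filters to dry: roll each one along the bench, without ever lifting it, until it lies with its open end squarely in front of an air outlet, centred on the outlet's line and within a few centimetres of the spout, open the shut-off handle of every outlet that has a filter and leave any spare outlet shut, and only then switch the blower on. Collect all the loose retaining nuts in the steel caddy as well, and leave the other things on the bench where they are.

Things in the scene. Friction and masses are not known exactly. Their poses are not given: they have to be found in the camera images.
- filter_a: washed vacuum-cleaner filter (may be absent): cylinder 94 mm in diameter, 110 mm long, lying on its side; black rubber end caps 12 mm thick, pale slick pleats (87 mm) between. Origin at its centre, 47 mm above the bench; x along its axis, towards its open end. About 0.3 kg, too wide to grip. After a slow push (30 mm/s) it rolls on only a few mm.
- filter_a_mouth (a point): centre of the open end face of filter_a (dark hole 48 mm wide in the cap), 55 mm from its centre; x points out of the hole
- filter_b: washed vacuum-cleaner filter (may be absent): cylinder 94 mm in diameter, 110 mm long, lying on its side; black rubber end caps 12 mm thick, pale slick pleats (87 mm) between. Origin at its centre, 47 mm above the bench; x along its axis, towards its open end. About 0.3 kg, too wide to grip. After a slow push (30 mm/s) it rolls on only a few mm.
- filter_b_mouth (a point): centre of the open end face of filter_b (dark hole 48 mm wide in the cap), 55 mm from its centre; x points out of the hole
- filter_c: washed vacuum-cleaner filter (may be absent): cylinder 94 mm in diameter, 110 mm long, lying on its side; black rubber end caps 12 mm thick, pale slick pleats (87 mm) between. Origin at its centre, 47 mm above the bench; x along its axis, towards its open end. About 0.3 kg, too wide to grip. After a slow push (30 mm/s) it rolls on only a few mm.
- filter_c_mouth (a point): centre of the open end face of filter_c (dark hole 48 mm wide in the cap), 55 mm from its centre; x points out of the hole
- outlet_1 (a point): centre of the open face of the left air outlet as seen from the robot: round spout 60 mm in diameter, 50 mm long, on the fixed drying duct, its axis 47 mm above the bench; outlets are 175 mm apart. Site x points into the spout (away from the robot), y left along the duct, z up. A dark centre line runs out from it over the 1 mm thick grey drip mat.
- damper_1 (a joint): shut-off handle of the left outlet. 0 = shut: points left, across the spout; 1.57 = open: in line, pointing away from the robot. Turns clockwise from above, snaps over centre to the nearer end (0.08 N m). Steel bar reaching 64 mm from its vertical pivot, 14 mm wide, 105 to 117 mm above the bench. Pivot on the spout's centre line, 26 mm behind its face; duct top at 90 mm
- outlet_2 (a point): centre of the open face of the middle air outlet as seen from the robot: round spout 60 mm in diameter, 50 mm long, on the fixed drying duct, its axis 47 mm above the bench; outlets are 175 mm apart. Site x points into the spout (away from the robot), y left along the duct, z up. A dark centre line runs out from it over the 1 mm thick grey drip mat.
- damper_2 (a joint): shut-off handle of the middle outlet. 0 = shut: points left, across the spout; 1.57 = open: in line, pointing away from the robot. Turns clockwise from above, snaps over centre to the nearer end (0.08 N m). Steel bar reaching 64 mm from its vertical pivot, 14 mm wide, 105 to 117 mm above the bench. Pivot on the spout's centre line, 26 mm behind its face; duct top at 90 mm
- outlet_3 (a point): centre of the open face of the right air outlet as seen from the robot: round spout 60 mm in diameter, 50 mm long, on the fixed drying duct, its axis 47 mm above the bench; outlets are 175 mm apart. Site x points into the spout (away from the robot), y left along the duct, z up. A dark centre line runs out from it over the 1 mm thick grey drip mat.
- damper_3 (a joint): shut-off handle of the right outlet. 0 = shut: points left, across the spout; 1.57 = open: in line, pointing away from the robot. Turns clockwise from above, snaps over centre to the nearer end (0.08 N m). Steel bar reaching 64 mm from its vertical pivot, 14 mm wide, 105 to 117 mm above the bench. Pivot on the spout's centre line, 26 mm behind its face; duct top at 90 mm
- fan_switch (a joint): rotary switch of the blower on top of the duct, between the left and middle outlets: 0 = off (grip bar in line with the spouts), 1.05 = on (a sixth of a turn clockwise from above); snaps over centre to the nearer end (about 0.08 N m)
- fan_switch_grip (a point): centre of the switch's black grip bar, on its vertical axis, 122 mm above the bench; the bar is 58 mm long (along point x), 13 mm wide, 24 mm tall, top at 132 mm; the point turns with it
- nut_a_mid (a point): middle of a black plastic retaining nut of a filter (may be absent), standing on the bench: flange 46 mm across and 6 mm thick at the bottom, round ribbed grip 36 to 39 mm across above it, 26 mm tall in all; this point is 13 mm above its underside. 40 g
- nut_b_mid (a point): middle of a black plastic retaining nut of a filter (may be absent), standing on the bench: flange 46 mm across and 6 mm thick at the bottom, round ribbed grip 36 to 39 mm across above it, 26 mm tall in all; this point is 13 mm above its underside. 40 g
- nut_c_mid (a point): middle of a black plastic retaining nut of a filter (may be absent), standing on the bench: flange 46 mm across and 6 mm thick at the bottom, round ribbed grip 36 to 39 mm across above it, 26 mm tall in all; this point is 13 mm above its underside. 40 g
- caddy_in (a point): centre of the inner floor (3 mm above the bench) of the open steel caddy, 130 mm along its x by 120 mm along its y by 70 mm tall outside, walls 3 mm; its hinged lid hangs folded back down the outside of the +y wall. Fixed
- jar: glass jar with a steel twist cap, 60 mm wide, 70 mm tall; origin at its underside (bystander)
- funnel: white plastic funnel standing mouth down, 74 mm wide, 66 mm tall; origin at its underside (bystander)
- clothes_peg: wooden clothes peg, 74 mm long, lying flat; origin at its underside (bystander)
- spray: white bottle, 66 mm wide, 190 mm tall; origin at its underside (bystander)
- tin: food tin, 74 mm wide, 100 mm tall; origin at its underside (bystander)

How it is judged (in metres and radians):
On the way, in this order (a step that is already met when the one before it is completed fails the run):
1. every filter lies in front of an outlet, exactly the outlets in use are open, and the blower is still off (((y of filter_a_mouth in the frame of outlet_1 between -0.014 and 0.014 m and x of filter_a_mouth in the frame of outlet_1 above -0.06 m and angle between the x axis of filter_a and the x axis of outlet_1, either way round below 0.2 rad) or (y of filter_a_mouth in the frame of outlet_2 between -0.014 and 0.014 m and x of filter_a_mouth in the frame of outlet_2 above -0.06 m and angle between the x axis of filter_a and the x axis of outlet_2, either way round below 0.2 rad) or (y of filter_a_mouth in the frame of outlet_3 between -0.014 and 0.014 m and x of filter_a_mouth in the frame of outlet_3 above -0.06 m and angle between the x axis of filter_a and the x axis of outlet_3, either way round below 0.2 rad)) and ((y of filter_b_mouth in the frame of outlet_1 between -0.014 and 0.014 m and x of filter_b_mouth in the frame of outlet_1 above -0.06 m and angle between the x axis of filter_b and the x axis of outlet_1, either way round below 0.2 rad) or (y of filter_b_mouth in the frame of outlet_2 between -0.014 and 0.014 m and x of filter_b_mouth in the frame of outlet_2 above -0.06 m and angle between the x axis of filter_b and the x axis of outlet_2, either way round below 0.2 rad) or (y of filter_b_mouth in the frame of outlet_3 between -0.014 and 0.014 m and x of filter_b_mouth in the frame of outlet_3 above -0.06 m and angle between the x axis of filter_b and the x axis of outlet_3, either way round below 0.2 rad)) and ((y of filter_c_mouth in the frame of outlet_1 between -0.014 and 0.014 m and x of filter_c_mouth in the frame of outlet_1 above -0.06 m and angle between the x axis of filter_c and the x axis of outlet_1, either way round below 0.2 rad) or (y of filter_c_mouth in the frame of outlet_2 between -0.014 and 0.014 m and x of filter_c_mouth in the frame of outlet_2 above -0.06 m and angle between the x axis of filter_c and the x axis of outlet_2, either way round below 0.2 rad) or (y of filter_c_mouth in the frame of outlet_3 between -0.014 and 0.014 m and x of filter_c_mouth in the frame of outlet_3 above -0.06 m and angle between the x axis of filter_c and the x axis of outlet_3, either way round below 0.2 rad)) and (value of joint damper_1 above 1.35 rad or (horizontal distance between each of filter_a_mouth, filter_b_mouth, filter_c_mouth and outlet_1 above 0.07 m and value of joint damper_1 below 0.22 rad)) and (value of joint damper_1 below 0.22 rad or horizontal distance between any of filter_a_mouth, filter_b_mouth, filter_c_mouth and outlet_1 below 0.07 m) and (value of joint damper_2 above 1.35 rad or (horizontal distance between each of filter_a_mouth, filter_b_mouth, filter_c_mouth and outlet_2 above 0.07 m and value of joint damper_2 below 0.22 rad)) and (value of joint damper_2 below 0.22 rad or horizontal distance between any of filter_a_mouth, filter_b_mouth, filter_c_mouth and outlet_2 below 0.07 m) and (value of joint damper_3 above 1.35 rad or (horizontal distance between each of filter_a_mouth, filter_b_mouth, filter_c_mouth and outlet_3 above 0.07 m and value of joint damper_3 below 0.22 rad)) and (value of joint damper_3 below 0.22 rad or horizontal distance between any of filter_a_mouth, filter_b_mouth, filter_c_mouth and outlet_3 below 0.07 m) and linear speed of each of filter_a, filter_b, filter_c below 0.01 m/s and value of joint fan_switch below 0.3 rad), for 0.2 s.
2. the blower is switched on (value of joint fan_switch above 0.9 rad), for 0.2 s.
At the end, for the whole second after the job is handed in: each filter lies still, open end within 14 mm sideways of an outlet's axis, at most 60 mm from the spout, square within 0.2 rad; dampers of outlets with a filter open (over 1.35 rad), others shut (under 0.22); blower on (over 0.9 rad); every nut at rest in the caddy (((y of filter_a_mouth in the frame of outlet_1 between -0.014 and 0.014 m and x of filter_a_mouth in the frame of outlet_1 above -0.06 m and angle between the x axis of filter_a and the x axis of outlet_1, either way round below 0.2 rad) or (y of filter_a_mouth in the frame of outlet_2 between -0.014 and 0.014 m and x of filter_a_mouth in the frame of outlet_2 above -0.06 m and angle between the x axis of filter_a and the x axis of outlet_2, either way round below 0.2 rad) or (y of filter_a_mouth in the frame of outlet_3 between -0.014 and 0.014 m and x of filter_a_mouth in the frame of outlet_3 above -0.06 m and angle between the x axis of filter_a and the x axis of outlet_3, either way round below 0.2 rad)) and ((y of filter_b_mouth in the frame of outlet_1 between -0.014 and 0.014 m and x of filter_b_mouth in the frame of outlet_1 above -0.06 m and angle between the x axis of filter_b and the x axis of outlet_1, either way round below 0.2 rad) or (y of filter_b_mouth in the frame of outlet_2 between -0.014 and 0.014 m and x of filter_b_mouth in the frame of outlet_2 above -0.06 m and angle between the x axis of filter_b and the x axis of outlet_2, either way round below 0.2 rad) or (y of filter_b_mouth in the frame of outlet_3 between -0.014 and 0.014 m and x of filter_b_mouth in the frame of outlet_3 above -0.06 m and angle between the x axis of filter_b and the x axis of outlet_3, either way round below 0.2 rad)) and ((y of filter_c_mouth in the frame of outlet_1 between -0.014 and 0.014 m and x of filter_c_mouth in the frame of outlet_1 above -0.06 m and angle between the x axis of filter_c and the x axis of outlet_1, either way round below 0.2 rad) or (y of filter_c_mouth in the frame of outlet_2 between -0.014 and 0.014 m and x of filter_c_mouth in the frame of outlet_2 above -0.06 m and angle between the x axis of filter_c and the x axis of outlet_2, either way round below 0.2 rad) or (y of filter_c_mouth in the frame of outlet_3 between -0.014 and 0.014 m and x of filter_c_mouth in the frame of outlet_3 above -0.06 m and angle between the x axis of filter_c and the x axis of outlet_3, either way round below 0.2 rad)) and (value of joint damper_1 above 1.35 rad or (horizontal distance between each of filter_a_mouth, filter_b_mouth, filter_c_mouth and outlet_1 above 0.07 m and value of joint damper_1 below 0.22 rad)) and (value of joint damper_1 below 0.22 rad or horizontal distance between any of filter_a_mouth, filter_b_mouth, filter_c_mouth and outlet_1 below 0.07 m) and (value of joint damper_2 above 1.35 rad or (horizontal distance between each of filter_a_mouth, filter_b_mouth, filter_c_mouth and outlet_2 above 0.07 m and value of joint damper_2 below 0.22 rad)) and (value of joint damper_2 below 0.22 rad or horizontal distance between any of filter_a_mouth, filter_b_mouth, filter_c_mouth and outlet_2 below 0.07 m) and (value of joint damper_3 above 1.35 rad or (horizontal distance between each of filter_a_mouth, filter_b_mouth, filter_c_mouth and outlet_3 above 0.07 m and value of joint damper_3 below 0.22 rad)) and (value of joint damper_3 below 0.22 rad or horizontal distance between any of filter_a_mouth, filter_b_mouth, filter_c_mouth and outlet_3 below 0.07 m) and linear speed of each of filter_a, filter_b, filter_c below 0.01 m/s and value of joint fan_switch above 0.9 rad and x of nut_a_mid in the frame of caddy_in between -0.062 and 0.062 m and y of nut_a_mid in the frame of caddy_in between -0.057 and 0.057 m and z of nut_a_mid in the frame of caddy_in between 0 and 0.055 m and linear speed of each of nut_a, nut_b, nut_c below 0.02 m/s and x of nut_b_mid in the frame of caddy_in between -0.062 and 0.062 m and y of nut_b_mid in the frame of caddy_in between -0.057 and 0.057 m and z of nut_b_mid in the frame of caddy_in between 0 and 0.055 m and x of nut_c_mid in the frame of caddy_in between -0.062 and 0.062 m and y of nut_c_mid in the frame of caddy_in between -0.057 and 0.057 m and z of nut_c_mid in the frame of caddy_in between 0 and 0.055 m); the robot touches nothing.
It fails at once if a filter is lifted or stood on end (its centre rises more than 15 mm) (height (world z) of any of filter_a, filter_b, filter_c above 0.062 m).
It fails at once if another thing on the bench (jar, funnel, clothes peg, bottle, tin) is moved more than 40 mm (distance of any of jar, funnel, clothes_peg, spray, tin from where it was at the start of the episode above 0.04 m).
Of filter_a, filter_b, filter_c only 2 to 3 are there at a start; the rules pass over those that are not, and their reading is None.
Of nut_a, nut_b, nut_c only 2 to 3 are there at a start; the rules pass over those that are not, and their reading is None.
At some moment in a run one of nut_a, nut_b, nut_c may be knocked a few centimetres aside while the robot is not near it.
Once in a run the grip may slacken for a moment while it holds something.
It also fails if it takes over 210 s, if anything falls off the work surface, if the arm or the gripper's body presses on something with over 40 N, if the wrist force passes 120 N, or if a joint passes its speed limit or range.

## Working session

There is one attempt and no reset: what is moved stays moved. The work goes in short steps, Python scripts to look and compute and a tool call to move; the robot and the scene stay as the last step left them, time stands still between calls to the robot, and variables do not carry over. Pictures are saved under pics/ and viewed, and the job is handed in when it is done.

Besides the shell and the picture viewer there is one more tool, called after "Request:" as name(argument=value, ...), one argument or row to a line, values as JSON. servo_tool: Moves the arm, as the interface text tells. Its arguments: {"type":"object","properties":{"moves":{"type":"array"},"grip_force":{"type":"number"}},"required":["moves"]}

```bash
ls; mkdir -p pics; python3 - <<'E'
from rig import ctrl
import cv2
for n in ["scene","top","wrist"]:
    im=ctrl.grab_frame(n); cv2.imwrite(f"pics/{n}0.png",im[:,:,::-1]); m=ctrl.camera_model(n); print(n,m)
print(ctrl.state())
E
```

```text
pics
scene {'K': array([[617.26566158,   0.        , 314.75978366],
       [  0.        , 617.26566158, 244.01979512],
       [  0.        ,   0.        ,   1.        ]]), 'k1': -0.18173260764413238, 'R': array([[-0.48767805,  0.87294762, -0.01151423],
       [ 0.59773884,  0.32426003, -0.73318737],
       [-0.63630056, -0.36444189, -0.67992919]]), 't': array([ 235.07981917, -249.15560658, 2239.87208921])}
top {'K': array([[456.77710615,   0.        , 316.73226482],
       [  0.        , 456.77710615, 237.76732218],
       [  0.        ,   0.        ,   1.        ]]), 'k1': 0.025472718529667957, 'R': array([[-0.00330346, -0.99997715, -0.00589732],
       [-0.9928132 ,  0.00398518, -0.11960802],
       [ 0.11962879,  0.00545981, -0.99280368]]), 't': array([  21.44309024,  503.8026142 , 1135.31361608])}
wrist {'K': array([[380.62244615,   0.        , 326.78158647],
       [  0.        , 380.62244615, 235.83958123],
       [  0.        ,   0.        ,   1.        ]]), 'k1': -0.009461954270892789, 'hand_eye': array([[ 3.99675953e-04, -9.59784969e-01, -2.80735913e-01,
         7.85128197e
[... 233 characters left out ...]
,
         1.00000000e+00]])}
{'time_s': 0.15, 'q': array([ 1.15891267e+00,  2.21036178e-01,  1.52732962e+00, -2.03993159e-05,
        1.39470265e+00, -1.26056521e-01]), 'joint_velocities': array([-0.00020924, -0.00195347, -0.00374255, -0.00052221,  0.00167438,
       -0.00120576]), 'joint_efforts': array([ 1.45136746e-03, -4.95185494e+01, -3.87883258e+01,  7.00573297e-02,
        5.29635383e-02, -1.11815339e-04]), 'position': array([176.02411183, 599.23735592, 238.70388054]), 'ee_rot': array([-3.14012604e+00, -1.65622925e-04,  2.85576898e+00]), 'wrist_force': array([-0.72044945,  0.33884281, -0.10185759]), 'ft_torque': array([0.00703247, 0.01964263, 0.04164098]), 'width': 86.54014747632483}
```

View pics/top0.png

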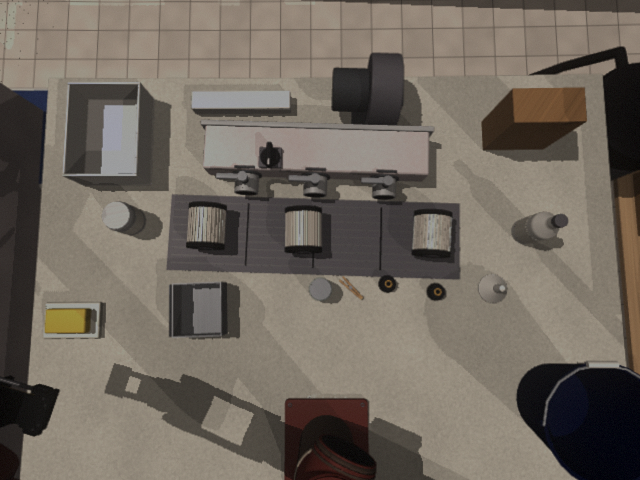

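View pics/scene0.png

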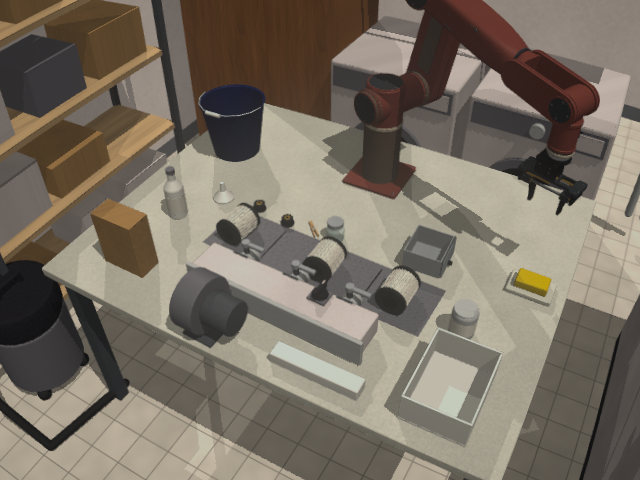

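View pics/wrist0.png

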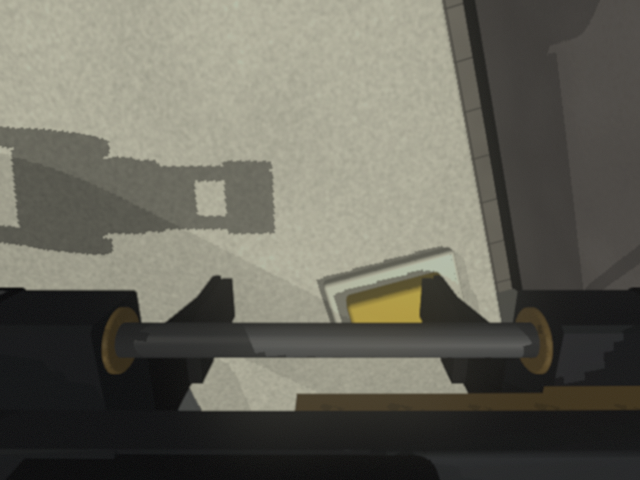

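The top view shows three filters at about (206,226), (303,230) and (432,233). The outlets are at about (245,185), (315,185) and (384,190). There are nuts at (388,284) and (436,292), and the caddy is at (199,310). I'll enlarge it next.

```bash
python3 - <<'E'
import cv2
im=cv2.imread("pics/top0.png")
cv2.imwrite("pics/t0a.png",cv2.resize(im[110:310,160:320],None,fx=5,fy=5,interpolation=cv2.INTER_CUBIC)[:,:][0:1000:1][:].copy()[:600])
c=im[140:260,160:320];cv2.imwrite("pics/t0a.png",cv2.resize(c,None,fx=5,fy=5,interpolation=cv2.INTER_CUBIC))
c=im[140:260,310:470];cv2.imwrite("pics/t0b.png",cv2.resize(c,None,fx=5,fy=5,interpolation=cv2.INTER_CUBIC))
c=im[250:350,160:320];cv2.imwrite("pics/t0c.png",cv2.resize(c,None,fx=5,fy=5,interpolation=cv2.INTER_CUBIC))
c=im[250:350,310:510];cv2.imwrite("pics/t0d.png",cv2.resize(c,None,fx=4,fy=4,interpolation=cv2.INTER_CUBIC))
im=cv2.imread("pics/scene0.png")
c=im[190:390,180:440];cv2.imwrite("pics/s0a.png",cv2.resize(c,None,fx=3,fy=3,interpolation=cv2.INTER_CUBIC))
E
```

```text
(no output)
```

View pics/t0a.png

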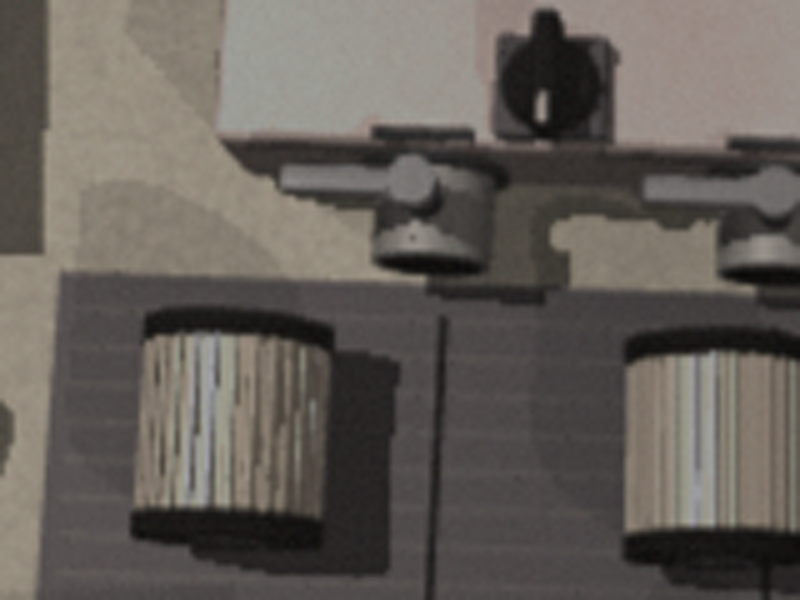

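View pics/t0b.png

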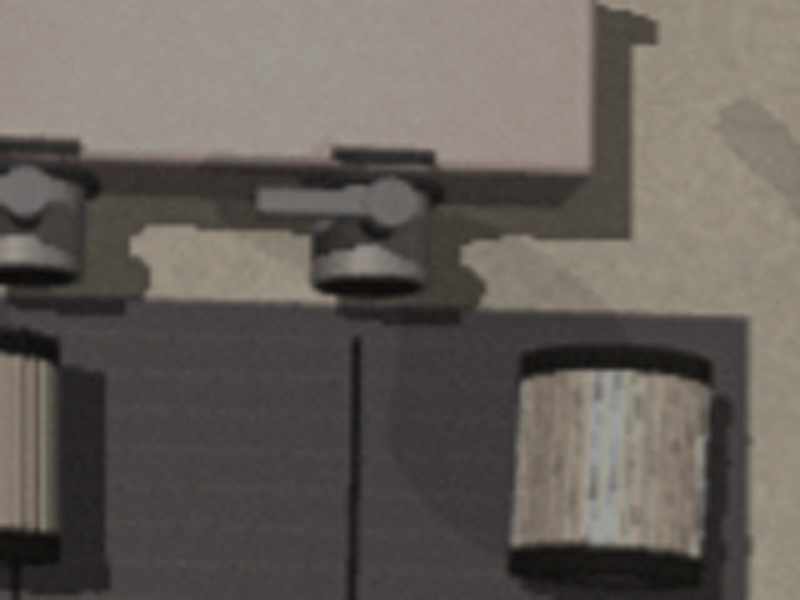

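View pics/t0c.png

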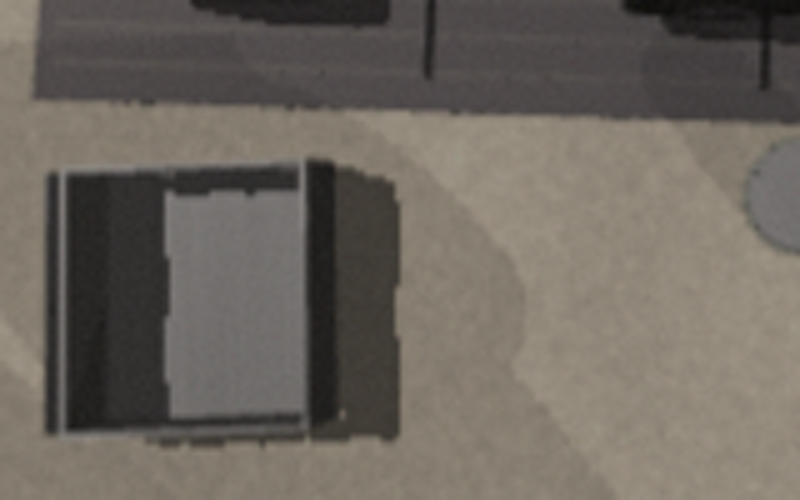

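View pics/t0d.png

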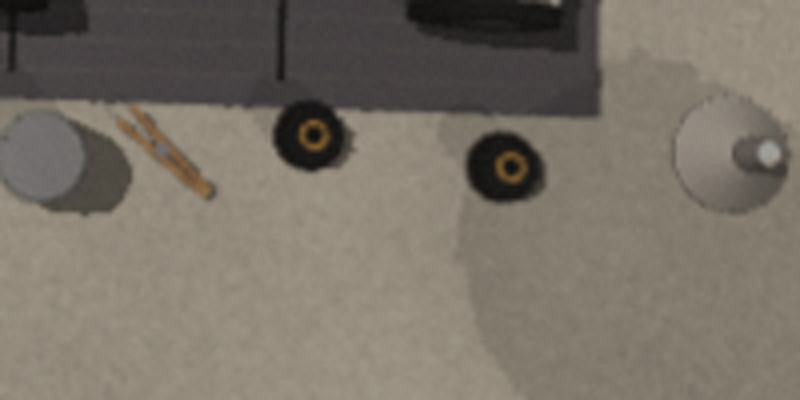

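View pics/s0a.png

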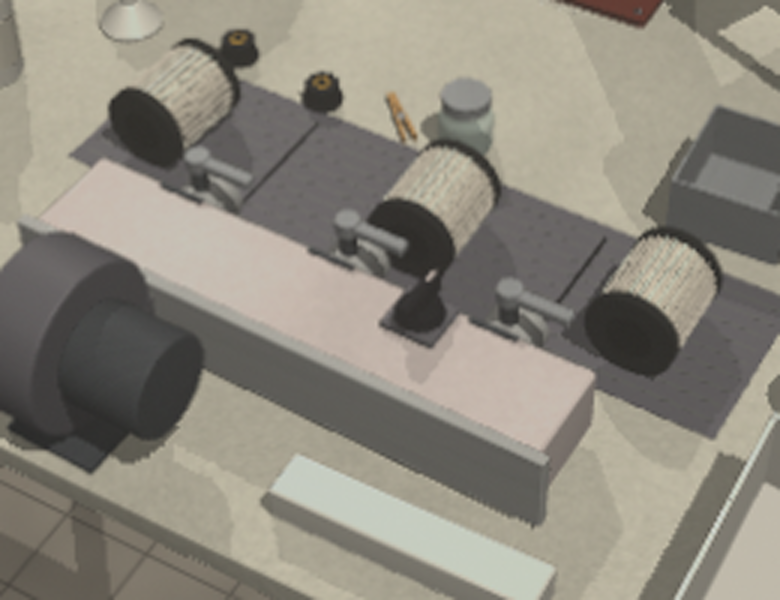

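```bash
cat > h.py <<'E'
import numpy as np, cv2
from rig import ctrl
from scipy.spatial.transform import Rotation as Ro
def cam(n,st=None):
    m=ctrl.camera_model(n); 
    if n!="wrist": return m["K"],m["k1"],m["R"],m["t"]
    st=st or ctrl.state()
    Rt=Ro.from_euler('xyz',st["ee_rot"]).as_matrix(); T=np.eye(4);T[:3,:3]=Rt;T[:3,3]=st["position"]
    E=np.linalg.inv(T@m["hand_eye"]); return m["K"],m["k1"],E[:3,:3],E[:3,3]
def proj(c,X):
    K,k,R,t=c; X=np.atleast_2d(X); p=X@R.T+t; s=p[:,:2]/p[:,2:]; s=s*(1+k*(s**2).sum(1,keepdims=True)); return s@K[:2,:2].T+K[:2,2]
def unproj(c,uv,z):
    K,k,R,t=c; d=(np.atleast_2d(uv)-K[:2,2])/np.array([K[0,0],K[1,1]]); s=d.copy()
    for _ in range(20): s=d/(1+k*(s**2).sum(1,keepdims=True))
    r=np.c_[s,np.ones(len(s))]@R; C=-R.T@t; z=np.broadcast_to(z,len(r)); return C+r*((z-C[2])/r[:,2])[:,None]
def circ(x,y,yaw,off,r=47,zc=47,n=72):
    a=np.linspace(0,2*np.pi,n,endpoint=False); c,s=np.cos(yaw),np.sin(yaw)
    return np.c_[x+c*off-s*r*np.cos(a), y+s*off+c*r*np.cos(a), zc+r*np.sin(a)]
def fitf(c,meas,guess):
    # meas: farL(u),farR(u),nearL(u),nearR(u),far top v(min), near vmax
    from scipy.optimize import least_squares
    def f(p):
        F=proj(c,circ(*p,55)); N=proj(c,circ(*p,-55))
        return np.array([F[:,0].min(),F[:,0].max(),N[:,0].min(),N[:,0].max(),F[:,1].min(),N[:,1].max()])-meas
    return least_squares(f,guess,x_scale=[10,10,.1],diff_step=1e-3)
def snap(n,name,box=None,f=1):
    im=ctrl.grab_frame(n)[:,:,::-1].copy()
    cv2.imwrite(f"pics/{name}_full.png",im)
    if box: u0,v0,u1,v1=box; im=im[v0:v1,u0:u1]
    cv2.imwrite(f"pics/{name}.png",cv2.resize(im,None,fx=f,fy=f,interpolation=cv2.INTER_CUBIC)); return im
E
python3 - <<'E'
from h import *
np.set_printoptions(suppress=True,precision=1)
c=cam("top")
print("lines",unproj(c,[[248.6,204],[246,265],[313,267.5],[381.2,208],[380.25,269.5]],1))
print("piv",unproj(c,[[242.4,176.4],[315,178.4],[389,180]],119))
print("sw",unproj(c,[[269,154]],132))
print("caddy",unproj(c,[[173.2,284.4],[221,282],[173.2,336.6],[221.6,335.6]],70))
print("nuts",unproj(c,[[388.5,283.75],[437.75,291.75]],26))
print("jar",unproj(c,[[310+45/4,250+155/4]],70),"peg",unproj(c,[[310+125/4,250+110/4],[310+210/4,250+190/4]],5),"funnel",unproj(c,[[491,290]],5))
A=lambda x,y,ox,oy:(x/5+ox,y/5+oy)
fa=[160+145/5,160+333/5,160+131/5,160+322/5,140+309/5,140+550/5]
fb=[160+624/5,160+(60+750)/5,160+623/5,310+58/5,140+327/5,140+568/5]
fc=[310+519/5,310+711/5,310+508/5,310+704/5,140+345/5,140+583/5]
for m in (fa,fb,fc):
    g=unproj(c,[[ (m[0]+m[1])/2,(m[4]+m[5])/2]],60)[0]
    r=fitf(c,m,[g[0],g[1],0.]); print(r.x,np.degrees(r.x[2]),r.fun)
im=cv2.imread("pics/scene0.png")
for i,b in enumerate([(360,250,440,330),(290,225,370,305),(200,190,290,260)]):
    pass
c1=cv2.resize(im[255:325,370:430],None,fx=5,fy=5,interpolation=cv2.INTER_CUBIC);c2=cv2.resize(im[225:295,290:350],None,fx=5,fy=5,interpolation=cv2.INTER_CUBIC)
cc=np.hstack([c1,c2]); cc=np.clip(cc.astype(float)*3,0,255).astype(np.uint8);cv2.imwrite("pics/s0f.png",cc)
E
```

```text
lines [[ 597.9  199.4    1. ]
 [ 436.9  203.8    1. ]
 [ 429.7   29.7    1. ]
 [ 585.7 -150.3    1. ]
 [ 423.9 -144.5    1. ]]
piv [[ 641.9  196.6  119. ]
 [ 636.3   22.8  119. ]
 [ 631.4 -153.9  119. ]]
sw [[692.8 131.9 132. ]]
caddy [[386.3 368.9  70. ]
 [391.5 252.9  70. ]
 [261.8 364.3  70. ]
 [263.5 248.5  70. ]]
nuts [[ 386.7 -161.3   26. ]
 [ 366.4 -284.4   26. ]]
jar [[374.2   8.8  70. ]] peg [[403.5 -43.2   5. ]
 [352.2 -97.1   5. ]] funnel [[ 370.6 -425.3    5. ]]
[531.  296.8  -0. ] -1.8085401396454568 [-0.3  0.3 -0.2  0.2 -0.2  0.2]
[520.8  53.4  -0. ] -0.38273060402468206 [ 0.  -0.  -0.3  0.3 -0.1  0.1]
[ 511.4 -269.6   -0.1] -3.9476277975395555 [-0.2 -0.   0.2 -0.  -0.6  0.7]
```

View pics/s0f.png

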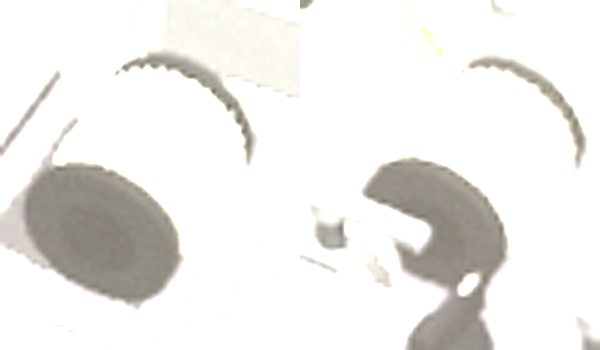

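```bash
cat >> h.py <<'E'
def go(x,y,z,yaw=3.1106,st=None):
    st=st or ctrl.state(); Rt=Ro.from_euler('xyz',st["ee_rot"]).as_matrix()
    d=(np.array([x,y,z])-st["position"])@Rt/1000
    Rg=Ro.from_euler('xyz',[np.pi,0,yaw]).as_matrix(); r=Ro.from_matrix(Rt.T@Rg).as_rotvec()
    print("go",(x,y,z),"tx %.4f ty %.4f tz %.4f roll %.4f | rot %s | n=%.1f rows"%(*d,r[2],np.round(r[:2],3),np.linalg.norm(d)/.0417))
E
python3 - <<'E'
from h import *
go(531,297,180)
E
```

```text
go (531, 297, 180) tx -0.4258 ty -0.1898 tz 0.0589 roll -0.2548 | rot [-0.001 -0.   ] | n=11.3 rows
```

Request:
servo_tool(
  moves=[
    {"tx": -0.426,"ty": -0.19,"tz": 0.03,"roll": -0.255,"claw": 0.087},
    {"tx": -0.426,"ty": -0.19,"tz": 0.03,"roll": -0.255,"claw": 0.087},
    {"tx": -0.426,"ty": -0.19,"tz": 0.03,"roll": -0.255,"claw": 0.087},
    {"tx": -0.426,"ty": -0.19,"tz": 0.03,"roll": -0.255,"claw": 0.087},
    {"tx": -0.426,"ty": -0.19,"tz": 0.03,"roll": -0.255,"claw": 0.087},
  ],
)

```text
time_s: 0.57
position: [332.5, 465.9, 226.0]
ee_rot: [-3.141, -0.0, 3.112]
wrist_force: [0.9, 0.1, 0.8]
width: 87.1
```

```bash
python3 - <<'E'
from h import *
go(531,297,180)
E
```

```text
go (531, 297, 180) tx -0.2034 ty -0.1629 tz 0.0460 roll 0.0011 | rot [-0. -0.] | n=6.3 rows
```

Request:
servo_tool(
  moves=[
    {"tx": -0.203,"ty": -0.163,"tz": 0.046},
    {"tx": -0.203,"ty": -0.163,"tz": 0.046},
    {"tx": -0.203,"ty": -0.163,"tz": 0.046},
    {"tx": -0.203,"ty": -0.163,"tz": 0.046},
    {"tx": -0.203,"ty": -0.163,"tz": 0.046},
  ],
)

```text
invalid input
```

```bash
python3 - <<'E'
from h import *
go(531,297,180)
E
```

```text
go (531, 297, 180) tx -0.2034 ty -0.1629 tz 0.0460 roll 0.0011 | rot [-0. -0.] | n=6.3 rows
```

Request:
servo_tool(
  moves=[
    {"tx": -0.203,"ty": -0.163,"tz": 0.046,"roll": 0,"claw": 0.087},
    {"tx": -0.203,"ty": -0.163,"tz": 0.046,"roll": 0,"claw": 0.087},
    {"tx": -0.203,"ty": -0.163,"tz": 0.046,"roll": 0,"claw": 0.087},
    {"tx": -0.203,"ty": -0.163,"tz": 0.046,"roll": 0,"claw": 0.087},
    {"tx": -0.203,"ty": -0.163,"tz": 0.046,"roll": 0,"claw": 0.087},
  ],
)

```text
time_s: 0.98
position: [488.7, 332.4, 189.6]
ee_rot: [-3.142, -0.0, 3.111]
wrist_force: [1.9, 1.0, 0.1]
width: 86.6
```

```bash
python3 - <<'E'
from h import *
go(531,297,180)
E
```

```text
go (531, 297, 180) tx -0.0433 ty -0.0341 tz 0.0096 roll 0.0002 | rot [-0. -0.] | n=1.3 rows
```

Request:
servo_tool(
  moves=[
    {"tx": -0.043,"ty": -0.034,"tz": 0.01,"roll": 0,"claw": 0.087},
    {"tx": -0.043,"ty": -0.034,"tz": 0.01,"roll": 0,"claw": 0.087},
    {"tx": -0.043,"ty": -0.034,"tz": 0.01,"roll": 0,"claw": 0.087},
  ],
)

```text
time_s: 1.23
position: [531.5, 295.5, 178.7]
ee_rot: [-3.14, -0.001, 3.106]
wrist_force: [0.6, -0.1, 0.1]
width: 87.0
```

```bash
python3 - <<'E'
from h import *
go(531,297,83)
st=ctrl.state();print(st["position"])
snap("wrist","w1")
E
```

```text
go (531, 297, 83) tx 0.0005 ty 0.0016 tz 0.0957 roll -0.0045 | rot [-0.002 -0.001] | n=2.3 rows
[531.53043286 295.52726459 178.69688923]
```

View pics/w1.png

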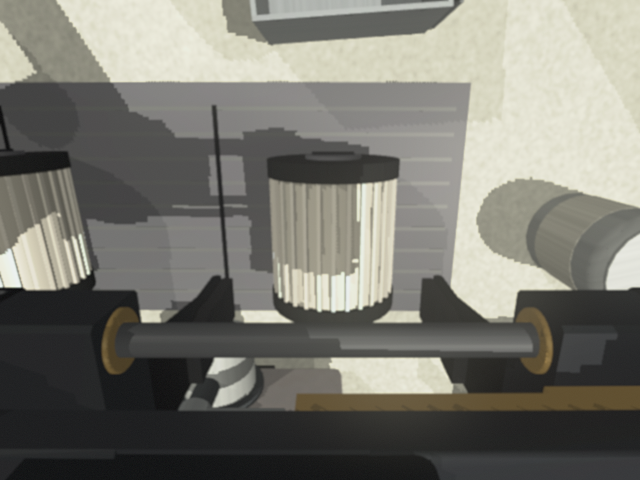

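The wrist view shows filter_a centred at about u=333, between the fingertips at u=232 and u=421. Its robot-side cap spans u=267 to 399. I'll check that against the model.

```bash
python3 - <<'E'
from h import *
c=cam("wrist")
for y in (297,300):
    p=proj(c,circ(531,y,-.031,-55)); f=proj(c,circ(531,y,-.031,55)); print(y,p.min(0),p.max(0),f.min(0),f.max(0))
st=ctrl.state();print(st["position"])
E
```

```text
297 [258.02156071 154.91219612] [390.69739718 166.64495155] [265.51891616 277.16983648] [384.45074514 330.12535934]
300 [262.30881209 154.78930833] [395.00012337 166.47483787] [269.36310328 277.06767833] [388.3075953  329.99360667]
[530.1461817  297.26193967 179.18331926]
```

Request:
servo_tool(
  moves=[
    {"tx": 0,"ty": 0.004,"tz": 0.042,"roll": 0,"claw": 0.087},
    {"tx": 0,"ty": 0.004,"tz": 0.083,"roll": 0,"claw": 0.087},
    {"tx": 0,"ty": 0.004,"tz": 0.083,"roll": 0,"claw": 0.087},
  ],
)

```text
time_s: 1.53
position: [522.9, 301.7, 88.8]
ee_rot: [-3.136, -0.013, 3.112]
wrist_force: [-2.7, -0.9, -2.4]
width: 87.0
```

```bash
python3 - <<'E'
from h import *
st=ctrl.state();print(st["position"],st["wrist_force"])
snap("wrist","w2")
st=ctrl.state();print(st["position"],st["wrist_force"])
E
```

```text
[522.87367862 301.71028827  88.75362013] [-2.67499935 -0.94513421 -2.41295645]
[524.49462955 302.31366641  92.37939196] [-0.91805841 -0.24594854  0.39696962]
```

View pics/w2.png

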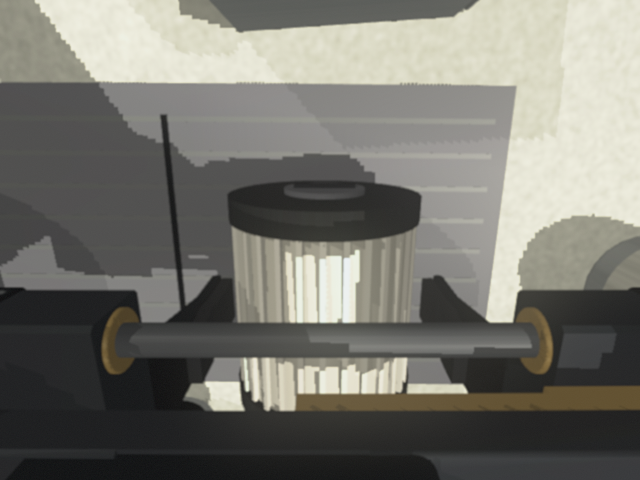

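Request:
servo_tool(
  moves=[
    {"tx": 0,"ty": -0.001,"tz": 0.009,"roll": 0,"claw": 0.087},
    {"tx": 0,"ty": -0.001,"tz": 0.009,"roll": 0,"claw": 0.087},
    {"tx": 0,"ty": -0.004,"tz": 0.009,"roll": 0,"claw": 0.087},
    {"tx": 0,"ty": -0.009,"tz": 0.009,"roll": 0,"claw": 0.087},
    {"tx": 0,"ty": -0.015,"tz": 0.009,"roll": 0,"claw": 0.087},
  ],
)

```text
time_s: 2.0
position: [530.4, 288.2, 90.3]
ee_rot: [3.14, 0.003, 3.111]
wrist_force: [-0.1, 1.2, 3.6]
width: 87.3
```

Request:
servo_tool(
  moves=[
    {"tx": 0,"ty": -0.007,"tz": 0,"roll": 0,"claw": 0.087},
    {"tx": 0,"ty": -0.014,"tz": 0,"roll": 0,"claw": 0.087},
    {"tx": 0,"ty": -0.021,"tz": 0,"roll": 0,"claw": 0.087},
    {"tx": 0,"ty": -0.028,"tz": 0,"roll": 0,"claw": 0.087},
    {"tx": 0,"ty": -0.035,"tz": 0,"roll": 0,"claw": 0.087},
  ],
)

```text
time_s: 2.42
position: [528.0, 251.7, 88.0]
ee_rot: [-3.141, -0.0, 3.11]
wrist_force: [0.8, -0.2, -0.5]
width: 87.2
```

```bash
python3 - <<'E'
from h import *
st=ctrl.state();print(st["position"],st["wrist_force"])
go(529,198,83)
snap("top","t1",(160,140,320,260),5)
E
```

```text
[528.00210491 251.65425186  88.0114943 ] [ 0.79417875 -0.17472958 -0.50248716]
go (529, 198, 83) tx -0.0027 ty -0.0536 tz 0.0050 roll -0.0002 | rot [-0. -0.] | n=1.3 rows
```

View pics/t1.png

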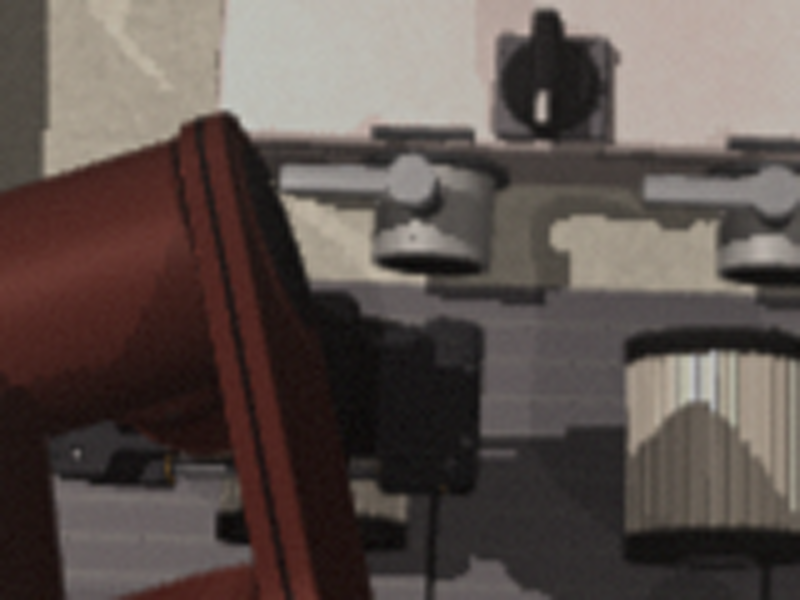

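Request:
servo_tool(
  moves=[
    {"tx": 0,"ty": -0.007,"tz": 0.002,"roll": 0,"claw": 0.087},
    {"tx": 0,"ty": -0.014,"tz": 0.003,"roll": 0,"claw": 0.087},
    {"tx": 0,"ty": -0.021,"tz": 0.003,"roll": 0,"claw": 0.087},
    {"tx": 0,"ty": -0.027,"tz": 0.003,"roll": 0,"claw": 0.087},
    {"tx": 0,"ty": -0.033,"tz": 0.003,"roll": 0,"claw": 0.087},
  ],
)

```text
time_s: 2.88
position: [527.1, 219.1, 85.1]
ee_rot: [3.142, -0.0, 3.111]
wrist_force: [-0.5, 0.2, 0.1]
width: 87.0
```

Request:
servo_tool(
  moves=[
    {"tx": 0,"ty": -0.006,"tz": 0,"roll": 0,"claw": 0.087},
    {"tx": 0,"ty": -0.011,"tz": 0,"roll": 0,"claw": 0.087},
    {"tx": 0,"ty": -0.015,"tz": 0,"roll": 0,"claw": 0.087},
    {"tx": 0,"ty": -0.018,"tz": 0,"roll": 0,"claw": 0.087},
    {"tx": 0,"ty": -0.02,"tz": 0,"roll": 0,"claw": 0.087},
  ],
)

```text
time_s: 3.3
position: [526.6, 199.4, 85.2]
ee_rot: [3.142, 0.0, 3.111]
wrist_force: [0.3, 0.6, -0.4]
width: 86.8
```

```bash
python3 - <<'E'
from h import *
st=ctrl.state();print(st["position"],st["wrist_force"])
snap("wrist","w3")
st=ctrl.state();print(st["position"],st["wrist_force"])
E
```

```text
[526.56494988 199.39080838  85.19106568] [ 0.26181248  0.58668742 -0.44185787]
[526.58937516 199.23374513  85.19108803] [-0.03072227 -0.03639421  0.28327683]
```

View pics/w3.png

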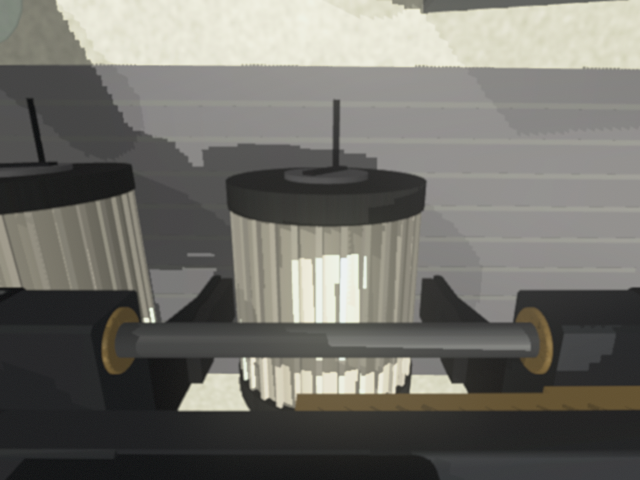

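The wrist view shows filter_a's near cap spanning u=226 to 426. The mat centre line is visible at u=336, between v=100 and v=168.

```bash
python3 - <<'E'
from h import *
c=cam("wrist")
print(unproj(c,[[336.5,100],[335.5,168]],1))
for y in (198,202): 
    p=proj(c,circ(529,y,-.031,-55)); print(y,p[:,0].min(),p[:,0].max(),p[:,1].min())
E
```

```text
[[435.16962971 208.93568631   1.        ]
 [473.52053703 207.43264961   1.        ]]
198 220.67619598557425 421.8617929356831 169.06569902808377
202 229.50503688391802 430.7286030197496 168.85948845484523
```

Request:
servo_tool(
  moves=[
    {"tx": 0,"ty": 0.004,"tz": 0,"roll": 0,"claw": 0.087},
    {"tx": 0,"ty": 0.007,"tz": 0,"roll": 0,"claw": 0.087},
    {"tx": 0,"ty": 0.005,"tz": 0,"roll": 0,"claw": 0.087},
    {"tx": 0,"ty": 0.004,"tz": -0.01,"roll": 0,"claw": 0.087},
    {"tx": 0,"ty": 0.004,"tz": -0.05,"roll": 0,"claw": 0.087},
  ],
)

```text
time_s: 3.77
position: [521.7, 202.6, 129.3]
ee_rot: [-3.138, -0.013, 3.111]
wrist_force: [0.4, -0.5, -0.8]
width: 86.9
```

Request:
servo_tool(
  moves=[
    {"tx": 0,"ty": 0,"tz": -0.03,"roll": 0,"claw": 0.087},
    {"tx": 0,"ty": 0,"tz": -0.05,"roll": 0,"claw": 0.087},
  ],
)

```text
time_s: 3.93
position: [528.0, 204.2, 189.4]
ee_rot: [3.141, 0.004, 3.111]
wrist_force: [0.4, -0.3, 0.4]
width: 86.9
```

```bash
python3 - <<'E'
from h import *
st=ctrl.state();print(st["position"],st["wrist_force"])
snap("wrist","w4")
st=ctrl.state();print(st["position"])
go(520,55,180)
E
```

```text
[527.96425293 204.17945749 189.38019011] [ 0.41437241 -0.25894951  0.35553635]
[529.96542429 204.7076878  193.34763522]
go (520, 55, 180) tx 0.0055 ty -0.1500 tz 0.0129 roll 0.0006 | rot [0.003 0.01 ] | n=3.6 rows
```

View pics/w4.png

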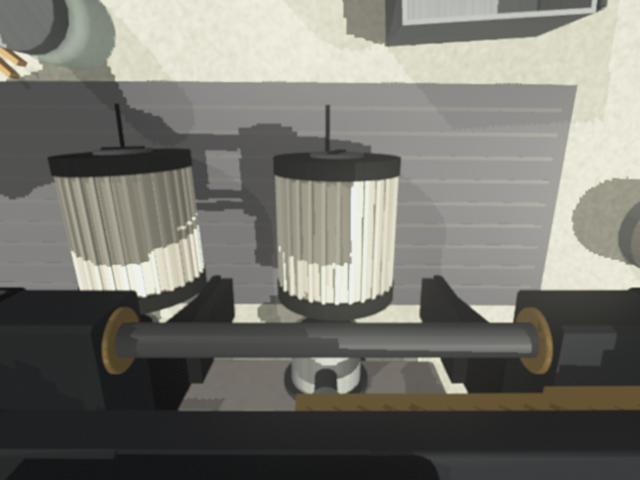

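```bash
python3 - <<'E'
from h import *
snap("wrist","w5")
c=cam("wrist"); print(ctrl.state()["position"])
print(unproj(c,[[327.5,107],[327.5,148]],1))
for y in (200,210): 
    p=proj(c,circ(529,y,-.031,-55)); print(y,p[:,0].min(),p[:,0].max(),p[:,1].min())
E
```

```text
[529.69912128 204.57346655 191.1267201 ]
[[439.21429609 209.75888794   1.        ]
 [472.64279254 208.7722416    1.        ]]
200 254.2028327301834 382.0305041559809 149.81395203974793
210 267.99041750636803 395.8333225967943 149.4556839136041
```

View pics/w5.png

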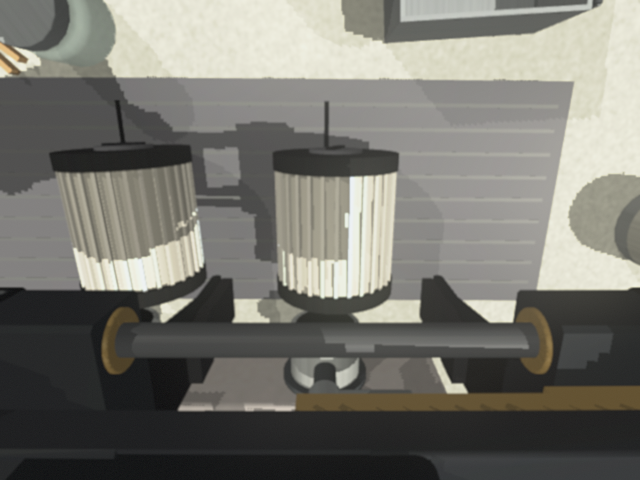

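```bash
python3 - <<'E'
from h import *
c=cam("wrist")
for y in (50,60): 
    p=proj(c,circ(521,y,-.007,-55)); print(y,p[:,0].min(),p[:,0].max(),p[:,1].min())
print(unproj(c,[[118,100],[122,143]],1))
go(523,56,95)
E
```

```text
50 37.090585158227725 181.43527107601403 145.63944524169833
60 51.63462733372779 194.1598400677992 145.25435444693022
[[428.18489282  35.89165548   1.        ]
 [462.92993367  32.86284624   1.        ]]
go (523, 56, 95) tx 0.0030 ty -0.1489 tz 0.0957 roll 0.0005 | rot [0.002 0.009] | n=4.2 rows
```

Request:
servo_tool(
  moves=[
    {"tx": 0.003,"ty": -0.041,"tz": 0,"roll": 0,"claw": 0.087},
    {"tx": 0.003,"ty": -0.082,"tz": 0,"roll": 0,"claw": 0.087},
    {"tx": 0.003,"ty": -0.123,"tz": 0,"roll": 0,"claw": 0.087},
    {"tx": 0.003,"ty": -0.147,"tz": 0.02,"roll": 0,"claw": 0.087},
    {"tx": 0.003,"ty": -0.147,"tz": 0.05,"roll": 0,"claw": 0.087},
  ],
)

```text
time_s: 4.45
position: [521.5, 52.6, 137.7]
ee_rot: [-3.14, 0.007, 3.107]
wrist_force: [0.7, 0.8, -0.3]
width: 86.9
```

Request:
servo_tool(
  moves=[
    {"tx": 0,"ty": 0,"tz": 0,"roll": 0,"claw": 0.087},
    {"tx": 0,"ty": 0,"tz": 0.02,"roll": 0,"claw": 0.087},
    {"tx": 0,"ty": 0,"tz": 0.04,"roll": 0,"claw": 0.087},
    {"tx": 0,"ty": 0,"tz": 0.04,"roll": 0,"claw": 0.087},
  ],
)

```text
time_s: 4.78
position: [516.1, 57.7, 91.9]
ee_rot: [3.141, -0.007, 3.112]
wrist_force: [-0.4, 0.2, 0.2]
width: 87.5
```

```bash
python3 - <<'E'
from h import *
st=ctrl.state();print(st["position"],st["wrist_force"])
snap("wrist","w6")
st=ctrl.state();print(st["position"],st["wrist_force"])
E
```

```text
[516.0846826   57.70761592  91.94876095] [-0.41710712  0.17588015  0.20499047]
[517.10400687  57.6957334   93.67263626] [-1.17677798 -0.044862    0.3451759 ]
```

View pics/w6.png

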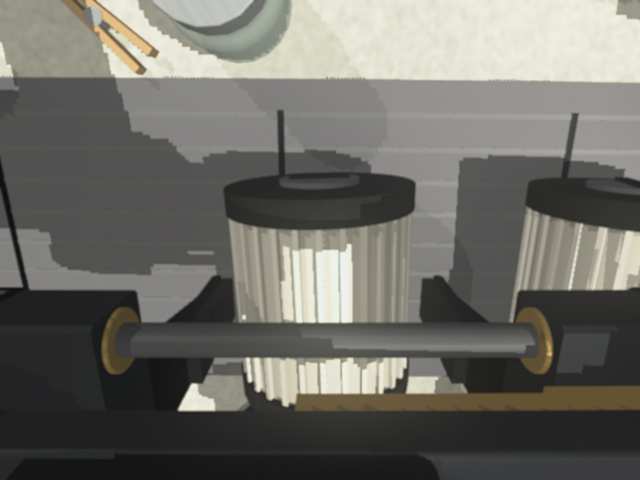

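Request:
servo_tool(
  moves=[
    {"tx": 0,"ty": -0.003,"tz": 0,"roll": 0,"claw": 0.087},
    {"tx": 0,"ty": -0.003,"tz": 0.01,"roll": 0,"claw": 0.087},
    {"tx": 0,"ty": -0.006,"tz": 0.01,"roll": 0,"claw": 0.087},
    {"tx": 0,"ty": -0.011,"tz": 0.01,"roll": 0,"claw": 0.087},
    {"tx": 0,"ty": -0.016,"tz": 0.01,"roll": 0,"claw": 0.087},
  ],
)

```text
time_s: 5.25
position: [518.9, 40.6, 85.7]
ee_rot: [-3.141, 0.001, 3.111]
wrist_force: [0.4, -0.5, 0.4]
width: 86.9
```

Request:
servo_tool(
  moves=[
    {"tx": 0,"ty": -0.005,"tz": 0,"roll": 0,"claw": 0.087},
    {"tx": 0,"ty": -0.009,"tz": 0,"roll": 0,"claw": 0.087},
    {"tx": 0,"ty": -0.011,"tz": 0,"roll": 0,"claw": 0.087},
    {"tx": 0,"ty": -0.012,"tz": 0,"roll": 0,"claw": 0.087},
    {"tx": 0,"ty": -0.012,"tz": 0,"roll": 0,"claw": 0.087},
  ],
)

```text
time_s: 5.67
position: [518.3, 28.5, 85.3]
ee_rot: [-3.141, 0.0, 3.11]
wrist_force: [0.6, 0.1, 0.0]
width: 87.1
```

Request:
servo_tool(
  moves=[
    {"tx": 0,"ty": 0,"tz": 0,"roll": 0,"claw": 0.087},
    {"tx": 0,"ty": 0,"tz": 0,"roll": 0,"claw": 0.087},
    {"tx": 0,"ty": 0,"tz": 0,"roll": 0,"claw": 0.087},
    {"tx": 0,"ty": 0,"tz": 0,"roll": 0,"claw": 0.087},
  ],
)

```text
time_s: 6.0
position: [518.3, 29.1, 85.1]
ee_rot: [3.142, -0.0, 3.111]
wrist_force: [-0.9, 0.7, -1.0]
width: 87.3
```

```bash
python3 - <<'E'
from h import *
st=ctrl.state();print(st["position"],st["wrist_force"])
snap("wrist","w7")
st=ctrl.state();print(st["position"],st["wrist_force"])
E
```

```text
[518.25047608  29.10027376  85.1406628 ] [-0.90109094  0.66033976 -1.04962687]
[518.26676562  29.11303264  85.14352522] [ 0.85355703  0.03977701 -0.4672181 ]
```

View pics/w7.png

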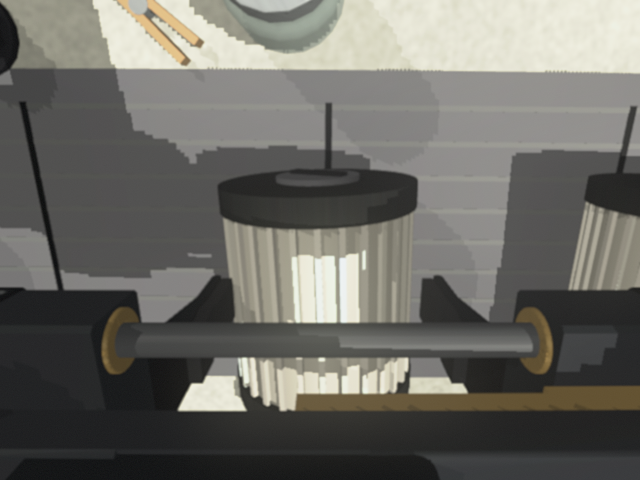

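```bash
python3 - <<'E'
from h import *
c=cam("wrist"); print(ctrl.state()["position"])
print(unproj(c,[[328.5,105],[328.5,165]],1))
for y in (23,33): 
    p=proj(c,circ(521,y,-.007,-55)); print(y,p[:,0].min(),p[:,0].max(),p[:,1].min())
E
```

```text
[518.26676562  29.11303264  85.14352522]
[[429.39906989  34.14419451   1.        ]
 [463.28477396  33.16710323   1.        ]]
23 207.33943309930828 408.426552182816 169.7180716348818
33 229.3584224435313 430.4862181905918 169.21190671623137
```

Request:
servo_tool(
  moves=[
    {"tx": 0,"ty": -0.0015,"tz": 0,"roll": 0,"claw": 0.087},
    {"tx": 0,"ty": -0.0015,"tz": -0.01,"roll": 0,"claw": 0.087},
    {"tx": 0,"ty": -0.0015,"tz": -0.04,"roll": 0,"claw": 0.087},
    {"tx": 0,"ty": -0.0015,"tz": -0.08,"roll": 0,"claw": 0.087},
    {"tx": 0,"ty": -0.0015,"tz": -0.1,"roll": 0,"claw": 0.087},
  ],
)

```text
time_s: 6.47
position: [519.8, 27.3, 190.0]
ee_rot: [-3.141, 0.005, 3.111]
wrist_force: [2.5, 0.2, 1.0]
width: 87.1
```

Request:
servo_tool(
  moves=[
    {"tx": 0,"ty": -0.04,"tz": 0,"roll": 0,"claw": 0.087},
    {"tx": 0,"ty": -0.08,"tz": 0,"roll": 0,"claw": 0.087},
    {"tx": 0,"ty": -0.12,"tz": 0,"roll": 0,"claw": 0.087},
    {"tx": 0,"ty": -0.16,"tz": 0,"roll": 0,"claw": 0.087},
    {"tx": 0,"ty": -0.2,"tz": 0,"roll": 0,"claw": 0.087},
  ],
)

```text
time_s: 6.88
position: [511.9, -174.3, 186.4]
ee_rot: [-3.141, 0.001, 3.111]
wrist_force: [1.3, 0.7, 0.2]
width: 87.1
```

Request:
servo_tool(
  moves=[
    {"tx": 0,"ty": -0.03,"tz": 0,"roll": 0.035,"claw": 0.087},
    {"tx": 0,"ty": -0.06,"tz": 0,"roll": 0.035,"claw": 0.087},
    {"tx": 0,"ty": -0.085,"tz": 0,"roll": 0.035,"claw": 0.087},
    {"tx": 0,"ty": -0.085,"tz": 0,"roll": 0.035,"claw": 0.087},
  ],
)

```text
time_s: 7.22
position: [509.1, -262.1, 186.2]
ee_rot: [-3.139, 0.001, 3.072]
wrist_force: [-1.2, 0.7, -0.1]
width: 87.3
```

```bash
python3 - <<'E'
from h import *
st=ctrl.state();print(st["position"],st["wrist_force"])
snap("wrist","w8")
st=ctrl.state();print(st["position"],st["wrist_force"])
snap("top","t2",(160,140,320,260),5)
E
```

```text
[ 509.09212622 -262.11621335  186.24400133] [-1.15695084  0.72818046 -0.07487842]
[ 509.16771178 -259.78206568  185.92471923] [-0.60138142  0.60325561  0.31789406]
```

View pics/w8.png

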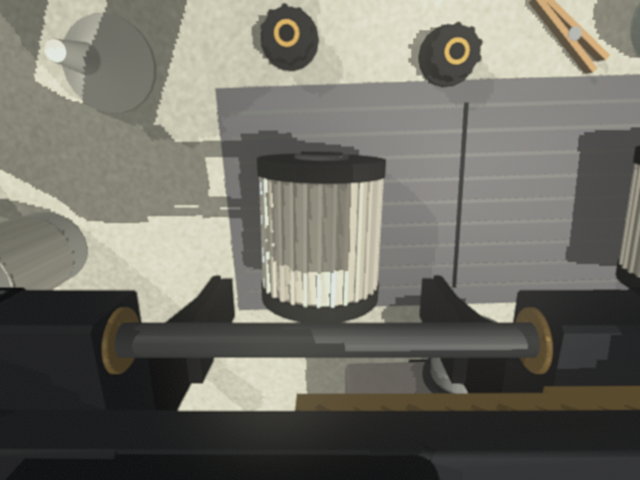

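View pics/t2.png

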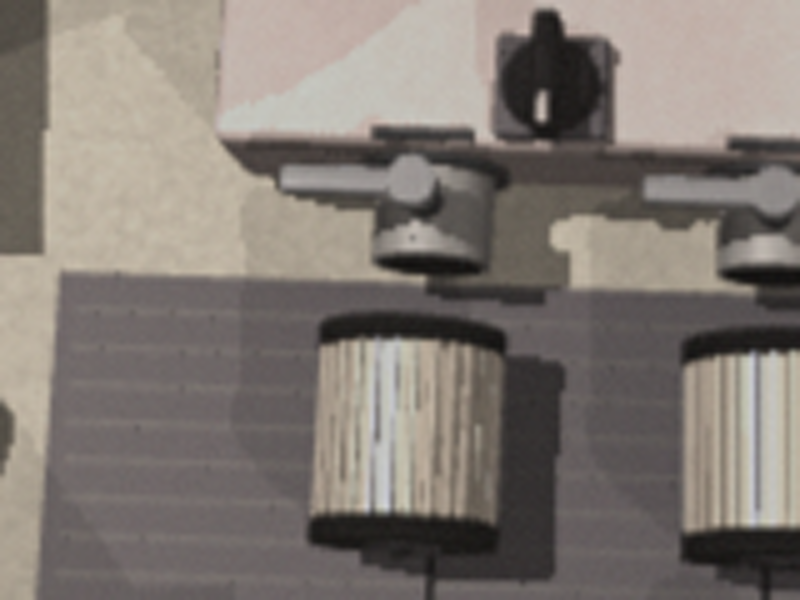

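Filter_a now lies at u=319 to 506 (far cap) and 308 to 498 (near cap) in the crop. Filter_b's far cap starts at u=682. I'll fit both and work out the next move for filter_c, whose near cap spans 257 to 385 in the wrist view.

```bash
python3 - <<'E'
from h import *
np.set_printoptions(suppress=True,precision=3)
c=cam("top")
r=fitf(c,[160+319/5,160+506/5,160+308/5,160+498/5,140+312/5,140+553/5],[530,205,-.03]);print(r.x,r.fun)
fb=cv2.imread("pics/t2_full.png")[140:260,270:390];cv2.imwrite("pics/t2b.png",cv2.resize(fb,None,fx=5,fy=5,interpolation=cv2.INTER_CUBIC))
c=cam("wrist")
for y in (-270,-265): 
    p=proj(c,circ(511.4,y,-.069,-55)); print(y,p[:,0].min(),p[:,0].max(),p[:,1].min())
print(unproj(c,[[466,103],[456,285]],1))
go(513,-269,95,3.0726)
E
```

```text
[529.122 208.719  -0.027] [-0.094  0.073  0.003  0.018 -0.195  0.206]
-270 243.98082111404463 373.48812453424216 156.45267874625426
-265 250.925129916726 380.40362735388345 156.04953123023648
[[ 421.901 -136.235    1.   ]
 [ 583.889 -140.056    1.   ]]
go (513, -269, 95) tx -0.0045 ty -0.0105 tz 0.0907 roll 0.0010 | rot [0. 0.] | n=2.2 rows
```

View pics/t2b.png

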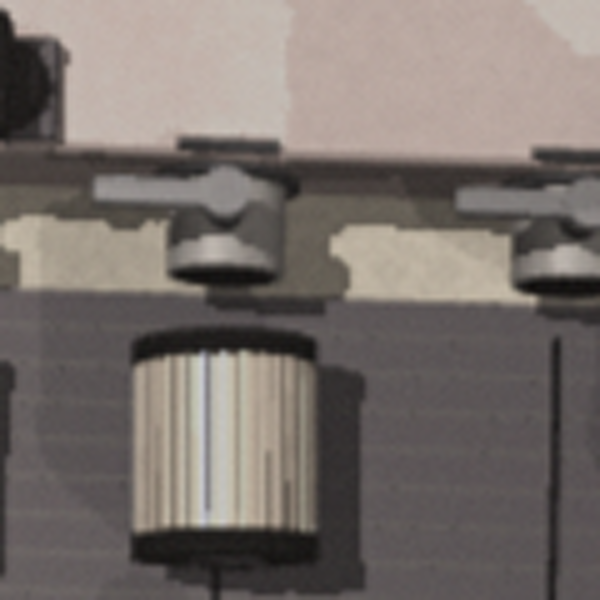

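Request:
servo_tool(
  moves=[
    {"tx": -0.004,"ty": -0.003,"tz": 0.03,"roll": 0,"claw": 0.087},
    {"tx": -0.004,"ty": -0.003,"tz": 0.07,"roll": 0,"claw": 0.087},
    {"tx": -0.004,"ty": -0.003,"tz": 0.09,"roll": 0,"claw": 0.087},
    {"tx": -0.004,"ty": -0.003,"tz": 0.09,"roll": 0,"claw": 0.087},
  ],
)

```text
time_s: 7.65
position: [510.5, -257.5, 90.5]
ee_rot: [3.137, -0.007, 3.077]
wrist_force: [-0.2, 0.8, 0.6]
width: 87.1
```

```bash
python3 - <<'E'
from h import *
st=ctrl.state();print(st["position"],st["wrist_force"])
snap("wrist","w9")
st=ctrl.state();print(st["position"],st["wrist_force"])
E
```

```text
[ 510.5254086  -257.49183949   90.52420654] [-0.19462717  0.75982221  0.59395578]
[ 511.84437079 -258.26461195   93.17826747] [0.46492404 0.47942549 0.3967452 ]
```

View pics/w9.png

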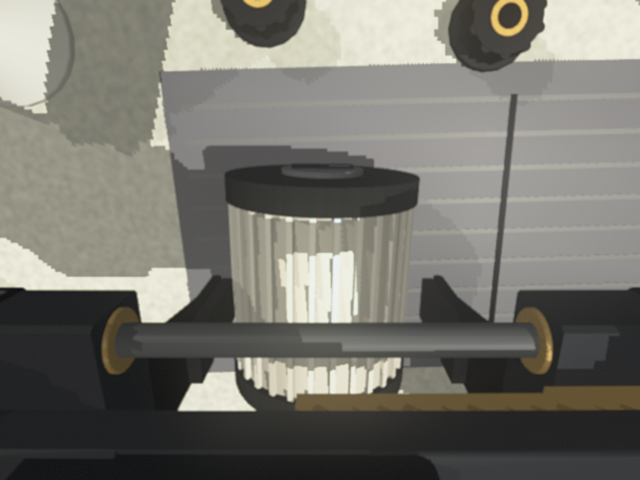

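Request:
servo_tool(
  moves=[
    {"tx": 0,"ty": -0.002,"tz": 0.004,"roll": 0,"claw": 0.087},
    {"tx": 0,"ty": -0.002,"tz": 0.008,"roll": 0,"claw": 0.087},
    {"tx": 0,"ty": 0.003,"tz": 0.008,"roll": 0,"claw": 0.087},
    {"tx": 0,"ty": 0.009,"tz": 0.008,"roll": 0,"claw": 0.087},
    {"tx": 0,"ty": 0.016,"tz": 0.008,"roll": 0,"claw": 0.087},
  ],
)

```text
time_s: 8.12
position: [515.2, -244.9, 88.6]
ee_rot: [-3.14, 0.002, 3.076]
wrist_force: [-0.3, -0.5, 1.0]
width: 87.3
```

Request:
servo_tool(
  moves=[
    {"tx": 0,"ty": 0.007,"tz": 0,"roll": 0,"claw": 0.087},
    {"tx": 0,"ty": 0.014,"tz": 0,"roll": 0,"claw": 0.087},
    {"tx": 0,"ty": 0.021,"tz": 0,"roll": 0,"claw": 0.087},
    {"tx": 0,"ty": 0.028,"tz": 0,"roll": 0,"claw": 0.087},
    {"tx": 0,"ty": 0.035,"tz": 0,"roll": 0,"claw": 0.087},
  ],
)

```text
time_s: 8.53
position: [516.6, -208.8, 87.1]
ee_rot: [3.141, -0.0, 3.076]
wrist_force: [-0.9, -0.2, 0.4]
width: 86.7
```

Request:
servo_tool(
  moves=[
    {"tx": 0,"ty": 0.007,"tz": 0,"roll": 0,"claw": 0.087},
    {"tx": 0,"ty": 0.014,"tz": 0,"roll": 0,"claw": 0.087},
    {"tx": 0,"ty": 0.021,"tz": 0,"roll": 0,"claw": 0.087},
    {"tx": 0,"ty": 0.028,"tz": 0,"roll": 0,"claw": 0.087},
    {"tx": 0,"ty": 0.035,"tz": 0,"roll": 0,"claw": 0.087},
  ],
)

```text
time_s: 8.95
position: [519.0, -174.2, 87.2]
ee_rot: [3.142, -0.0, 3.076]
wrist_force: [-0.4, -0.2, 0.3]
width: 87.0
```

```bash
python3 - <<'E'
from h import *
st=ctrl.state();print(st["position"],st["wrist_force"])
snap("wrist","w10")
st=ctrl.state();print(st["position"],st["wrist_force"])
E
```

```text
[ 518.95374154 -174.17801387   87.17201434] [-0.3711913  -0.17133694  0.29159954]
[ 518.88786253 -173.02213013   87.02943348] [0.26327253 1.24944549 0.41683264]
```

View pics/w10.png

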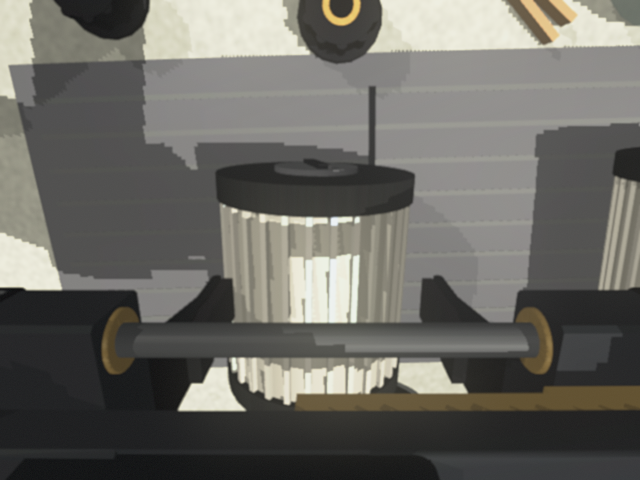

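```bash
python3 - <<'E'
from h import *
c=cam("wrist"); 
print(unproj(c,[[373,90],[371.5,160]],1))
for y in (-180,-170): 
    p=proj(c,circ(519,y,-.069,-55)); print(y,p[:,0].min(),p[:,0].max(),p[:,1].min())
E
```

```text
[[ 423.62290345 -138.99500107    1.        ]
 [ 462.91555198 -141.1348037     1.        ]]
-180 209.1314282032815 408.96118958223633 165.71738960529618
-170 230.9652258334025 430.8613437263618 164.62663394564998
```

Request:
servo_tool(
  moves=[
    {"tx": 0,"ty": 0.006,"tz": 0,"roll": 0,"claw": 0.087},
    {"tx": 0,"ty": 0.012,"tz": 0,"roll": 0,"claw": 0.087},
    {"tx": 0,"ty": 0.018,"tz": 0,"roll": 0,"claw": 0.087},
    {"tx": 0,"ty": 0.023,"tz": 0,"roll": 0,"claw": 0.087},
    {"tx": 0,"ty": 0.027,"tz": 0,"roll": 0,"claw": 0.087},
  ],
)

```text
time_s: 9.42
position: [520.7, -147.3, 87.2]
ee_rot: [3.142, -0.0, 3.076]
wrist_force: [0.5, 0.4, -0.4]
width: 86.8
```

Request:
servo_tool(
  moves=[
    {"tx": 0,"ty": 0.003,"tz": 0,"roll": 0,"claw": 0.087},
    {"tx": 0,"ty": 0.005,"tz": 0,"roll": 0,"claw": 0.087},
    {"tx": 0,"ty": 0.006,"tz": 0,"roll": 0,"claw": 0.087},
    {"tx": 0,"ty": 0.006,"tz": 0,"roll": 0,"claw": 0.087},
    {"tx": 0,"ty": 0.006,"tz": 0,"roll": 0,"claw": 0.087},
  ],
)

```text
time_s: 9.83
position: [521.1, -142.0, 87.2]
ee_rot: [-3.142, 0.0, 3.076]
wrist_force: [0.5, 0.0, 0.3]
width: 87.2
```

Request:
servo_tool(
  moves=[
    {"tx": 0,"ty": 0,"tz": 0,"roll": 0,"claw": 0.087},
    {"tx": 0,"ty": 0,"tz": 0,"roll": 0,"claw": 0.087},
    {"tx": 0,"ty": 0,"tz": 0,"roll": 0,"claw": 0.087},
  ],
)

```text
time_s: 10.08
position: [521.1, -142.1, 87.2]
ee_rot: [-3.142, -0.0, 3.076]
wrist_force: [0.1, 0.3, 0.7]
width: 86.8
```

```bash
python3 - <<'E'
from h import *
st=ctrl.state();print(st["position"],st["wrist_force"])
snap("wrist","w11")
st=ctrl.state();print(st["position"],st["wrist_force"])
c=cam("wrist"); 
for y in (-150,-140): 
    p=proj(c,circ(519,y,-.069,-55)); print(y,p[:,0].min(),p[:,0].max(),p[:,1].min())
E
```

```text
[ 521.05937388 -142.1315498    87.16070821] [0.12753336 0.30575917 0.7277123 ]
[ 521.06237216 -142.11003145   87.17270564] [-0.69479562  0.31490525 -0.09445758]
-150 206.5062705846417 406.91437339526885 162.10905562478544
-140 228.38051826510346 428.8301592792661 161.003024979636
```

View pics/w11.png

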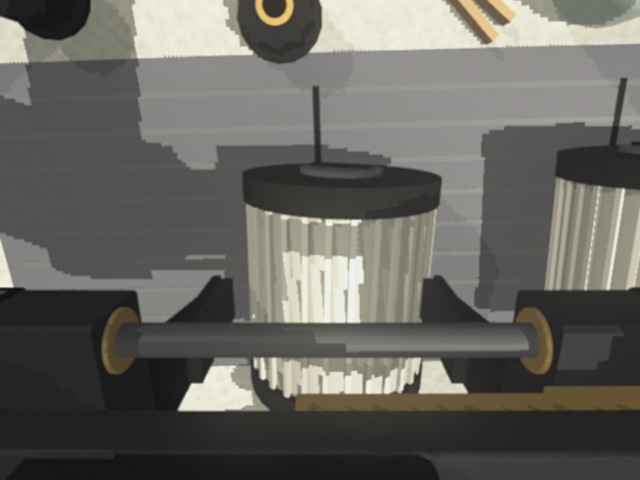

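Request:
servo_tool(
  moves=[
    {"tx": 0,"ty": -0.001,"tz": 0,"roll": 0,"claw": 0.087},
    {"tx": 0,"ty": -0.002,"tz": 0,"roll": 0,"claw": 0.087},
    {"tx": 0,"ty": -0.003,"tz": 0,"roll": 0,"claw": 0.087},
    {"tx": 0,"ty": -0.004,"tz": 0,"roll": 0,"claw": 0.087},
    {"tx": 0,"ty": -0.005,"tz": 0,"roll": 0,"claw": 0.087},
  ],
)

```text
time_s: 10.55
position: [520.8, -147.1, 87.2]
ee_rot: [-3.142, 0.0, 3.076]
wrist_force: [-0.2, -0.6, -0.6]
width: 87.0
```

Request:
servo_tool(
  moves=[
    {"tx": 0,"ty": -0.0005,"tz": 0,"roll": 0,"claw": 0.087},
    {"tx": 0,"ty": -0.001,"tz": 0,"roll": 0,"claw": 0.087},
    {"tx": 0,"ty": -0.001,"tz": 0,"roll": 0,"claw": 0.087},
    {"tx": 0,"ty": -0.001,"tz": 0,"roll": 0,"claw": 0.087},
    {"tx": 0,"ty": -0.001,"tz": 0,"roll": 0,"claw": 0.087},
  ],
)

```text
time_s: 10.97
position: [520.7, -147.9, 87.2]
ee_rot: [-3.142, -0.0, 3.076]
wrist_force: [-0.5, -0.7, 0.8]
width: 86.9
```

```bash
python3 - <<'E'
from h import *
st=ctrl.state();print(st["position"],st["wrist_force"])
snap("wrist","w12")
st=ctrl.state();print(st["position"],st["wrist_force"])
c=cam("wrist"); 
for y in (-150,-140): 
    p=proj(c,circ(519,y,-.069,-55)); print(y,p[:,0].min(),p[:,0].max(),p[:,1].min())
E
```

```text
[ 520.66746111 -147.91298529   87.15134652] [-0.45474732 -0.65645108  0.80430891]
[ 520.69346464 -147.88865556   87.17352479] [-0.49311996  0.1931598   0.1732905 ]
-150 219.28806673579544 419.5364311231549 162.0849278300961
-140 241.13673545104066 441.6219120972224 160.98554336137033
```

View pics/w12.png

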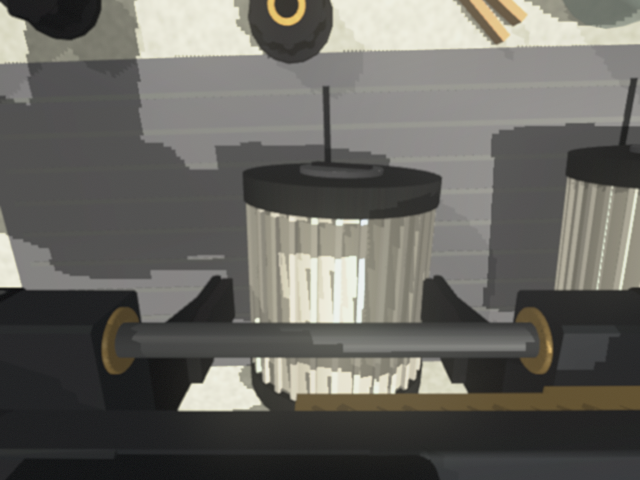

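Request:
servo_tool(
  moves=[
    {"tx": 0,"ty": 0.003,"tz": 0,"roll": 0,"claw": 0.087},
    {"tx": 0,"ty": 0.003,"tz": -0.01,"roll": 0,"claw": 0.087},
    {"tx": 0,"ty": 0.003,"tz": -0.04,"roll": 0,"claw": 0.087},
    {"tx": 0,"ty": 0.003,"tz": -0.08,"roll": 0,"claw": 0.087},
    {"tx": 0,"ty": 0.003,"tz": -0.1,"roll": 0,"claw": 0.087},
  ],
)

```text
time_s: 11.43
position: [522.4, -145.4, 192.1]
ee_rot: [-3.14, 0.004, 3.076]
wrist_force: [1.3, -1.2, 0.4]
width: 86.9
```

Request:
servo_tool(
  moves=[
    {"tx": 0.03,"ty": -0.025,"tz": 0,"roll": 0,"claw": 0.07},
    {"tx": 0.06,"ty": -0.05,"tz": 0,"roll": 0,"claw": 0.07},
    {"tx": 0.09,"ty": -0.075,"tz": 0,"roll": 0,"claw": 0.07},
    {"tx": 0.12,"ty": -0.1,"tz": 0,"roll": 0,"claw": 0.07},
    {"tx": 0.14,"ty": -0.13,"tz": 0,"roll": 0,"claw": 0.07},
  ],
)

```text
time_s: 11.85
position: [370.6, -265.2, 187.8]
ee_rot: [-3.142, -0.0, 3.077]
wrist_force: [0.4, -0.5, -0.8]
width: 70.6
```

```bash
python3 - <<'E'
from h import *
st=ctrl.state();print(st["position"],st["wrist_force"])
snap("wrist","w13")
st=ctrl.state();print(st["position"],st["wrist_force"])
snap("top","t3",(300,140,460,260),5)
E
```

```text
[ 370.57724601 -265.19932524  187.84710484] [ 0.3912393  -0.52112207 -0.84279459]
[ 367.96537175 -270.55905146  188.19390785] [-2.03284984 -5.25339225  0.42574495]
```

View pics/w13.png

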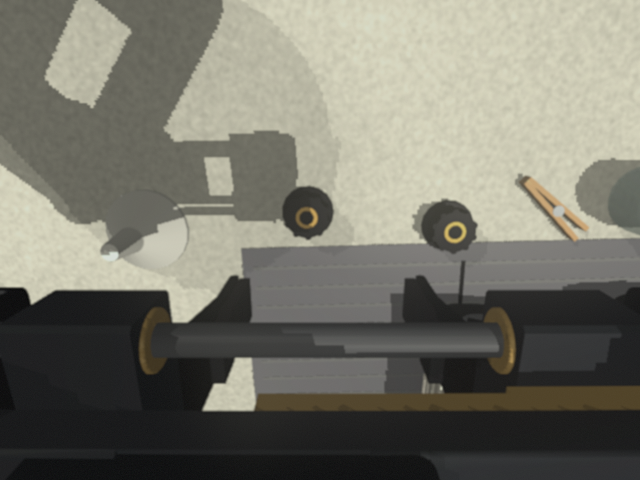

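View pics/t3.png

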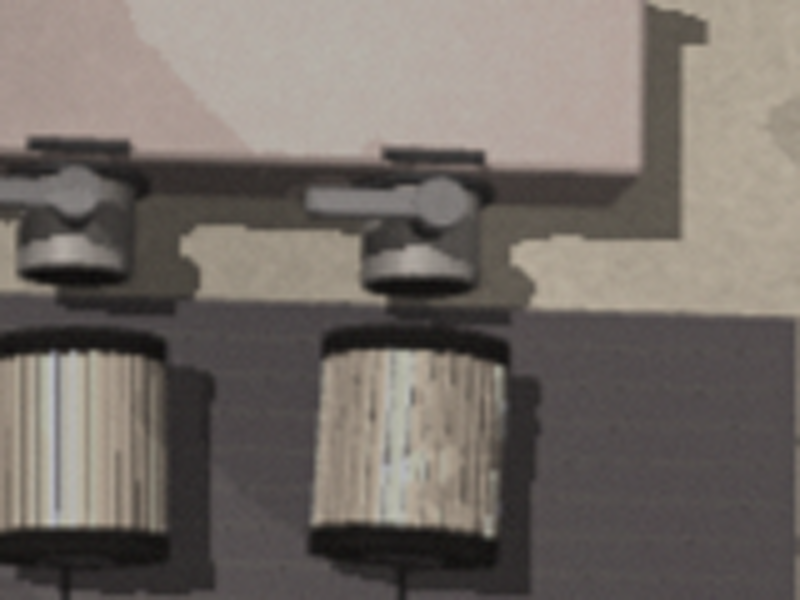

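Filter_c is now centred: its far cap centre is at 416 and the spout centre at 419.5 in the crop, about 2 mm apart. The wrist view shows the nuts at (306,216) and (454,231).

```bash
python3 - <<'E'
from h import *
snap("wrist","w14",(230,160,530,280),2.6)
c=cam("wrist");st=ctrl.state();print(st["position"])
print(proj(c,[[366,-284,26],[387,-161,26]]))
E
```

```text
[ 371.52621896 -267.21914873  188.24478709]
[[304.75237623 217.07332105]
 [452.88343897 231.43714606]]
```

View pics/w14.png

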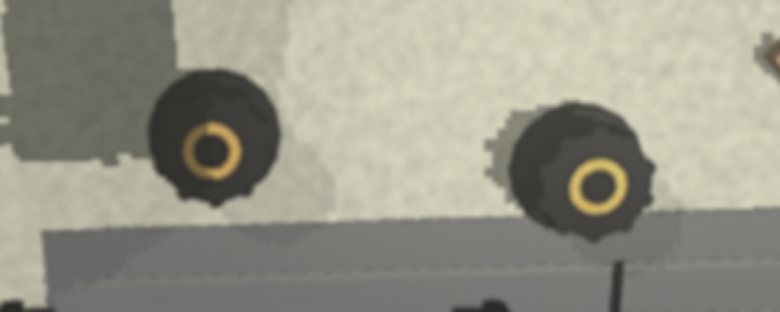

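```bash
python3 - <<'E'
from h import *
print(unproj(cam("wrist"),[[311.5,218.5],[460,231.6]],26))
go(367,-279,90,3.077)
E
```

```text
[[ 367.60457826 -278.51178864   26.        ]
 [ 387.55936616 -155.02330331   26.        ]]
go (367, -279, 90) tx 0.0038 ty -0.0119 tz 0.0983 roll -0.0058 | rot [-0.001  0.001] | n=2.4 rows
```

Request:
servo_tool(
  moves=[
    {"tx": 0.003,"ty": -0.012,"tz": 0.04,"roll": 0,"claw": 0.065},
    {"tx": 0.003,"ty": -0.012,"tz": 0.08,"roll": 0,"claw": 0.065},
    {"tx": 0.003,"ty": -0.012,"tz": 0.11,"roll": 0,"claw": 0.065},
    {"tx": 0.003,"ty": -0.012,"tz": 0.11,"roll": 0,"claw": 0.065},
  ],
)

```text
time_s: 12.33
position: [366.0, -272.8, 71.5]
ee_rot: [3.134, -0.008, 3.076]
wrist_force: [-2.0, 1.7, -0.4]
width: 65.1
```

```bash
python3 - <<'E'
from h import *
snap("wrist","w15")
go(367.5,-278.5,24,3.077)
E
```

```text
go (367.5, -278.5, 24) tx -0.0006 ty -0.0045 tz 0.0505 roll -0.0001 | rot [ 0.006 -0.005] | n=1.2 rows
```

View pics/w15.png

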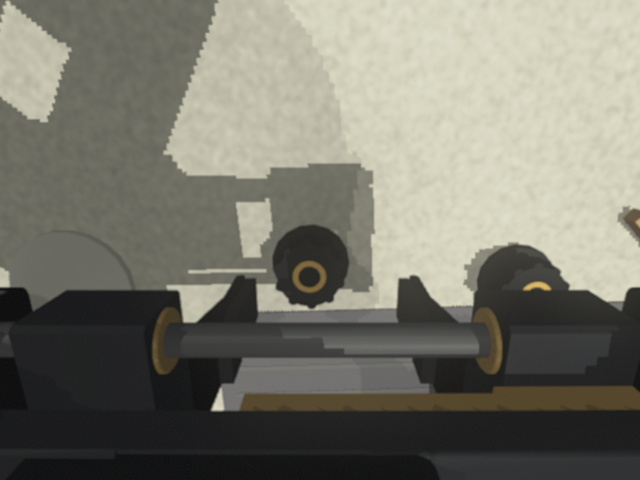

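Request:
servo_tool(
  moves=[
    {"tx": 0,"ty": -0.005,"tz": 0,"roll": 0,"claw": 0.065},
    {"tx": 0,"ty": -0.005,"tz": 0,"roll": 0,"claw": 0.065},
    {"tx": 0,"ty": -0.005,"tz": 0,"roll": 0,"claw": 0.065},
  ],
)

```text
time_s: 12.63
position: [370.4, -283.9, 80.0]
ee_rot: [-3.138, 0.004, 3.076]
wrist_force: [-0.6, 0.4, 0.3]
width: 64.7
```

```bash
python3 - <<'E'
from h import *
snap("wrist","w16")
print(ctrl.state()["position"])
print(unproj(cam("wrist"),[[311.5,260]],26))
E
```

```text
[ 370.08328317 -283.57930281   79.61147873]
[[ 363.68455864 -290.49215316   26.        ]]
```

View pics/w16.png

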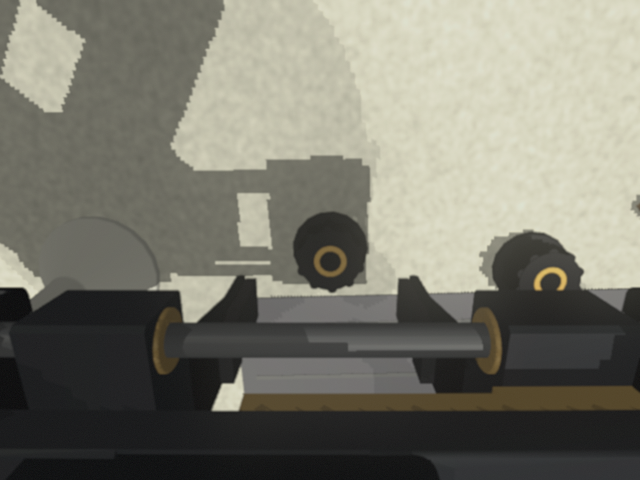

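```bash
python3 - <<'E'
from h import *
print(unproj(cam("wrist"),[[330,260]],26))
print(ctrl.state()["position"]);go(366,-281.5,24,3.077)
E
```

```text
[[ 364.34291307 -280.24904443   26.        ]]
[ 370.08328317 -283.57930281   79.61147873]
go (366, -281.5, 24) tx 0.0044 ty 0.0020 tz 0.0556 roll -0.0010 | rot [-0.003  0.003] | n=1.3 rows
```

Request:
servo_tool(
  moves=[
    {"tx": 0.004,"ty": 0.0025,"tz": 0.03,"roll": 0,"claw": 0.065},
    {"tx": 0.004,"ty": 0.0025,"tz": 0.055,"roll": 0,"claw": 0.065},
    {"tx": 0.004,"ty": 0.0025,"tz": 0.055,"roll": 0,"claw": 0.065},
    {"tx": 0.004,"ty": 0.0025,"tz": 0.055,"roll": 0,"claw": 0.065},
  ],
)

```text
time_s: 13.02
position: [364.3, -279.0, 22.3]
ee_rot: [3.14, -0.001, 3.076]
wrist_force: [-0.3, 0.5, 0.1]
width: 64.7
```

```bash
python3 - <<'E'
from h import *
snap("wrist","w17")
st=ctrl.state();print(st["position"],st["wrist_force"])
E
```

```text
[ 365.25534951 -279.97926294   23.38845368] [0.37452647 0.30325228 0.44796028]
```

View pics/w17.png

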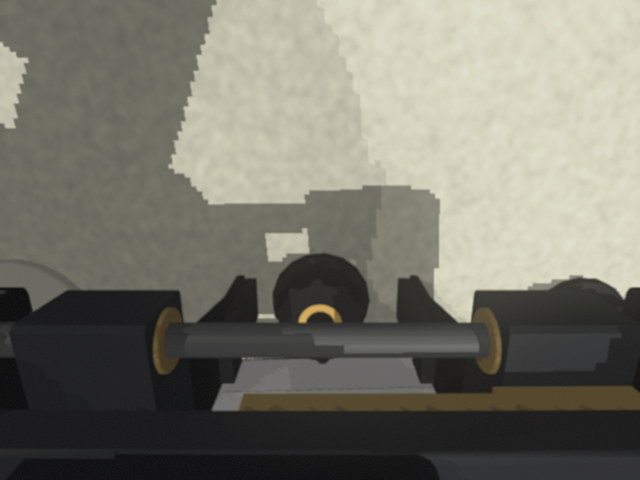

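```bash
python3 - <<'E'
from h import *
c=cam("wrist");st=ctrl.state();print(st["position"])
for dx in (-5,0,5): print(dx,proj(c,[st["position"]*[1,1,0]+[dx,0,26]]))
E
```

```text
[ 365.25534951 -279.97926294   23.38845368]
-5 [[322.84113084 308.95635051]]
0 [[323.6583028  319.76366266]]
5 [[324.46101997 330.37792655]]
```

Request:
servo_tool(
  moves=[
    {"tx": 0,"ty": 0,"tz": 0,"roll": 0,"claw": 0.03},
    {"tx": 0,"ty": 0,"tz": 0,"roll": 0,"claw": 0.03},
    {"tx": 0,"ty": 0,"tz": 0,"roll": 0,"claw": 0.03},
    {"tx": 0,"ty": 0,"tz": 0,"roll": 0,"claw": 0.03},
    {"tx": 0,"ty": 0,"tz": 0,"roll": 0,"claw": 0.03},
  ],
  grip_force=25,
)

```text
time_s: 13.48
position: [365.5, -280.4, 23.3]
ee_rot: [-3.14, 0.002, 3.076]
wrist_force: [-0.3, 1.4, 6.5]
width: 39.3
```

Request:
servo_tool(
  moves=[
    {"tx": 0,"ty": 0,"tz": -0.04,"roll": 0,"claw": 0.03},
    {"tx": 0,"ty": 0,"tz": -0.08,"roll": 0,"claw": 0.03},
    {"tx": 0,"ty": 0,"tz": -0.12,"roll": 0,"claw": 0.03},
    {"tx": -0.01,"ty": 0.03,"tz": -0.13,"roll": 0,"claw": 0.03},
    {"tx": -0.02,"ty": 0.065,"tz": -0.13,"roll": 0,"claw": 0.03},
  ],
)

```text
time_s: 13.9
position: [391.5, -218.8, 157.3]
ee_rot: [-3.136, 0.008, 3.072]
wrist_force: [1.7, -0.4, -0.1]
width: 30.2
```

Request:
servo_tool(
  moves=[
    {"tx": -0.01,"ty": 0.04,"tz": 0,"roll": 0,"claw": 0.03},
    {"tx": -0.02,"ty": 0.08,"tz": 0,"roll": 0,"claw": 0.03},
    {"tx": -0.02,"ty": 0.12,"tz": 0,"roll": 0,"claw": 0.03},
    {"tx": -0.02,"ty": 0.16,"tz": 0,"roll": 0,"claw": 0.03},
    {"tx": -0.02,"ty": 0.2,"tz": 0,"roll": 0,"claw": 0.03},
  ],
)

```text
time_s: 14.32
position: [421.8, -15.8, 152.4]
ee_rot: [3.142, 0.0, 3.075]
wrist_force: [1.4, -0.2, -0.2]
width: 29.9
```

Request:
servo_tool(
  moves=[
    {"tx": 0,"ty": 0.04,"tz": 0,"roll": 0,"claw": 0.03},
    {"tx": 0.01,"ty": 0.08,"tz": 0,"roll": 0,"claw": 0.03},
    {"tx": 0.02,"ty": 0.12,"tz": 0,"roll": 0,"claw": 0.03},
    {"tx": 0.03,"ty": 0.155,"tz": 0,"roll": 0,"claw": 0.03},
    {"tx": 0.04,"ty": 0.19,"tz": 0,"roll": 0,"claw": 0.03},
  ],
)

```text
time_s: 14.73
position: [393.7, 176.5, 152.4]
ee_rot: [3.141, 0.0, 3.076]
wrist_force: [1.0, 0.3, 0.5]
width: 29.9
```

```bash
python3 - <<'E'
from h import *
st=ctrl.state();print(st["position"],st["width"])
go(326,311,160,3.1106)
E
```

```text
[393.70475201 176.49940741 152.35371524] 29.94425246807913
go (326, 311, 160) tx 0.0763 ty 0.1298 tz -0.0076 roll -0.0343 | rot [0. 0.] | n=3.6 rows
```

```bash
python3 - <<'E'
from h import *
snap("top","t4",(160,190,520,360),2.2)
E
```

```text
(no output)
```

View pics/t4.png

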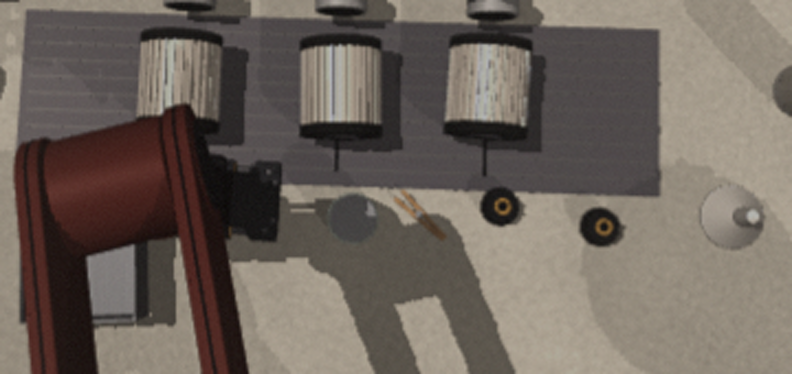

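```bash
python3 - <<'E'
from h import *
go(531,211,150,3.1106)
E
```

```text
go (531, 211, 150) tx -0.1368 ty 0.0379 tz 0.0024 roll -0.0316 | rot [ 0.004 -0.001] | n=3.4 rows
```

Request:
servo_tool(
  moves=[
    {"tx": -0.04,"ty": 0.012,"tz": 0,"roll": -0.032,"claw": 0.087},
    {"tx": -0.08,"ty": 0.024,"tz": 0,"roll": -0.032,"claw": 0.087},
    {"tx": -0.12,"ty": 0.036,"tz": 0,"roll": -0.032,"claw": 0.087},
    {"tx": -0.137,"ty": 0.038,"tz": 0,"roll": -0.032,"claw": 0.087},
    {"tx": -0.137,"ty": 0.038,"tz": 0,"roll": -0.032,"claw": 0.087},
  ],
)

```text
time_s: 15.2
position: [537.2, 203.5, 152.1]
ee_rot: [3.141, 0.002, 3.107]
wrist_force: [-0.1, -0.4, 0.7]
width: 55.7
```

Request:
servo_tool(
  moves=[
    {"tx": 0,"ty": 0,"tz": 0,"roll": 0,"claw": 0.087},
    {"tx": 0,"ty": 0,"tz": 0.02,"roll": 0,"claw": 0.087},
    {"tx": 0,"ty": 0,"tz": 0.04,"roll": 0,"claw": 0.087},
    {"tx": 0,"ty": 0,"tz": 0.055,"roll": 0,"claw": 0.087},
    {"tx": 0,"ty": 0,"tz": 0.055,"roll": 0,"claw": 0.087},
  ],
)

```text
time_s: 15.62
position: [529.7, 202.5, 93.5]
ee_rot: [-3.14, -0.007, 3.108]
wrist_force: [-1.3, -0.2, 0.3]
width: 84.2
```

```bash
python3 - <<'E'
from h import *
snap("wrist","w18")
st=ctrl.state();print(st["position"],st["width"],st["wrist_force"])
E
```

```text
[530.96080967 202.80736325  95.36884384] 85.24449559420611 [ 0.26705319 -1.11770066 -0.2931756 ]
```

View pics/w18.png

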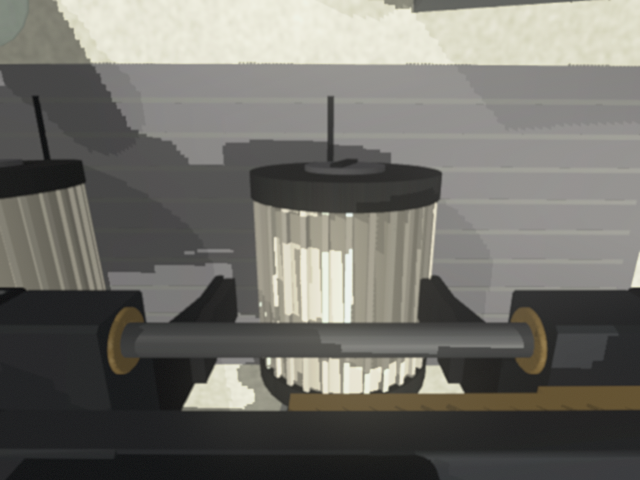

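```bash
python3 - <<'E'
from h import *
c=cam("wrist"); print(ctrl.state()["position"])
print(unproj(c,[[331,100],[330.5,158]],1))
for y in (205,215): 
    p=proj(c,circ(529,y,-.027,-55)); print(y,p[:,0].min(),p[:,0].max(),p[:,1].min())
E
```

```text
[530.96080967 202.80736325  95.36884384]
[[438.37183999 209.66989891   1.        ]
 [472.34058451 208.32807874   1.        ]]
205 232.16288427806683 423.4997725119709 160.69200273751233
215 252.86795070326477 444.60445083564633 160.1522261745584
```

Request:
servo_tool(
  moves=[
    {"tx": 0,"ty": 0.006,"tz": 0,"roll": 0,"claw": 0.087},
    {"tx": 0,"ty": 0.006,"tz": 0.008,"roll": 0,"claw": 0.087},
    {"tx": 0,"ty": 0.006,"tz": 0.008,"roll": 0,"claw": 0.087},
    {"tx": 0,"ty": 0.004,"tz": 0.008,"roll": 0,"claw": 0.087},
    {"tx": 0,"ty": 0.0025,"tz": 0.008,"roll": 0,"claw": 0.087},
  ],
)

```text
time_s: 16.08
position: [534.1, 205.9, 89.6]
ee_rot: [3.142, 0.001, 3.108]
wrist_force: [-0.0, -0.1, -0.6]
width: 87.0
```

Request:
servo_tool(
  moves=[
    {"tx": 0,"ty": -0.001,"tz": 0,"roll": 0,"claw": 0.087},
    {"tx": 0,"ty": -0.002,"tz": 0,"roll": 0,"claw": 0.087},
    {"tx": 0,"ty": -0.003,"tz": 0,"roll": 0,"claw": 0.087},
    {"tx": 0,"ty": -0.004,"tz": 0,"roll": 0,"claw": 0.087},
    {"tx": 0,"ty": -0.005,"tz": 0,"roll": 0,"claw": 0.087},
  ],
)

```text
time_s: 16.5
position: [533.8, 200.8, 89.3]
ee_rot: [3.142, 0.0, 3.108]
wrist_force: [-0.5, 0.2, 0.0]
width: 87.1
```

Request:
servo_tool(
  moves=[
    {"tx": 0,"ty": -0.001,"tz": 0,"roll": 0,"claw": 0.087},
    {"tx": 0,"ty": -0.002,"tz": 0,"roll": 0,"claw": 0.087},
    {"tx": 0,"ty": -0.002,"tz": 0,"roll": 0,"claw": 0.087},
    {"tx": 0,"ty": -0.002,"tz": 0,"roll": 0,"claw": 0.087},
    {"tx": 0,"ty": -0.002,"tz": 0,"roll": 0,"claw": 0.087},
  ],
)

```text
time_s: 16.92
position: [533.7, 199.0, 89.2]
ee_rot: [3.142, -0.0, 3.108]
wrist_force: [0.3, 0.7, 0.9]
width: 87.0
```

```bash
python3 - <<'E'
from h import *
snap("wrist","w19")
c=cam("wrist"); print(ctrl.state()["position"])
for y in (200,210): 
    p=proj(c,circ(529,y,-.027,-55)); print(y,p[:,0].min(),p[:,0].max(),p[:,1].min())
E
```

```text
[533.65554607 198.97779445  89.13929159]
200 225.4612081526842 424.5373618761126 156.4434076310535
210 247.12177017261996 446.4839205568942 155.88390787440645
```

View pics/w19.png

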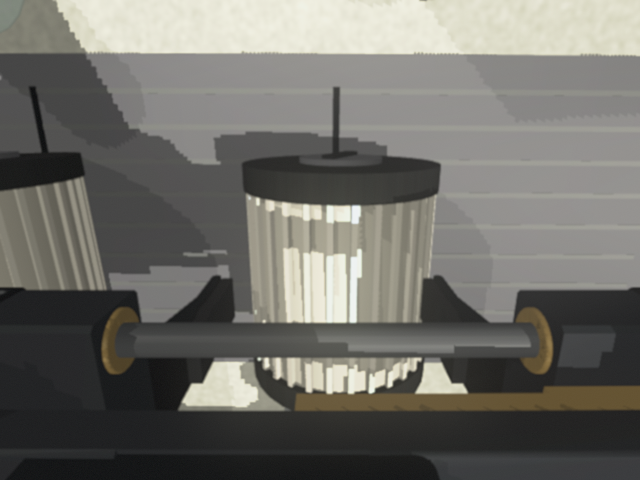

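Request:
servo_tool(
  moves=[
    {"tx": 0,"ty": 0.004,"tz": 0,"roll": 0,"claw": 0.087},
    {"tx": 0,"ty": 0.004,"tz": -0.01,"roll": 0,"claw": 0.087},
    {"tx": 0,"ty": 0.004,"tz": -0.035,"roll": 0,"claw": 0.087},
    {"tx": 0,"ty": 0.004,"tz": -0.07,"roll": 0,"claw": 0},
    {"tx": 0,"ty": 0.004,"tz": -0.07,"roll": 0,"claw": 0},
  ],
)

```text
time_s: 17.38
position: [537.9, 204.2, 167.1]
ee_rot: [3.139, 0.011, 3.108]
wrist_force: [1.3, 0.6, 1.3]
width: 80.2
```

```bash
python3 - <<'E'
from h import *
go(595,252,150,3.1106)
E
```

```text
go (595, 252, 150) tx -0.0553 ty 0.0496 tz 0.0178 roll -0.0023 | rot [0.003 0.011] | n=1.8 rows
```

Request:
servo_tool(
  moves=[
    {"tx": -0.03,"ty": 0.025,"tz": 0,"roll": 0,"claw": 0},
    {"tx": -0.056,"ty": 0.05,"tz": 0.01,"roll": 0,"claw": 0},
    {"tx": -0.056,"ty": 0.05,"tz": 0.012,"roll": 0,"claw": 0},
    {"tx": -0.056,"ty": 0.05,"tz": 0.012,"roll": 0,"claw": 0},
    {"tx": -0.056,"ty": 0.05,"tz": 0.012,"roll": 0,"claw": 0},
  ],
)

```text
time_s: 17.8
position: [591.0, 251.1, 147.0]
ee_rot: [-3.141, -0.001, 3.108]
wrist_force: [1.2, 0.4, -0.0]
width: 48.2
```

```bash
python3 - <<'E'
from h import *
snap("wrist","w20")
snap("top","t5",(160,110,320,230),5)
st=ctrl.state();print(st["position"],st["width"],st["wrist_force"])
go(600,252,119)
E
```

```text
[591.26866451 250.77966676 148.14551446] 39.89553446214126 [ 0.52934115 -0.10351177  0.13397909]
go (600, 252, 119) tx -0.0087 ty 0.0015 tz 0.0292 roll -0.0028 | rot [0.    0.001] | n=0.7 rows
```

View pics/w20.png

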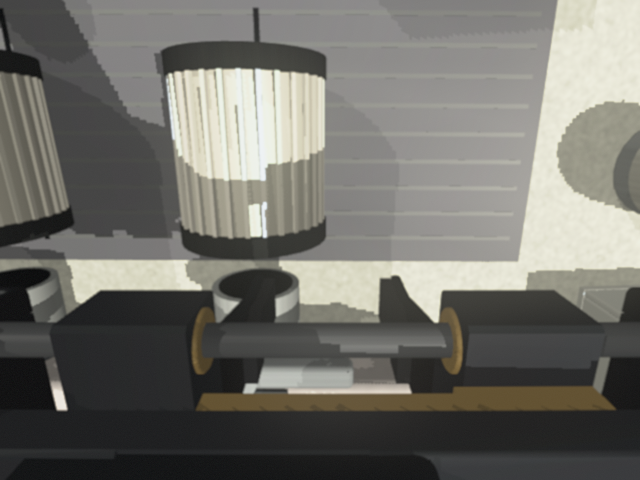

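View pics/t5.png

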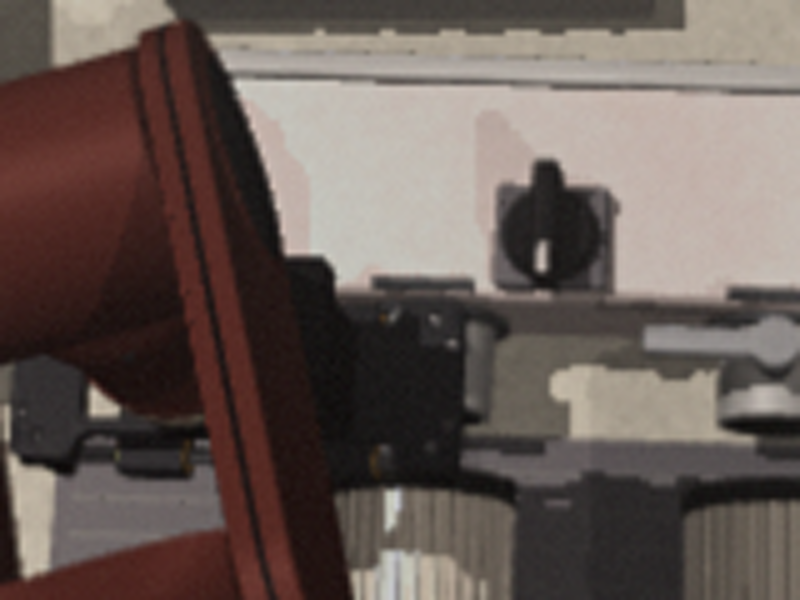

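Request:
servo_tool(
  moves=[
    {"tx": -0.002,"ty": 0,"tz": 0,"roll": 0,"claw": 0},
    {"tx": -0.002,"ty": 0,"tz": 0,"roll": 0,"claw": 0},
    {"tx": -0.002,"ty": 0,"tz": 0.015,"roll": 0,"claw": 0},
    {"tx": -0.002,"ty": 0,"tz": 0.028,"roll": 0,"claw": 0},
    {"tx": -0.002,"ty": 0,"tz": 0.028,"roll": 0,"claw": 0},
  ],
)

```text
time_s: 18.32
position: [591.4, 250.1, 116.2]
ee_rot: [-3.14, -0.004, 3.107]
wrist_force: [0.0, 0.1, -0.5]
width: 7.4
```

Request:
servo_tool(
  moves=[
    {"tx": -0.008,"ty": 0,"tz": 0,"roll": 0,"claw": 0},
    {"tx": -0.016,"ty": 0,"tz": 0,"roll": 0,"claw": 0},
    {"tx": -0.024,"ty": 0,"tz": 0,"roll": 0,"claw": 0},
    {"tx": -0.032,"ty": 0,"tz": 0,"roll": 0,"claw": 0},
    {"tx": -0.04,"ty": 0,"tz": 0,"roll": 0,"claw": 0},
  ],
)

```text
time_s: 18.73
position: [634.5, 249.9, 119.8]
ee_rot: [3.141, 0.0, 3.108]
wrist_force: [-2.4, 1.9, 1.4]
width: 0.6
```

```bash
python3 - <<'E'
from h import *
snap("wrist","w21")
st=ctrl.state();print(st["position"],st["width"],st["wrist_force"])
E
```

```text
[635.71781069 249.57703588 119.77234243] 0.3933029706092824 [-1.68495262 -0.17841389  0.13578138]
```

View pics/w21.png

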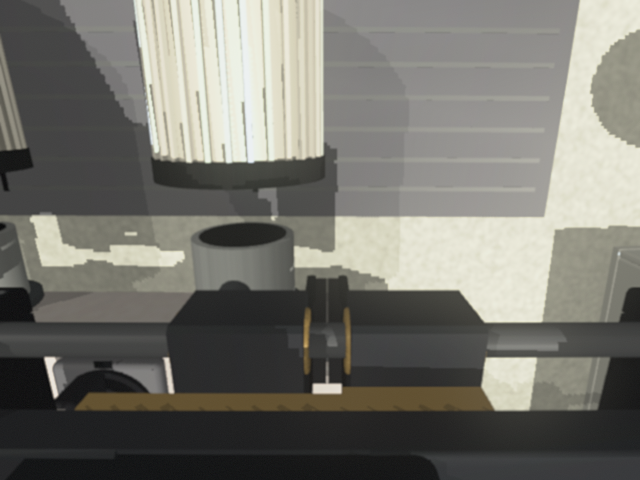

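Request:
servo_tool(
  moves=[
    {"tx": -0.01,"ty": 0,"tz": 0,"roll": 0,"claw": 0},
    {"tx": -0.02,"ty": -0.002,"tz": 0,"roll": 0,"claw": 0},
    {"tx": -0.03,"ty": -0.006,"tz": 0,"roll": 0,"claw": 0},
    {"tx": -0.04,"ty": -0.012,"tz": 0,"roll": 0,"claw": 0},
    {"tx": -0.048,"ty": -0.018,"tz": 0,"roll": 0,"claw": 0},
  ],
)

```text
time_s: 19.2
position: [682.2, 229.3, 119.3]
ee_rot: [-3.141, 0.001, 3.108]
wrist_force: [1.1, -0.1, 0.8]
width: 0.3
```

```bash
python3 - <<'E'
from h import *
snap("wrist","w22")
st=ctrl.state();print(st["position"],st["width"],st["wrist_force"])
snap("top","t6",(160,110,320,230),5)
E
```

```text
[683.49964501 227.59511311 119.46061597] 0.40845813549914245 [-0.26534199 -1.46733432 -0.12902333]
```

View pics/t6.png

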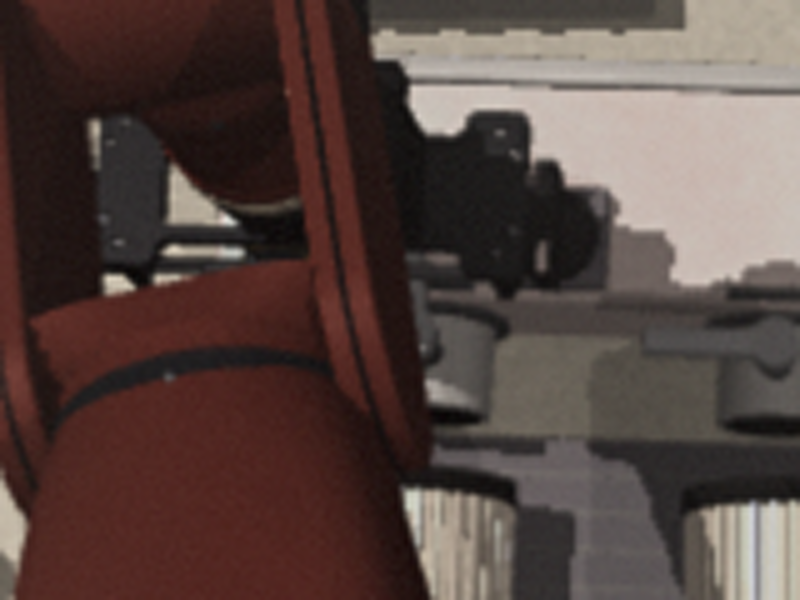

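Request:
servo_tool(
  moves=[
    {"tx": 0,"ty": 0,"tz": -0.03,"roll": 0,"claw": 0},
    {"tx": 0,"ty": 0,"tz": -0.05,"roll": 0,"claw": 0},
    {"tx": 0.035,"ty": -0.015,"tz": -0.05,"roll": 0,"claw": 0},
    {"tx": 0.07,"ty": -0.03,"tz": -0.05,"roll": 0,"claw": 0},
    {"tx": 0.095,"ty": -0.06,"tz": -0.05,"roll": 0,"claw": 0},
  ],
)

```text
time_s: 19.72
position: [581.7, 174.8, 169.3]
ee_rot: [3.14, -0.0, 3.11]
wrist_force: [-0.0, -1.3, 0.1]
width: 0.4
```

Request:
servo_tool(
  moves=[
    {"tx": 0,"ty": -0.04,"tz": 0,"roll": 0,"claw": 0},
    {"tx": 0,"ty": -0.08,"tz": 0,"roll": 0,"claw": 0},
    {"tx": 0,"ty": -0.088,"tz": 0,"roll": 0,"claw": 0},
    {"tx": 0,"ty": -0.088,"tz": 0,"roll": 0,"claw": 0},
  ],
)

```text
time_s: 20.05
position: [580.9, 82.8, 169.7]
ee_rot: [-3.141, 0.001, 3.104]
wrist_force: [0.4, -0.1, 0.3]
width: 0.3
```

```bash
python3 - <<'E'
from h import *
snap("wrist","w23")
st=ctrl.state();print(st["position"],st["width"],st["wrist_force"])
go(598,77,119)
snap("top","t7",(160,110,320,230),5)
E
```

```text
[581.04506332  84.50721621 169.65364971] 0.486516961773925 [-1.2766647   0.67900509  1.13341125]
go (598, 77, 119) tx -0.0172 ty -0.0069 tz 0.0507 roll -0.0056 | rot [0.001 0.001] | n=1.3 rows
```

View pics/w23.png

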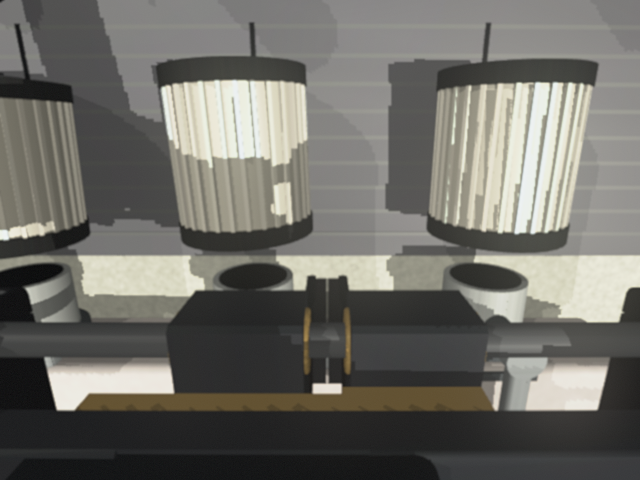

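View pics/t7.png

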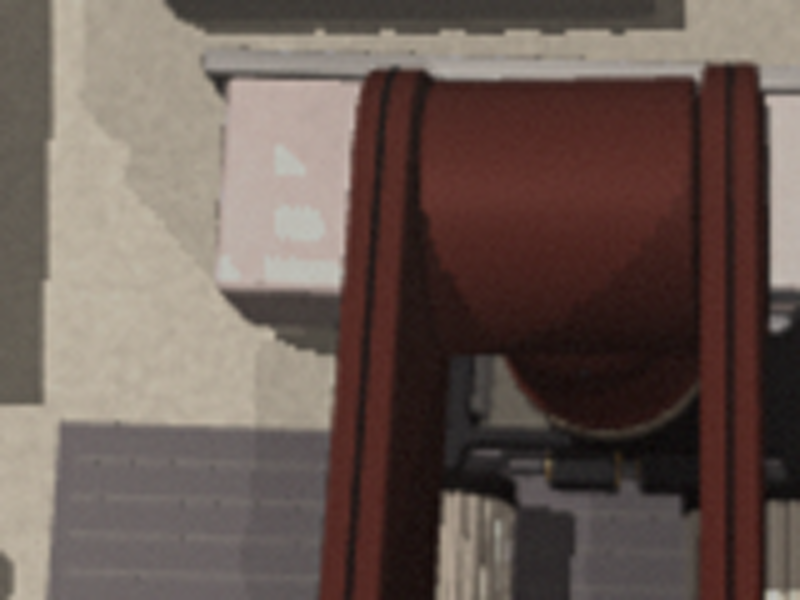

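Request:
servo_tool(
  moves=[
    {"tx": -0.008,"ty": -0.008,"tz": 0.01,"roll": 0,"claw": 0},
    {"tx": -0.012,"ty": -0.008,"tz": 0.035,"roll": 0,"claw": 0},
    {"tx": -0.012,"ty": -0.008,"tz": 0.05,"roll": 0,"claw": 0},
    {"tx": -0.012,"ty": -0.008,"tz": 0.05,"roll": 0,"claw": 0},
    {"tx": -0.012,"ty": -0.008,"tz": 0.05,"roll": 0,"claw": 0},
  ],
)

```text
time_s: 20.57
position: [591.7, 78.5, 118.1]
ee_rot: [3.141, -0.003, 3.109]
wrist_force: [0.2, 0.4, -0.3]
width: 0.8
```

Request:
servo_tool(
  moves=[
    {"tx": -0.008,"ty": 0,"tz": 0,"roll": 0,"claw": 0},
    {"tx": -0.016,"ty": 0,"tz": 0,"roll": 0,"claw": 0},
    {"tx": -0.024,"ty": 0,"tz": 0,"roll": 0,"claw": 0},
    {"tx": -0.032,"ty": 0,"tz": 0,"roll": 0,"claw": 0},
    {"tx": -0.04,"ty": 0,"tz": 0,"roll": 0,"claw": 0},
  ],
)

```text
time_s: 20.98
position: [633.5, 75.7, 119.9]
ee_rot: [3.141, 0.0, 3.108]
wrist_force: [-2.0, 1.2, 0.9]
width: 0.1
```

Request:
servo_tool(
  moves=[
    {"tx": -0.01,"ty": 0,"tz": 0,"roll": 0,"claw": 0},
    {"tx": -0.02,"ty": -0.002,"tz": 0,"roll": 0,"claw": 0},
    {"tx": -0.03,"ty": -0.006,"tz": 0,"roll": 0,"claw": 0},
    {"tx": -0.04,"ty": -0.012,"tz": 0,"roll": 0,"claw": 0},
    {"tx": -0.048,"ty": -0.018,"tz": 0,"roll": 0,"claw": 0},
  ],
)

```text
time_s: 21.4
position: [681.4, 55.5, 119.3]
ee_rot: [-3.141, 0.001, 3.108]
wrist_force: [0.8, -1.0, 0.2]
width: 0.3
```

Request:
servo_tool(
  moves=[
    {"tx": 0,"ty": 0,"tz": -0.03,"roll": 0,"claw": 0},
    {"tx": 0,"ty": 0,"tz": -0.05,"roll": 0,"claw": 0},
    {"tx": 0.035,"ty": -0.015,"tz": -0.05,"roll": 0,"claw": 0},
    {"tx": 0.07,"ty": -0.03,"tz": -0.05,"roll": 0,"claw": 0},
    {"tx": 0.095,"ty": -0.06,"tz": -0.05,"roll": 0,"claw": 0},
  ],
)

```text
time_s: 21.82
position: [581.8, 0.4, 169.4]
ee_rot: [3.141, 0.0, 3.11]
wrist_force: [0.7, -1.8, 0.5]
width: 0.4
```

Request:
servo_tool(
  moves=[
    {"tx": 0,"ty": -0.04,"tz": 0,"roll": 0,"claw": 0},
    {"tx": 0,"ty": -0.08,"tz": 0,"roll": 0,"claw": 0},
    {"tx": 0,"ty": -0.095,"tz": 0,"roll": 0,"claw": 0},
    {"tx": 0,"ty": -0.095,"tz": 0,"roll": 0,"claw": 0},
  ],
)

```text
time_s: 22.15
position: [580.1, -99.9, 169.8]
ee_rot: [-3.14, 0.001, 3.103]
wrist_force: [1.2, 0.2, -0.3]
width: 0.5
```

```bash
python3 - <<'E'
from h import *
snap("wrist","w24")
st=ctrl.state();print(st["position"],st["width"],st["wrist_force"])
go(593,-98,119)
E
```

```text
[580.17262061 -97.74094436 169.56319197] 0.6653764644953016 [-0.07095961 -0.17569934  0.27815171]
go (593, -98, 119) tx -0.0128 ty 0.0002 tz 0.0506 roll -0.0065 | rot [-0.     0.001] | n=1.3 rows
```

View pics/w24.png

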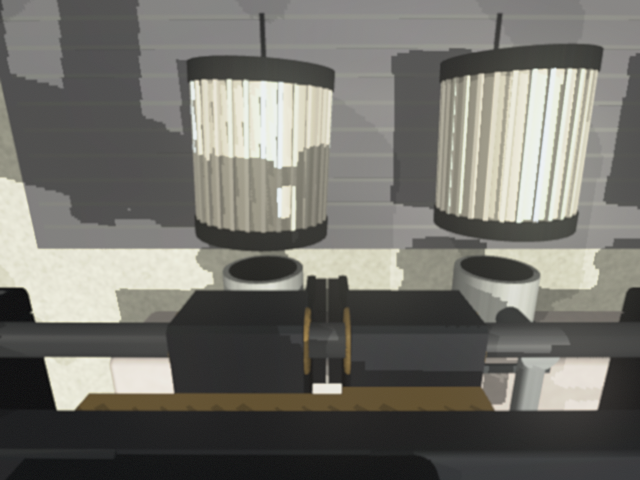

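Request:
servo_tool(
  moves=[
    {"tx": -0.004,"ty": 0,"tz": 0.01,"roll": 0,"claw": 0},
    {"tx": -0.008,"ty": 0,"tz": 0.035,"roll": 0,"claw": 0},
    {"tx": -0.008,"ty": 0,"tz": 0.05,"roll": 0,"claw": 0},
    {"tx": -0.008,"ty": 0,"tz": 0.05,"roll": 0,"claw": 0},
    {"tx": -0.008,"ty": 0,"tz": 0.05,"roll": 0,"claw": 0},
  ],
)

```text
time_s: 22.62
position: [587.1, -94.2, 117.5]
ee_rot: [3.14, -0.003, 3.11]
wrist_force: [0.6, -1.1, 0.8]
width: 0.5
```

Request:
servo_tool(
  moves=[
    {"tx": -0.008,"ty": 0,"tz": 0,"roll": 0,"claw": 0},
    {"tx": -0.016,"ty": 0,"tz": 0,"roll": 0,"claw": 0},
    {"tx": -0.024,"ty": 0,"tz": 0,"roll": 0,"claw": 0},
    {"tx": -0.032,"ty": 0,"tz": 0,"roll": 0,"claw": 0},
    {"tx": -0.04,"ty": 0,"tz": 0,"roll": 0,"claw": 0},
  ],
)

```text
time_s: 23.03
position: [628.8, -97.4, 119.9]
ee_rot: [-3.141, 0.0, 3.108]
wrist_force: [-1.9, -0.9, 0.9]
width: 0.4
```

Request:
servo_tool(
  moves=[
    {"tx": -0.01,"ty": 0,"tz": 0,"roll": 0,"claw": 0},
    {"tx": -0.02,"ty": -0.002,"tz": 0,"roll": 0,"claw": 0},
    {"tx": -0.03,"ty": -0.006,"tz": 0,"roll": 0,"claw": 0},
    {"tx": -0.04,"ty": -0.012,"tz": 0,"roll": 0,"claw": 0},
    {"tx": -0.048,"ty": -0.018,"tz": 0,"roll": 0,"claw": 0},
  ],
)

```text
time_s: 23.45
position: [676.6, -117.3, 119.4]
ee_rot: [-3.141, 0.001, 3.108]
wrist_force: [0.3, 0.3, -0.1]
width: 0.1
```

Request:
servo_tool(
  moves=[
    {"tx": 0,"ty": 0,"tz": -0.03,"roll": 0,"claw": 0},
    {"tx": 0,"ty": 0,"tz": -0.05,"roll": 0,"claw": 0},
    {"tx": 0.035,"ty": -0.015,"tz": -0.05,"roll": 0,"claw": 0},
    {"tx": 0.07,"ty": -0.03,"tz": -0.05,"roll": 0,"claw": 0},
    {"tx": 0.105,"ty": -0.05,"tz": -0.05,"roll": 0,"claw": 0},
  ],
)

```text
time_s: 23.87
position: [568.7, -163.4, 169.8]
ee_rot: [-3.141, 0.002, 3.109]
wrist_force: [0.0, -0.6, -0.9]
width: 0.4
```

Request:
servo_tool(
  moves=[
    {"tx": 0.035,"ty": -0.02,"tz": 0,"roll": 0,"claw": 0.06},
    {"tx": 0.07,"ty": -0.04,"tz": 0,"roll": 0,"claw": 0.06},
    {"tx": 0.105,"ty": -0.06,"tz": 0,"roll": 0,"claw": 0.06},
    {"tx": 0.14,"ty": -0.08,"tz": 0,"roll": 0,"claw": 0.06},
    {"tx": 0.175,"ty": -0.1,"tz": 0,"roll": 0,"claw": 0.06},
  ],
)

```text
time_s: 24.28
position: [389.3, -258.6, 169.8]
ee_rot: [-3.14, 0.001, 3.108]
wrist_force: [0.2, -1.0, 0.9]
width: 25.8
```

```bash
python3 - <<'E'
from h import *
snap("wrist","w25")
st=ctrl.state();print(st["position"],st["width"],st["wrist_force"])
snap("top","t8",(200,120,440,300),3.3)
E
```

```text
[ 383.99779286 -261.35835388  169.19708761] 29.845964390846824 [ 1.65831549 -4.62527635 -1.12626978]
```

View pics/w25.png

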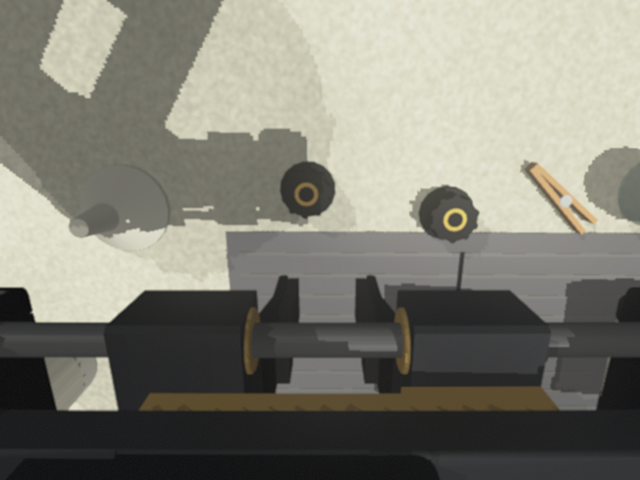

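View pics/t8.png

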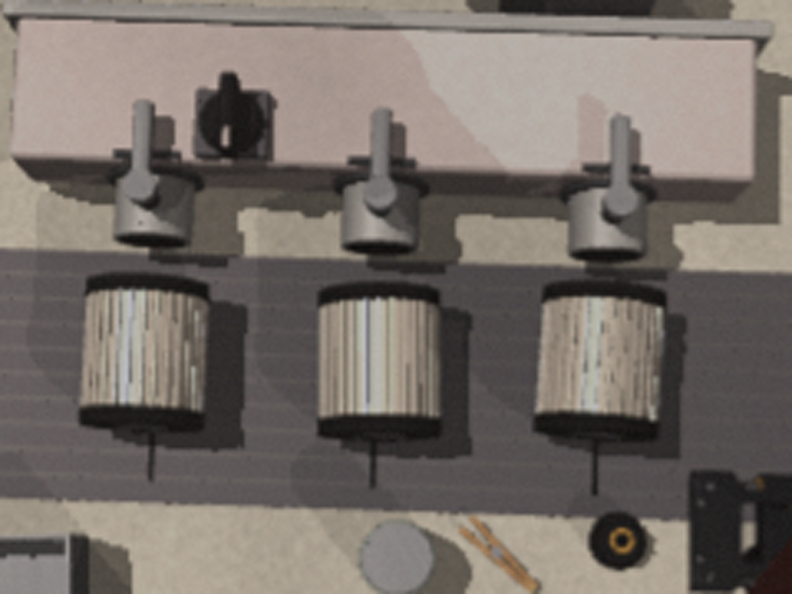

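All three dampers are open. The far-cap and spout centres in the top crop are 148/153.5, 379/380 and 604/607.5, so each filter is within about 4 mm. Nuts next.

Request:
servo_tool(
  moves=[
    {"tx": 0,"ty": 0,"tz": 0,"roll": 0,"claw": 0.065},
    {"tx": 0,"ty": 0,"tz": 0,"roll": 0,"claw": 0.065},
    {"tx": 0,"ty": 0,"tz": 0,"roll": 0,"claw": 0.065},
    {"tx": 0,"ty": 0,"tz": 0,"roll": 0,"claw": 0.065},
  ],
  grip_force=45,
)

```text
time_s: 24.72
position: [391.3, -257.0, 169.3]
ee_rot: [-3.142, 0.0, 3.11]
wrist_force: [0.4, 1.2, -0.1]
width: 59.8
```

```bash
python3 - <<'E'
from h import *
snap("wrist","w26",(230,140,530,260),2.6)
st=ctrl.state();print(st["position"],st["width"],st["wrist_force"])
E
```

```text
[ 391.16418512 -256.8931551   169.16537736] 61.6449836070799 [-0.12051987 -0.98314762 -0.58481646]
```

View pics/w26.png

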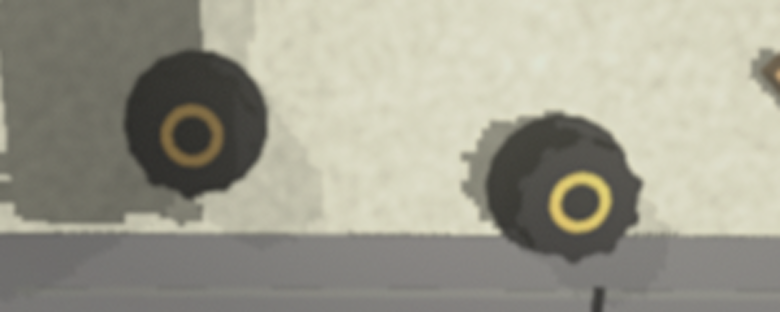

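```bash
python3 - <<'E'
from h import *
c=cam("wrist")
n=unproj(c,[[230+192/2.6,140+135/2.6],[230+581/2.6,140+202/2.6]],26);print(n)
go(n[0][0],n[0][1],70); go(n[0][0],n[0][1],21)
E
```

```text
[[ 361.89580207 -272.08232981   26.        ]
 [ 385.77832733 -156.47811884   26.        ]]
go (np.float64(361.8958020667187), np.float64(-272.08232981443336), 70) tx 0.0288 ty -0.0161 tz 0.0992 roll -0.0009 | rot [0. 0.] | n=2.5 rows
go (np.float64(361.8958020667187), np.float64(-272.08232981443336), 21) tx 0.0288 ty -0.0161 tz 0.1482 roll -0.0009 | rot [0. 0.] | n=3.6 rows
```

Request:
servo_tool(
  moves=[
    {"tx": 0.029,"ty": -0.016,"tz": 0.025,"roll": 0,"claw": 0.065},
    {"tx": 0.029,"ty": -0.016,"tz": 0.06,"roll": 0,"claw": 0.065},
    {"tx": 0.029,"ty": -0.016,"tz": 0.095,"roll": 0,"claw": 0.065},
    {"tx": 0.029,"ty": -0.016,"tz": 0.1,"roll": 0,"claw": 0.065},
    {"tx": 0.029,"ty": -0.016,"tz": 0.1,"roll": 0,"claw": 0.065},
  ],
)

```text
time_s: 25.18
position: [359.4, -270.3, 67.0]
ee_rot: [3.137, -0.004, 3.109]
wrist_force: [0.2, -0.1, 0.5]
width: 64.9
```

```bash
python3 - <<'E'
from h import *
snap("wrist","w27")
st=ctrl.state();print(st["position"],st["width"],st["wrist_force"])
E
```

```text
[ 360.8048362  -271.77248519   69.05626421] 64.68725412679375 [ 0.87396227 -0.88869932  0.02304787]
```

View pics/w27.png

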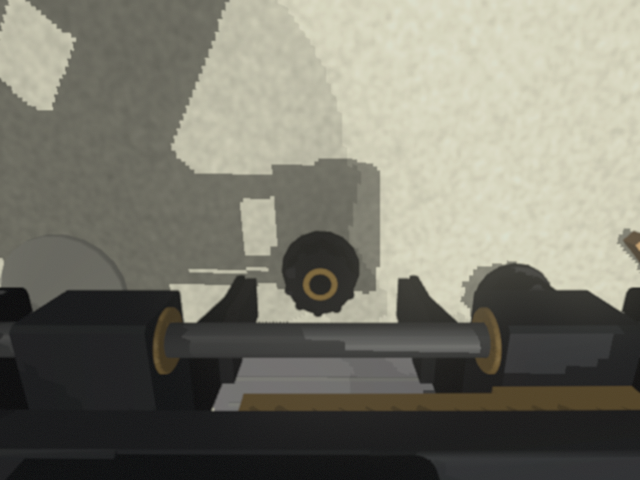

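```bash
python3 - <<'E'
from h import *
c=cam("wrist")
n=unproj(c,[[320,284]],26)[0];print(n)
go(n[0],n[1],21)
E
```

```text
[ 364.41079626 -274.09864183   26.        ]
go (np.float64(364.41079626325546), np.float64(-274.0986418337529), 21) tx -0.0038 ty -0.0023 tz 0.0480 roll -0.0017 | rot [ 0.002 -0.001] | n=1.2 rows
```

Request:
servo_tool(
  moves=[
    {"tx": -0.002,"ty": -0.001,"tz": 0.02,"roll": 0,"claw": 0.065},
    {"tx": -0.002,"ty": -0.001,"tz": 0.04,"roll": 0,"claw": 0.065},
    {"tx": -0.002,"ty": -0.001,"tz": 0.05,"roll": 0,"claw": 0.065},
    {"tx": -0.002,"ty": -0.001,"tz": 0.05,"roll": 0,"claw": 0.065},
    {"tx": -0.002,"ty": -0.001,"tz": 0.05,"roll": 0,"claw": 0.06},
  ],
)

```text
time_s: 25.65
position: [363.4, -273.9, 20.3]
ee_rot: [-3.141, 0.001, 3.108]
wrist_force: [-0.5, 0.7, -0.4]
width: 63.0
```

Request:
servo_tool(
  moves=[
    {"tx": 0,"ty": 0,"tz": 0,"roll": 0,"claw": 0.02},
    {"tx": 0,"ty": 0,"tz": 0,"roll": 0,"claw": 0.02},
    {"tx": 0,"ty": 0,"tz": 0,"roll": 0,"claw": 0.02},
    {"tx": 0,"ty": 0,"tz": 0,"roll": 0,"claw": 0.02},
    {"tx": 0,"ty": 0,"tz": 0,"roll": 0,"claw": 0.02},
  ],
  grip_force=45,
)

```text
time_s: 26.07
position: [363.3, -274.1, 20.2]
ee_rot: [-3.14, 0.001, 3.108]
wrist_force: [-0.0, 1.5, 6.5]
width: 43.1
```

```bash
python3 - <<'E'
from h import *
snap("wrist","w28")
st=ctrl.state();print(st["position"],st["width"],st["wrist_force"])
E
```

```text
[ 363.25708883 -274.15639277   20.18946168] 43.502173506656156 [-0.71191847  2.0150288   7.17664342]
```

View pics/w28.png

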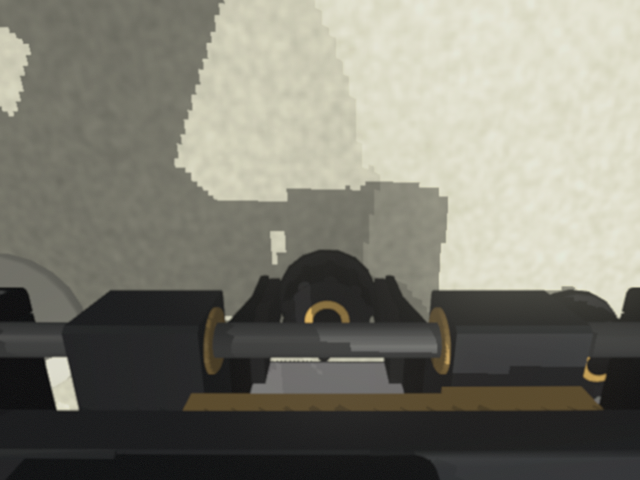

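Request:
servo_tool(
  moves=[
    {"tx": 0,"ty": 0,"tz": 0,"roll": 0,"claw": 0.06},
    {"tx": 0,"ty": 0,"tz": 0,"roll": 0,"claw": 0.06},
    {"tx": 0,"ty": 0,"tz": -0.007,"roll": 0,"claw": 0.06},
    {"tx": 0,"ty": 0,"tz": -0.007,"roll": 0,"claw": 0.06},
    {"tx": 0,"ty": 0,"tz": -0.007,"roll": 0,"claw": 0.06},
  ],
)

```text
time_s: 26.53
position: [362.8, -273.8, 26.6]
ee_rot: [-3.141, 0.001, 3.108]
wrist_force: [-0.9, 0.6, 0.4]
width: 59.0
```

Request:
servo_tool(
  moves=[
    {"tx": 0,"ty": 0,"tz": 0,"roll": 0,"claw": 0.02},
    {"tx": 0,"ty": 0,"tz": 0,"roll": 0,"claw": 0.02},
    {"tx": 0,"ty": 0,"tz": 0,"roll": 0,"claw": 0.02},
    {"tx": 0,"ty": 0,"tz": 0,"roll": 0,"claw": 0.02},
    {"tx": 0,"ty": 0,"tz": 0,"roll": 0,"claw": 0.02},
  ],
  grip_force=40,
)

```text
time_s: 26.95
position: [362.5, -273.4, 26.0]
ee_rot: [3.141, -0.0, 3.108]
wrist_force: [-0.1, 0.5, -0.1]
width: 34.4
```

```bash
python3 - <<'E'
from h import *
snap("wrist","w29")
st=ctrl.state();print(st["position"],st["width"],st["wrist_force"])
E
```

```text
[ 362.54284879 -273.43891111   26.05433645] 33.98806155783532 [ 0.03004015  0.74817963 -0.95890581]
```

View pics/w29.png

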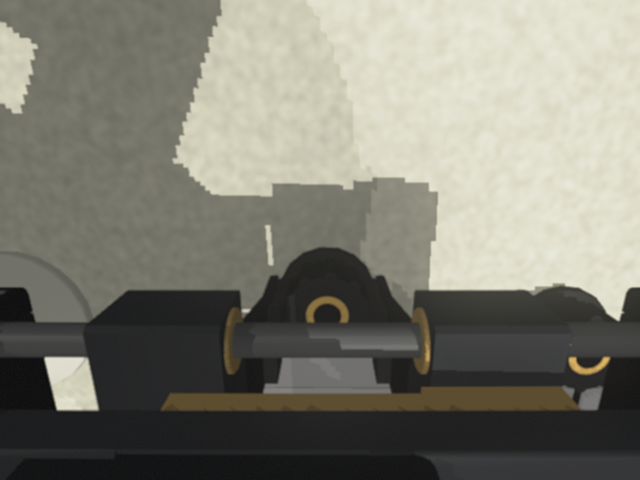

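Request:
servo_tool(
  moves=[
    {"tx": 0,"ty": 0,"tz": 0,"roll": 0,"claw": 0.02},
    {"tx": 0,"ty": 0,"tz": 0,"roll": 0,"claw": 0.02},
  ],
)

```text
time_s: 27.17
position: [362.5, -273.5, 26.1]
ee_rot: [3.141, -0.0, 3.108]
wrist_force: [-0.3, -0.4, -1.0]
width: 34.0
```

```bash
python3 - <<'E'
from h import *
c=cam("wrist");st=ctrl.state();print(st["position"])
for dx in (-5,0): print(dx,proj(c,[st["position"]*[1,1,0]+[dx,0,26]]))
E
```

```text
[ 362.5453032  -273.45956456   26.08717796]
-5 [[323.20569876 305.86195718]]
0 [[323.63052662 316.54577321]]
```

Request:
servo_tool(
  moves=[
    {"tx": 0,"ty": 0,"tz": 0,"roll": 0,"claw": 0.055},
    {"tx": 0,"ty": 0,"tz": 0,"roll": 0,"claw": 0.055},
    {"tx": 0,"ty": 0,"tz": 0,"roll": 0,"claw": 0.055},
    {"tx": 0.003,"ty": 0,"tz": 0.002,"roll": 0,"claw": 0.055},
    {"tx": 0.003,"ty": 0,"tz": 0.002,"roll": 0,"claw": 0.055},
  ],
)

```text
time_s: 27.58
position: [359.0, -273.1, 23.8]
ee_rot: [3.141, -0.001, 3.108]
wrist_force: [1.0, -0.4, -0.6]
width: 53.4
```

Request:
servo_tool(
  moves=[
    {"tx": 0,"ty": 0,"tz": 0,"roll": 0,"claw": 0.02},
    {"tx": 0,"ty": 0,"tz": 0,"roll": 0,"claw": 0.02},
    {"tx": 0,"ty": 0,"tz": 0,"roll": 0,"claw": 0.02},
    {"tx": 0,"ty": 0,"tz": 0,"roll": 0,"claw": 0.02},
    {"tx": 0,"ty": 0,"tz": 0,"roll": 0,"claw": 0.02},
  ],
)

```text
time_s: 28.0
position: [359.7, -273.5, 24.2]
ee_rot: [-3.141, 0.0, 3.108]
wrist_force: [0.5, 1.1, -0.1]
width: 33.6
```

Request:
servo_tool(
  moves=[
    {"tx": 0,"ty": 0,"tz": -0.004,"roll": 0,"claw": 0.02},
    {"tx": 0,"ty": 0,"tz": -0.01,"roll": 0,"claw": 0.02},
    {"tx": 0,"ty": 0,"tz": -0.02,"roll": 0,"claw": 0.02},
    {"tx": 0,"ty": 0,"tz": -0.03,"roll": 0,"claw": 0.02},
    {"tx": 0,"ty": 0,"tz": -0.04,"roll": 0,"claw": 0.02},
  ],
)

```text
time_s: 28.42
position: [359.9, -273.7, 65.6]
ee_rot: [-3.141, 0.001, 3.108]
wrist_force: [0.4, 0.6, -0.8]
width: 34.2
```

```bash
python3 - <<'E'
from h import *
snap("wrist","w30")
st=ctrl.state();print(st["position"],st["width"],st["wrist_force"])
E
```

```text
[ 360.95954652 -274.82404732   67.65206522] 34.221891024571725 [ 1.25950031 -0.67400335  1.29769093]
```

View pics/w30.png

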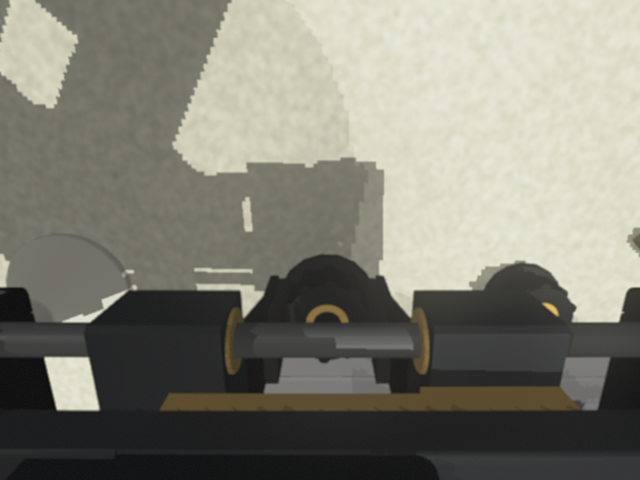

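The nut is held now, moving with the gripper at width 34. Next I carry it to the caddy.

Request:
servo_tool(
  moves=[
    {"tx": 0,"ty": 0,"tz": -0.03,"roll": 0,"claw": 0.02},
    {"tx": 0,"ty": 0,"tz": -0.06,"roll": 0,"claw": 0.02},
    {"tx": -0.01,"ty": 0.02,"tz": -0.085,"roll": 0,"claw": 0.02},
    {"tx": -0.02,"ty": 0.05,"tz": -0.085,"roll": 0,"claw": 0.02},
    {"tx": -0.03,"ty": 0.085,"tz": -0.085,"roll": 0,"claw": 0.02},
  ],
)

```text
time_s: 28.88
position: [394.4, -190.8, 152.5]
ee_rot: [-3.138, 0.006, 3.105]
wrist_force: [0.6, -0.1, -0.2]
width: 34.0
```

Request:
servo_tool(
  moves=[
    {"tx": -0.01,"ty": 0.036,"tz": 0,"roll": 0,"claw": 0.02},
    {"tx": -0.02,"ty": 0.072,"tz": 0,"roll": 0,"claw": 0.02},
    {"tx": -0.02,"ty": 0.108,"tz": 0,"roll": 0,"claw": 0.02},
    {"tx": -0.02,"ty": 0.144,"tz": 0,"roll": 0,"claw": 0.02},
    {"tx": -0.02,"ty": 0.18,"tz": 0,"roll": 0,"claw": 0.02},
  ],
)

```text
time_s: 29.3
position: [418.6, -8.6, 150.0]
ee_rot: [-3.141, 0.001, 3.108]
wrist_force: [0.8, -0.2, -0.5]
width: 34.2
```

Request:
servo_tool(
  moves=[
    {"tx": 0,"ty": 0.036,"tz": 0,"roll": 0,"claw": 0.02},
    {"tx": 0,"ty": 0.072,"tz": 0,"roll": 0,"claw": 0.02},
    {"tx": 0.01,"ty": 0.108,"tz": 0,"roll": 0,"claw": 0.02},
    {"tx": 0.02,"ty": 0.144,"tz": 0,"roll": 0,"claw": 0.02},
    {"tx": 0.03,"ty": 0.18,"tz": 0,"roll": 0,"claw": 0.02},
  ],
)

```text
time_s: 29.72
position: [394.2, 172.4, 150.0]
ee_rot: [3.141, 0.001, 3.108]
wrist_force: [0.2, 0.5, -0.8]
width: 34.0
```

```bash
python3 - <<'E'
from h import *
snap("wrist","w31")
st=ctrl.state();print(st["position"],st["width"],st["wrist_force"])
go(326,311,150)
E
```

```text
[392.26457873 177.98847292 150.01963625] 33.915657576320974 [-3.7369829   3.62073559 -0.40476388]
go (326, 311, 150) tx 0.0703 ty 0.1309 tz 0.0006 roll 0.0002 | rot [0.005 0.   ] | n=3.6 rows
```

View pics/w31.png

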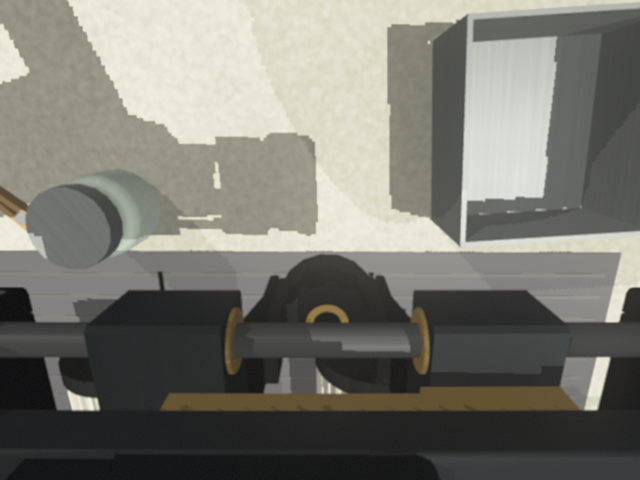

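Request:
servo_tool(
  moves=[
    {"tx": 0.01,"ty": 0.035,"tz": 0,"roll": 0,"claw": 0.02},
    {"tx": 0.02,"ty": 0.07,"tz": 0,"roll": 0,"claw": 0.02},
    {"tx": 0.03,"ty": 0.105,"tz": 0,"roll": 0,"claw": 0.02},
    {"tx": 0.042,"ty": 0.132,"tz": 0,"roll": 0,"claw": 0.02},
    {"tx": 0.042,"ty": 0.132,"tz": 0,"roll": 0,"claw": 0.02},
  ],
)

```text
time_s: 30.18
position: [355.6, 307.9, 150.0]
ee_rot: [3.139, 0.0, 3.112]
wrist_force: [-1.3, 0.2, -0.4]
width: 34.3
```

```bash
python3 - <<'E'
from h import *
snap("wrist","w32")
st=ctrl.state();print(st["position"],st["width"],st["wrist_force"])
E
```

```text
[356.26234168 305.87635782 149.69990079] 33.83997816888217 [-0.64729493 -0.07968559 -0.0654549 ]
```

View pics/w32.png

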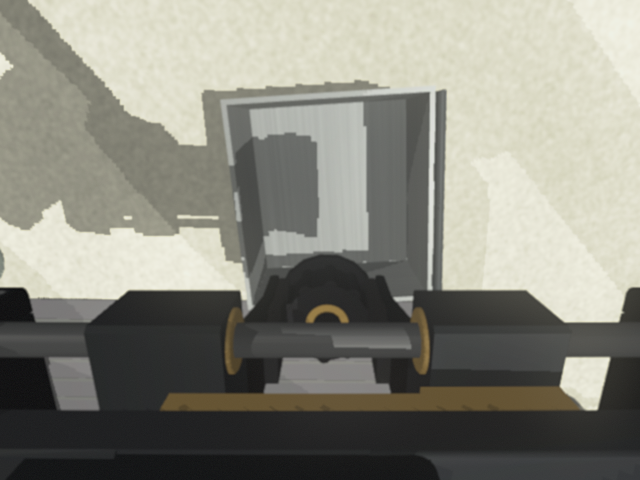

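```bash
python3 - <<'E'
from h import *
c=cam("wrist")
print(unproj(c,[[224,100],[433,92],[247,300],[430,298]],70))
E
```

```text
[[263.255635   252.57941023  70.        ]
 [262.41735511 369.06977018  70.        ]
 [385.75057859 254.7081798   70.        ]
 [387.83787305 373.26597626  70.        ]]
```

Request:
servo_tool(
  moves=[
    {"tx": 0.004,"ty": 0.006,"tz": 0.03,"roll": 0,"claw": 0.02},
    {"tx": 0.004,"ty": 0.006,"tz": 0.06,"roll": 0,"claw": 0.02},
    {"tx": 0.004,"ty": 0.006,"tz": 0.09,"roll": 0,"claw": 0.02},
    {"tx": 0.004,"ty": 0.006,"tz": 0.113,"roll": 0,"claw": 0.02},
    {"tx": 0.004,"ty": 0.006,"tz": 0.113,"roll": 0,"claw": 0.02},
  ],
)

```text
time_s: 30.65
position: [350.3, 306.8, 31.9]
ee_rot: [-3.136, -0.007, 3.107]
wrist_force: [-1.6, -0.0, -1.3]
width: 34.3
```

Request:
servo_tool(
  moves=[
    {"tx": 0,"ty": 0,"tz": 0,"roll": 0,"claw": 0.02},
    {"tx": 0,"ty": 0,"tz": 0,"roll": 0,"claw": 0.055},
    {"tx": 0,"ty": 0,"tz": 0,"roll": 0,"claw": 0.055},
    {"tx": 0,"ty": 0,"tz": 0,"roll": 0,"claw": 0.055},
    {"tx": 0,"ty": 0,"tz": 0,"roll": 0,"claw": 0.055},
  ],
)

```text
time_s: 31.07
position: [354.5, 310.7, 37.7]
ee_rot: [3.14, 0.002, 3.108]
wrist_force: [-1.0, -0.7, 0.1]
width: 51.4
```

Request:
servo_tool(
  moves=[
    {"tx": 0,"ty": 0,"tz": -0.04,"roll": 0,"claw": 0.055},
    {"tx": 0,"ty": 0,"tz": -0.08,"roll": 0,"claw": 0.055},
    {"tx": 0,"ty": 0,"tz": -0.115,"roll": 0,"claw": 0.055},
    {"tx": -0.02,"ty": -0.03,"tz": -0.115,"roll": 0,"claw": 0.055},
    {"tx": -0.04,"ty": -0.065,"tz": -0.115,"roll": 0,"claw": 0.055},
  ],
)

```text
time_s: 31.48
position: [393.3, 245.8, 155.5]
ee_rot: [3.138, 0.008, 3.113]
wrist_force: [1.1, -0.1, -0.4]
width: 55.3
```

```bash
python3 - <<'E'
from h import *
snap("wrist","w33")
st=ctrl.state();print(st["position"],st["width"],st["wrist_force"])
snap("top","t9",(150,190,510,350),2.2)
E
```

```text
[395.94549964 238.54676572 153.9520063 ] 55.06632756772163 [ 3.37934845 -3.10711777 -1.03363003]
```

View pics/w33.png

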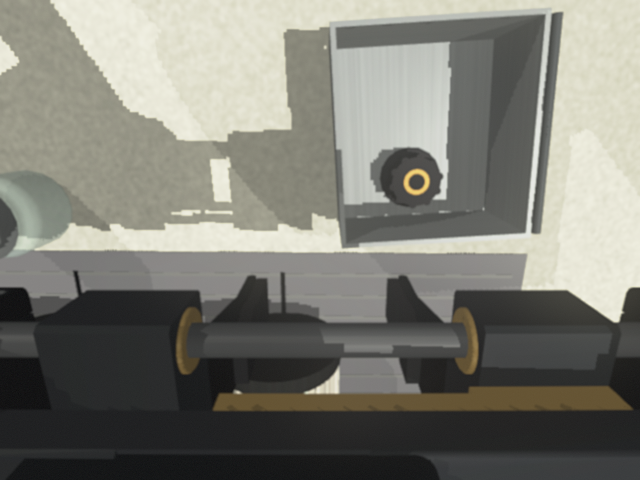

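View pics/t9.png

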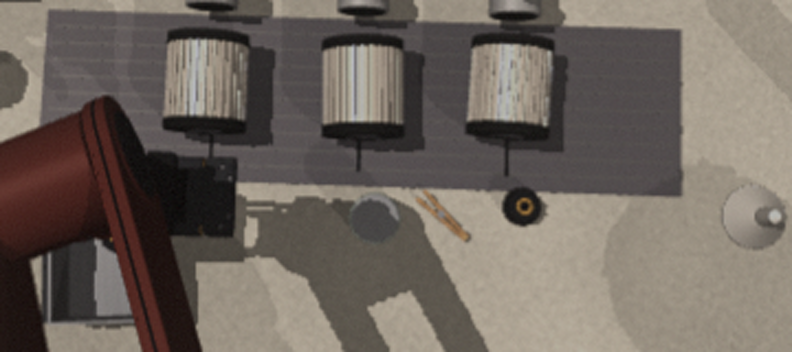

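Request:
servo_tool(
  moves=[
    {"tx": 0,"ty": -0.04,"tz": 0,"roll": 0,"claw": 0.065},
    {"tx": 0,"ty": -0.08,"tz": 0,"roll": 0,"claw": 0.065},
    {"tx": 0,"ty": -0.12,"tz": 0,"roll": 0,"claw": 0.065},
    {"tx": 0,"ty": -0.16,"tz": 0,"roll": 0,"claw": 0.065},
    {"tx": 0,"ty": -0.2,"tz": 0,"roll": 0,"claw": 0.065},
  ],
)

```text
time_s: 32.0
position: [383.9, 42.9, 151.6]
ee_rot: [3.141, 0.001, 3.109]
wrist_force: [2.1, -0.1, 0.4]
width: 64.5
```

Request:
servo_tool(
  moves=[
    {"tx": 0,"ty": -0.04,"tz": 0,"roll": 0,"claw": 0.065},
    {"tx": 0,"ty": -0.08,"tz": 0,"roll": 0,"claw": 0.065},
    {"tx": 0,"ty": -0.12,"tz": 0,"roll": 0,"claw": 0.065},
    {"tx": 0,"ty": -0.16,"tz": 0,"roll": 0,"claw": 0.065},
    {"tx": -0.01,"ty": -0.19,"tz": 0,"roll": 0,"claw": 0.065},
  ],
)

```text
time_s: 32.42
position: [386.9, -148.6, 151.7]
ee_rot: [-3.141, 0.0, 3.106]
wrist_force: [-0.3, -0.6, 1.0]
width: 64.7
```

Request:
servo_tool(
  moves=[
    {"tx": 0,"ty": 0,"tz": 0,"roll": 0,"claw": 0.065},
    {"tx": 0,"ty": 0,"tz": 0,"roll": 0,"claw": 0.065},
    {"tx": 0,"ty": 0,"tz": 0,"roll": 0,"claw": 0.065},
  ],
)

```text
time_s: 32.67
position: [387.7, -145.5, 151.0]
ee_rot: [3.141, -0.001, 3.107]
wrist_force: [-0.5, -0.2, -0.3]
width: 65.1
```

```bash
python3 - <<'E'
from h import *
snap("wrist","w34")
st=ctrl.state();print(st["position"],st["width"],st["wrist_force"])
E
```

```text
[ 387.71742293 -145.06767727  150.98650707] 65.329692470028 [-0.00480106  1.30736085 -0.26083253]
```

View pics/w34.png

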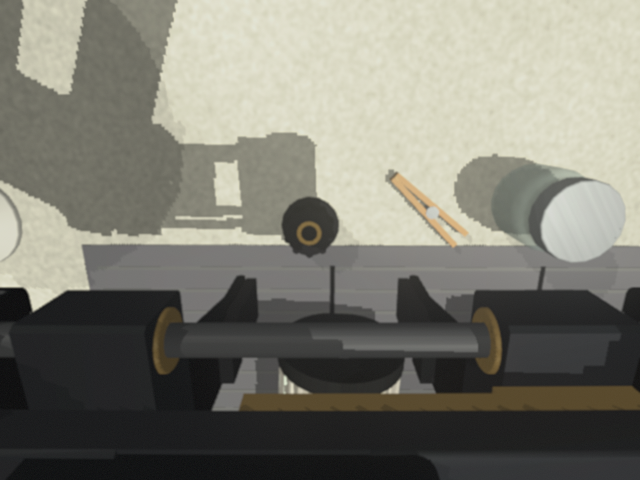

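```bash
python3 - <<'E'
from h import *
c=cam("wrist")
n=unproj(c,[[309,233]],26)[0];print(n)
go(n[0],n[1],65)
E
```

```text
[ 385.9347178  -156.65492393   26.        ]
go (np.float64(385.93471779796863), np.float64(-156.65492393403633), 65) tx 0.0014 ty -0.0117 tz 0.0860 roll -0.0020 | rot [ 0.001 -0.001] | n=2.1 rows
```

Request:
servo_tool(
  moves=[
    {"tx": 0.002,"ty": -0.011,"tz": 0.03,"roll": 0,"claw": 0.065},
    {"tx": 0.002,"ty": -0.011,"tz": 0.06,"roll": 0,"claw": 0.065},
    {"tx": 0.002,"ty": -0.011,"tz": 0.085,"roll": 0,"claw": 0.065},
    {"tx": 0.002,"ty": -0.011,"tz": 0.085,"roll": 0,"claw": 0.065},
    {"tx": 0.002,"ty": -0.011,"tz": 0.085,"roll": 0,"claw": 0.065},
  ],
)

```text
time_s: 33.13
position: [384.5, -155.2, 65.3]
ee_rot: [3.139, -0.003, 3.11]
wrist_force: [0.3, 0.0, 0.6]
width: 65.2
```

```bash
python3 - <<'E'
from h import *
snap("wrist","w35")
st=ctrl.state();print(st["position"],st["width"],st["wrist_force"])
E
```

```text
[ 385.78347335 -156.25050449   66.79864145] 64.95921550773062 [-0.37675174 -0.06843063  0.25758431]
```

View pics/w35.png

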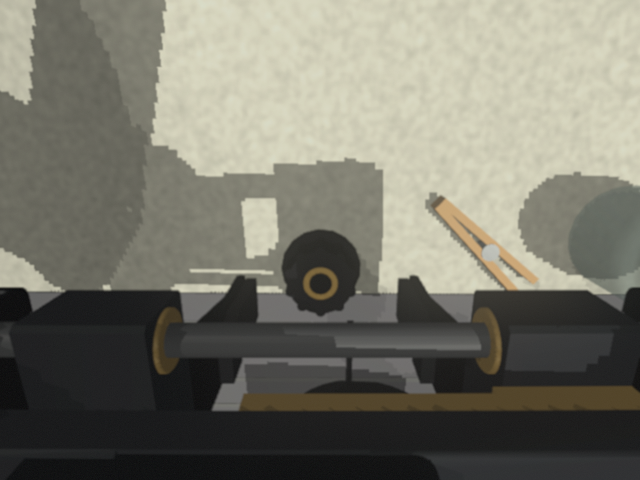

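Request:
servo_tool(
  moves=[
    {"tx": 0.001,"ty": -0.002,"tz": 0.02,"roll": 0,"claw": 0.065},
    {"tx": 0.001,"ty": -0.002,"tz": 0.043,"roll": 0,"claw": 0.065},
    {"tx": 0.001,"ty": -0.002,"tz": 0.043,"roll": 0,"claw": 0.065},
    {"tx": 0.001,"ty": -0.002,"tz": 0.043,"roll": 0,"claw": 0.065},
    {"tx": 0.001,"ty": -0.002,"tz": 0.043,"roll": 0,"claw": 0.06},
  ],
)

```text
time_s: 33.6
position: [385.8, -159.7, 25.1]
ee_rot: [-3.14, 0.002, 3.108]
wrist_force: [1.3, -1.2, 0.0]
width: 63.2
```

```bash
python3 - <<'E'
from h import *
st=ctrl.state();print(st["position"],st["width"],st["wrist_force"])
E
```

```text
[ 385.78795647 -159.7162036    25.08686739] 63.23406644997177 [ 1.2806508  -1.15753755  0.01095923]
```

Request:
servo_tool(
  moves=[
    {"tx": 0.001,"ty": 0,"tz": 0.001,"roll": 0,"claw": 0.02},
    {"tx": 0.001,"ty": 0,"tz": 0.001,"roll": 0,"claw": 0.02},
    {"tx": 0.001,"ty": 0,"tz": 0.001,"roll": 0,"claw": 0.02},
    {"tx": 0.001,"ty": 0,"tz": 0.001,"roll": 0,"claw": 0.02},
    {"tx": 0.001,"ty": 0,"tz": 0.001,"roll": 0,"claw": 0.02},
  ],
  grip_force=40,
)

```text
time_s: 34.02
position: [384.5, -159.6, 23.4]
ee_rot: [-3.141, 0.002, 3.108]
wrist_force: [0.6, 4.8, 9.6]
width: 34.8
```

Request:
servo_tool(
  moves=[
    {"tx": 0,"ty": 0,"tz": 0,"roll": 0,"claw": 0.02},
    {"tx": 0,"ty": 0,"tz": -0.005,"roll": 0,"claw": 0.02},
    {"tx": 0,"ty": 0,"tz": -0.015,"roll": 0,"claw": 0.02},
    {"tx": 0,"ty": 0,"tz": -0.03,"roll": 0,"claw": 0.02},
    {"tx": 0,"ty": 0,"tz": -0.05,"roll": 0,"claw": 0.02},
  ],
)

```text
time_s: 34.43
position: [382.4, -158.5, 72.2]
ee_rot: [3.14, -0.002, 3.108]
wrist_force: [-0.8, -0.5, -0.3]
width: 34.2
```

```bash
python3 - <<'E'
from h import *
snap("wrist","w36")
st=ctrl.state();print(st["position"],st["width"],st["wrist_force"])
E
```

```text
[ 385.16356725 -160.27517392   76.61645916] 34.26051543230134 [ 3.95726589 -0.81297727  2.27650569]
```

View pics/w36.png

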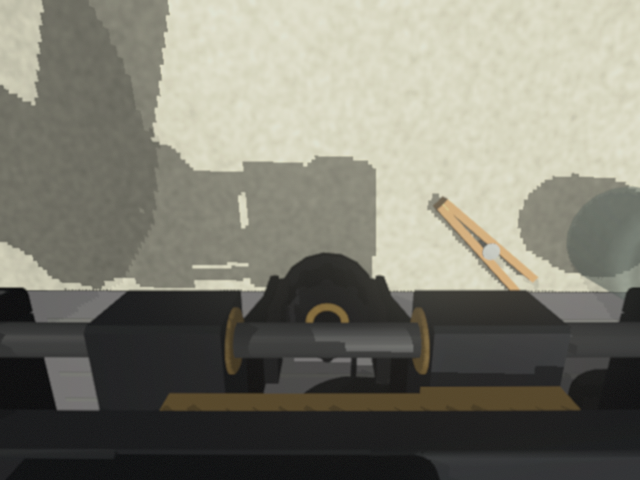

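Request:
servo_tool(
  moves=[
    {"tx": 0,"ty": 0,"tz": -0.03,"roll": 0,"claw": 0.02},
    {"tx": 0,"ty": 0,"tz": -0.06,"roll": 0,"claw": 0.02},
    {"tx": -0.01,"ty": 0.03,"tz": -0.075,"roll": 0,"claw": 0.02},
    {"tx": -0.02,"ty": 0.06,"tz": -0.075,"roll": 0,"claw": 0.02},
    {"tx": -0.03,"ty": 0.095,"tz": -0.075,"roll": 0,"claw": 0.02},
  ],
)

```text
time_s: 34.9
position: [418.2, -65.5, 149.7]
ee_rot: [-3.14, 0.005, 3.105]
wrist_force: [0.9, 0.2, -1.0]
width: 34.4
```

Request:
servo_tool(
  moves=[
    {"tx": 0,"ty": 0.036,"tz": 0,"roll": 0,"claw": 0.02},
    {"tx": 0,"ty": 0.072,"tz": 0,"roll": 0,"claw": 0.02},
    {"tx": 0,"ty": 0.108,"tz": 0,"roll": 0,"claw": 0.02},
    {"tx": 0,"ty": 0.144,"tz": 0,"roll": 0,"claw": 0.02},
    {"tx": 0,"ty": 0.18,"tz": 0,"roll": 0,"claw": 0.02},
  ],
)

```text
time_s: 35.32
position: [422.6, 116.4, 147.9]
ee_rot: [-3.142, 0.001, 3.108]
wrist_force: [0.8, -0.9, -0.9]
width: 34.0
```

Request:
servo_tool(
  moves=[
    {"tx": 0.015,"ty": 0.035,"tz": 0,"roll": 0,"claw": 0.02},
    {"tx": 0.035,"ty": 0.067,"tz": 0,"roll": 0,"claw": 0.02},
    {"tx": 0.055,"ty": 0.099,"tz": 0,"roll": 0,"claw": 0.02},
    {"tx": 0.075,"ty": 0.131,"tz": 0,"roll": 0,"claw": 0.02},
    {"tx": 0.095,"ty": 0.163,"tz": 0,"roll": 0,"claw": 0.02},
  ],
)

```text
time_s: 35.73
position: [332.2, 282.2, 147.8]
ee_rot: [3.141, 0.001, 3.108]
wrist_force: [0.4, 0.1, -0.8]
width: 33.9
```

```bash
python3 - <<'E'
from h import *
snap("wrist","w37")
st=ctrl.state();print(st["position"],st["width"],st["wrist_force"])
go(298,312,150)
E
```

```text
[328.70969009 287.02599821 147.84925573] 33.830874578080085 [-3.37439645  2.4739434   0.25850598]
go (298, 312, 150) tx 0.0315 ty 0.0240 tz -0.0020 roll 0.0002 | rot [ 0.004 -0.002] | n=1.0 rows
```

View pics/w37.png

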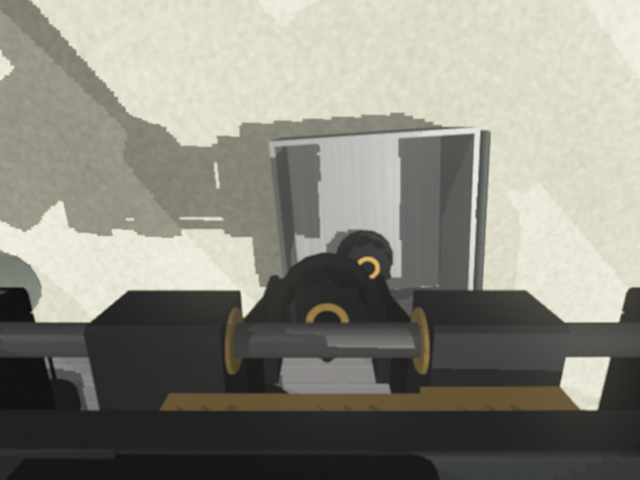

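Request:
servo_tool(
  moves=[
    {"tx": 0.034,"ty": 0.028,"tz": 0,"roll": 0,"claw": 0.02},
    {"tx": 0.034,"ty": 0.028,"tz": 0,"roll": 0,"claw": 0.02},
    {"tx": 0.034,"ty": 0.028,"tz": 0,"roll": 0,"claw": 0.02},
    {"tx": 0.034,"ty": 0.028,"tz": 0,"roll": 0,"claw": 0.02},
  ],
)

```text
time_s: 36.12
position: [300.4, 309.8, 147.5]
ee_rot: [-3.141, 0.001, 3.109]
wrist_force: [0.3, 0.2, 0.7]
width: 34.1
```

```bash
python3 - <<'E'
from h import *
snap("wrist","w38")
st=ctrl.state();print(st["position"],st["width"],st["wrist_force"])
go(297,312,37)
E
```

```text
[300.90168568 309.44781265 147.46836927] 34.027897036134824 [ 0.31711439 -0.38509218 -0.40587361]
go (297, 312, 37) tx 0.0041 ty 0.0024 tz 0.1105 roll -0.0029 | rot [-0.     0.001] | n=2.7 rows
```

View pics/w38.png

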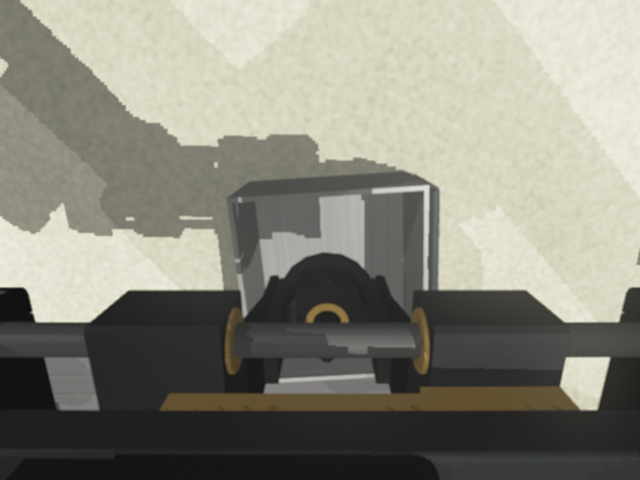

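Request:
servo_tool(
  moves=[
    {"tx": 0.003,"ty": 0.002,"tz": 0.03,"roll": 0,"claw": 0.02},
    {"tx": 0.003,"ty": 0.002,"tz": 0.06,"roll": 0,"claw": 0.02},
    {"tx": 0.003,"ty": 0.002,"tz": 0.085,"roll": 0,"claw": 0.02},
    {"tx": 0.003,"ty": 0.002,"tz": 0.105,"roll": 0,"claw": 0.02},
    {"tx": 0.003,"ty": 0.002,"tz": 0.11,"roll": 0,"claw": 0.02},
  ],
)

```text
time_s: 36.58
position: [296.3, 309.3, 34.0]
ee_rot: [-3.138, -0.004, 3.105]
wrist_force: [0.1, -0.8, -0.8]
width: 33.8
```

Request:
servo_tool(
  moves=[
    {"tx": 0,"ty": 0,"tz": 0,"roll": 0,"claw": 0.02},
    {"tx": 0,"ty": 0,"tz": 0,"roll": 0,"claw": 0.055},
    {"tx": 0,"ty": 0,"tz": 0,"roll": 0,"claw": 0.055},
    {"tx": 0,"ty": 0,"tz": 0,"roll": 0,"claw": 0.055},
    {"tx": 0,"ty": 0,"tz": 0,"roll": 0,"claw": 0.055},
  ],
)

```text
time_s: 37.0
position: [298.4, 312.7, 38.5]
ee_rot: [3.14, 0.002, 3.108]
wrist_force: [0.4, 0.2, -0.0]
width: 51.6
```

Request:
servo_tool(
  moves=[
    {"tx": 0,"ty": 0,"tz": -0.04,"roll": 0,"claw": 0.055},
    {"tx": 0,"ty": 0,"tz": -0.08,"roll": 0,"claw": 0.055},
    {"tx": 0,"ty": 0,"tz": -0.115,"roll": 0,"claw": 0.055},
    {"tx": -0.03,"ty": -0.025,"tz": -0.125,"roll": 0,"claw": 0.03},
    {"tx": -0.065,"ty": -0.045,"tz": -0.135,"roll": 0,"claw": 0.03},
  ],
)

```text
time_s: 37.42
position: [361.3, 266.0, 175.8]
ee_rot: [3.139, 0.005, 3.113]
wrist_force: [0.2, -0.2, -0.7]
width: 47.8
```

Request:
servo_tool(
  moves=[
    {"tx": -0.035,"ty": -0.018,"tz": -0.01,"roll": 0,"claw": 0.03},
    {"tx": -0.07,"ty": -0.036,"tz": -0.02,"roll": 0,"claw": 0.03},
    {"tx": -0.105,"ty": -0.054,"tz": -0.02,"roll": 0,"claw": 0.03},
    {"tx": -0.14,"ty": -0.072,"tz": -0.02,"roll": 0,"claw": 0.03},
    {"tx": -0.175,"ty": -0.09,"tz": -0.02,"roll": 0,"claw": 0.03},
  ],
)

```text
time_s: 37.83
position: [534.6, 167.9, 193.5]
ee_rot: [3.141, 0.002, 3.108]
wrist_force: [0.2, 0.8, 0.5]
width: 30.5
```

```bash
python3 - <<'E'
from h import *
snap("wrist","w39")
st=ctrl.state();print(st["position"],st["width"],st["wrist_force"])
snap("scene","s1")
E
```

```text
[540.00798953 164.0792391  193.14912483] 30.090076440800587 [ 0.64879092 -4.30944829  1.45116161]
```

View pics/w39.png

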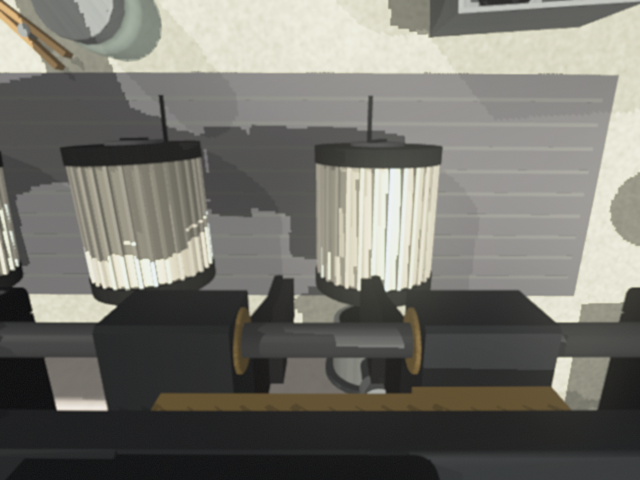

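View pics/s1.png

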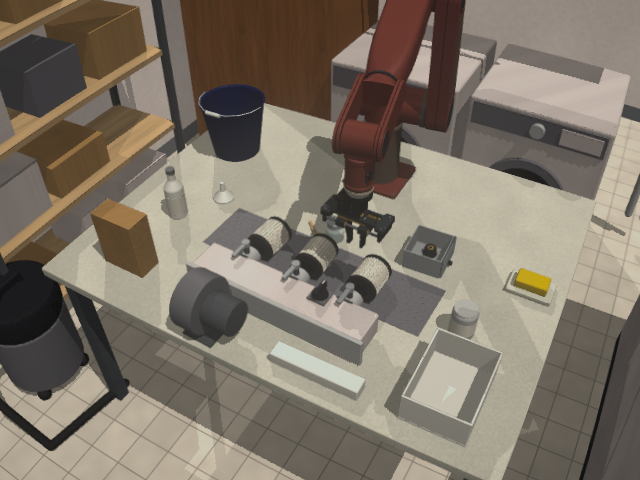

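```bash
python3 - <<'E'
from h import *
snap("top","t10",(150,200,310,320),5)
im=cv2.imread("pics/s1_full.png")[215:285,390:470];cv2.imwrite("pics/s1c.png",cv2.resize(im,None,fx=7,fy=7,interpolation=cv2.INTER_CUBIC))
E
```

```text
(no output)
```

View pics/t10.png

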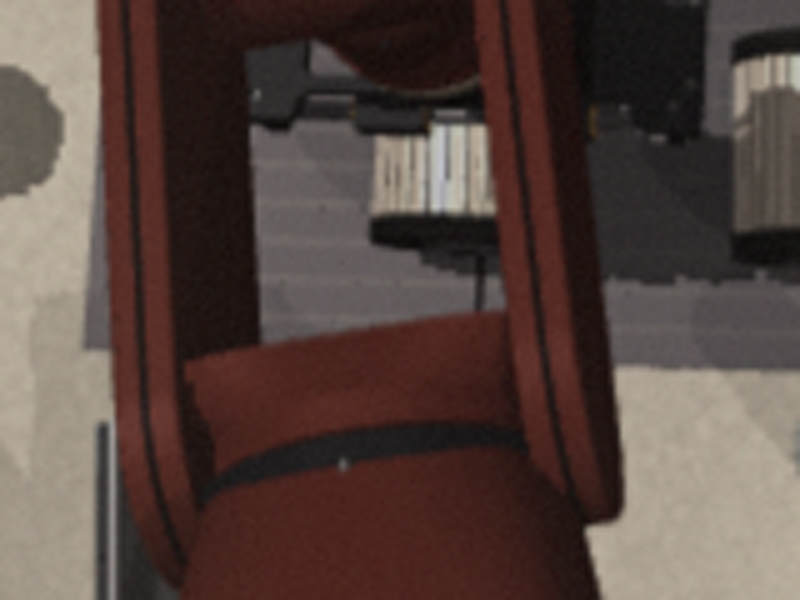

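View pics/s1c.png

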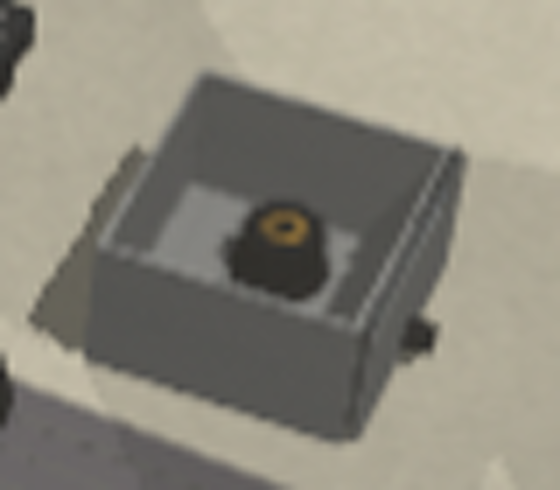

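```bash
python3 - <<'E'
from h import *
c=cam("scene")
for z in (1,13,35): print(unproj(c,[[450,263]],z))
c=cam("top")
print(proj(c,[[322,385,13],[322,385,35]]))
im=cv2.imread("pics/t0c.png")
E
```

```text
[[308.0936996  384.80385731   1.        ]]
[[320.4400047  387.54974686  13.        ]]
[[343.07489738 392.58387772  35.        ]]
[[173.05158543 310.29788173]
 [170.23426775 310.63710764]]
```

```bash
python3 - <<'E'
from h import *
print(ctrl.state()["q"])
go(730,137,190)
E
```

```text
[ 1.62866298e-01  1.04159427e-01  1.74804265e+00 -1.63708724e-04
  1.28897467e+00 -1.37081974e+00]
go (730, 137, 190) tx -0.1965 ty -0.0232 tz 0.0025 roll -0.0061 | rot [-0.  0.] | n=4.7 rows
```

Request:
servo_tool(
  moves=[
    {"tx": -0.04,"ty": -0.007,"tz": 0,"roll": 0,"claw": 0.04},
    {"tx": -0.08,"ty": -0.014,"tz": 0,"roll": 0,"claw": 0.04},
    {"tx": -0.12,"ty": -0.022,"tz": 0,"roll": 0,"claw": 0.04},
    {"tx": -0.16,"ty": -0.025,"tz": 0,"roll": 0,"claw": 0.04},
    {"tx": -0.19,"ty": -0.025,"tz": 0,"roll": 0,"claw": 0.04},
  ],
)

```text
time_s: 38.4
position: [723.2, 137.7, 192.9]
ee_rot: [3.142, 0.001, 3.108]
wrist_force: [0.3, -0.4, -0.3]
width: 39.8
```

Request:
servo_tool(
  moves=[
    {"tx": 0,"ty": 0,"tz": 0,"roll": 0,"claw": 0.04},
    {"tx": 0,"ty": 0,"tz": 0,"roll": 0,"claw": 0.04},
    {"tx": 0,"ty": 0,"tz": 0,"roll": 0,"claw": 0.04},
  ],
)

```text
time_s: 38.65
position: [720.4, 138.8, 192.1]
ee_rot: [3.141, -0.001, 3.109]
wrist_force: [-0.7, -0.2, -0.1]
width: 40.3
```

```bash
python3 - <<'E'
from h import *
snap("wrist","w40")
st=ctrl.state();print(st["position"],st["width"],st["wrist_force"])
snap("top","t11",(150,200,310,350),4)
E
```

```text
[720.34590926 138.77455515 192.65798731] 40.09819987346776 [0.62624513 1.3661236  0.22827644]
```

View pics/w40.png

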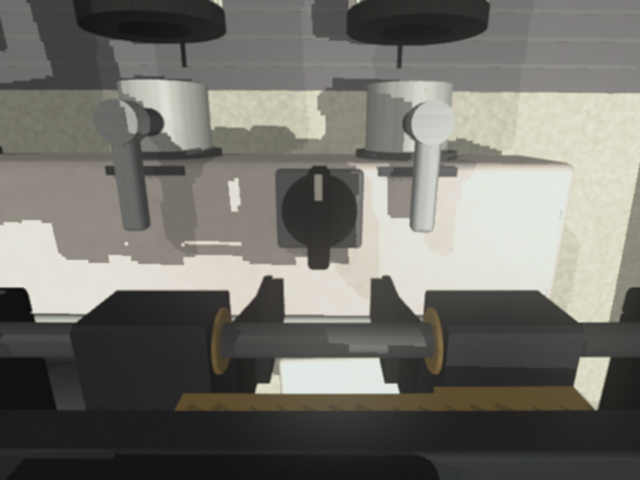

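View pics/t11.png

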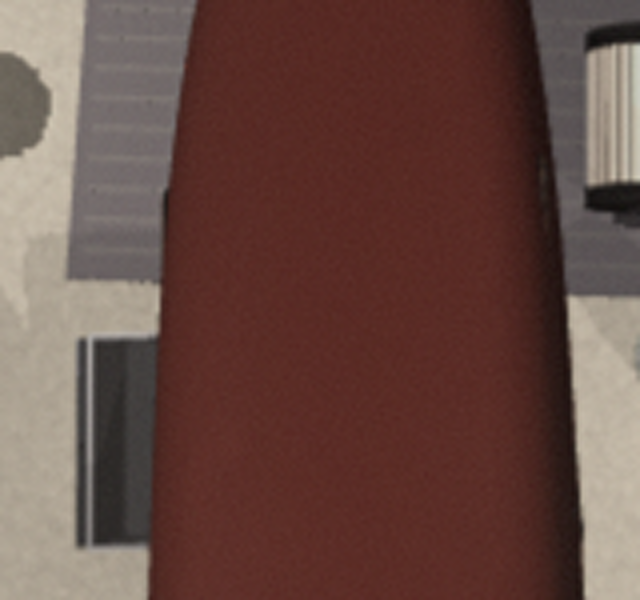

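```bash
python3 - <<'E'
from h import *
c=cam("wrist")
n=unproj(c,[[318,169],[318.5,269]],132);print(n,n.mean(0)); m=n.mean(0)
go(m[0],m[1],150); go(m[0],m[1],129)
E
```

```text
[[665.07104742 137.09742738 132.        ]
 [722.49068234 135.17101492 132.        ]] [693.78086488 136.13422115 132.        ]
go (np.float64(693.7808648772046), np.float64(136.13422115177787), 150) tx 0.0266 ty -0.0034 tz 0.0430 roll -0.0015 | rot [0. 0.] | n=1.2 rows
go (np.float64(693.7808648772046), np.float64(136.13422115177787), 129) tx 0.0266 ty -0.0034 tz 0.0640 roll -0.0015 | rot [0. 0.] | n=1.7 rows
```

Bar length comes out at 57 mm, as specified, with its centre at (694,136). I'll move over it and check before descending.

Request:
servo_tool(
  moves=[
    {"tx": 0.027,"ty": -0.003,"tz": 0.015,"roll": 0,"claw": 0.045},
    {"tx": 0.027,"ty": -0.003,"tz": 0.033,"roll": 0,"claw": 0.045},
    {"tx": 0.027,"ty": -0.003,"tz": 0.033,"roll": 0,"claw": 0.045},
    {"tx": 0.027,"ty": -0.003,"tz": 0.033,"roll": 0,"claw": 0.045},
    {"tx": 0.027,"ty": -0.003,"tz": 0.033,"roll": 0,"claw": 0.045},
  ],
  grip_force=15,
)

```text
time_s: 39.17
position: [695.3, 135.9, 161.4]
ee_rot: [3.141, 0.003, 3.108]
wrist_force: [0.5, 0.6, 1.1]
width: 44.8
```

```bash
python3 - <<'E'
from h import *
snap("wrist","w41")
st=ctrl.state();print(st["position"],st["width"],st["wrist_force"])
go(693.8,136.1,129)
E
```

```text
[695.91166589 135.81141862 161.79698565] 44.98989877262315 [ 0.09607673 -0.56786384  0.46252849]
go (693.8, 136.1, 129) tx 0.0022 ty 0.0002 tz 0.0328 roll -0.0025 | rot [0.    0.004] | n=0.8 rows
```

View pics/w41.png

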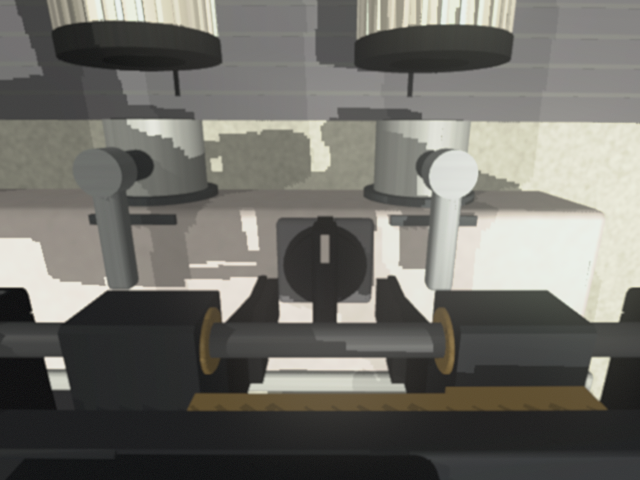

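Request:
servo_tool(
  moves=[
    {"tx": 0.002,"ty": 0,"tz": 0.015,"roll": 0,"claw": 0.045},
    {"tx": 0.002,"ty": 0,"tz": 0.033,"roll": 0,"claw": 0.045},
    {"tx": 0.002,"ty": 0,"tz": 0.033,"roll": 0,"claw": 0.045},
    {"tx": 0.002,"ty": 0,"tz": 0.033,"roll": 0,"claw": 0.005},
    {"tx": 0.002,"ty": 0,"tz": 0.033,"roll": 0,"claw": 0.005},
  ],
  grip_force=15,
)

```text
time_s: 39.63
position: [693.4, 135.3, 127.6]
ee_rot: [-3.141, 0.001, 3.108]
wrist_force: [1.4, 0.2, 0.1]
width: 38.0
```

Request:
servo_tool(
  moves=[
    {"tx": 0,"ty": 0,"tz": 0,"roll": 0,"claw": 0.005},
    {"tx": 0,"ty": 0,"tz": 0,"roll": 0,"claw": 0.005},
    {"tx": 0,"ty": 0,"tz": 0,"roll": 0,"claw": 0.005},
    {"tx": 0,"ty": 0,"tz": 0,"roll": 0,"claw": 0.005},
    {"tx": 0,"ty": 0,"tz": 0,"roll": 0,"claw": 0.005},
  ],
)

```text
time_s: 40.05
position: [693.3, 134.8, 127.4]
ee_rot: [-3.141, 0.002, 3.108]
wrist_force: [0.2, -4.4, 4.5]
width: 13.1
```

Gripped, at width 13.1. Now I turn it clockwise.

Request:
servo_tool(
  moves=[
    {"tx": 0,"ty": 0,"tz": 0,"roll": 0.1,"claw": 0.005},
    {"tx": 0,"ty": 0,"tz": 0,"roll": 0.2,"claw": 0.005},
    {"tx": 0,"ty": 0,"tz": 0,"roll": 0.3,"claw": 0.005},
    {"tx": 0,"ty": 0,"tz": 0,"roll": 0.4,"claw": 0.005},
    {"tx": 0,"ty": 0,"tz": 0,"roll": 0.5,"claw": 0.005},
  ],
  grip_force=15,
)

```text
time_s: 40.47
position: [693.6, 135.8, 127.5]
ee_rot: [3.14, 0.002, 2.603]
wrist_force: [1.1, 0.5, 3.9]
width: 12.9
```

Request:
servo_tool(
  moves=[
    {"tx": 0,"ty": 0,"tz": 0,"roll": 0.1,"claw": 0.005},
    {"tx": 0,"ty": 0,"tz": 0,"roll": 0.2,"claw": 0.005},
    {"tx": 0,"ty": 0,"tz": 0,"roll": 0.3,"claw": 0.005},
    {"tx": 0,"ty": 0,"tz": 0,"roll": 0.4,"claw": 0.005},
    {"tx": 0,"ty": 0,"tz": 0,"roll": 0.5,"claw": 0.005},
  ],
)

```text
time_s: 40.88
position: [694.4, 136.5, 127.5]
ee_rot: [3.137, 0.001, 2.103]
wrist_force: [5.1, 2.9, -0.2]
width: 12.9
```

Request:
servo_tool(
  moves=[
    {"tx": 0,"ty": 0,"tz": 0,"roll": 0,"claw": 0.03},
    {"tx": 0,"ty": 0,"tz": 0,"roll": 0,"claw": 0.03},
    {"tx": 0,"ty": 0,"tz": 0,"roll": 0,"claw": 0.03},
    {"tx": 0,"ty": 0,"tz": 0,"roll": 0,"claw": 0.03},
    {"tx": 0,"ty": 0,"tz": -0.015,"roll": 0,"claw": 0.03},
  ],
)

```text
time_s: 41.3
position: [690.1, 135.3, 137.9]
ee_rot: [-3.135, -0.003, 2.11]
wrist_force: [-1.1, -0.4, 0.3]
width: 28.6
```

Request:
servo_tool(
  moves=[
    {"tx": 0,"ty": 0,"tz": -0.03,"roll": 0,"claw": 0.03},
    {"tx": 0,"ty": 0,"tz": -0.065,"roll": 0,"claw": 0.03},
    {"tx": 0,"ty": 0,"tz": -0.1,"roll": -0.1,"claw": 0.03},
    {"tx": 0,"ty": 0,"tz": -0.1,"roll": -0.2,"claw": 0.03},
    {"tx": 0,"ty": 0,"tz": -0.1,"roll": -0.3,"claw": 0.03},
  ],
)

```text
time_s: 41.72
position: [693.8, 135.5, 246.0]
ee_rot: [3.138, 0.004, 2.414]
wrist_force: [0.1, 0.1, -1.5]
width: 29.8
```

```bash
python3 - <<'E'
from h import *
snap("wrist","w42")
st=ctrl.state();print(st["position"],st["ee_rot"],st["width"],st["wrist_force"])
go(420,0,260)
E
```

```text
[692.74966008 135.38952222 243.58532019] [3.14059132e+00 1.37074582e-03 2.41985511e+00] 30.36208671988482 [-0.65291406  0.31297505 -0.29165563]
go (420, 0, 260) tx 0.1153 ty -0.2818 tz -0.0169 roll -0.6907 | rot [0.    0.002] | n=7.3 rows
```

View pics/w42.png

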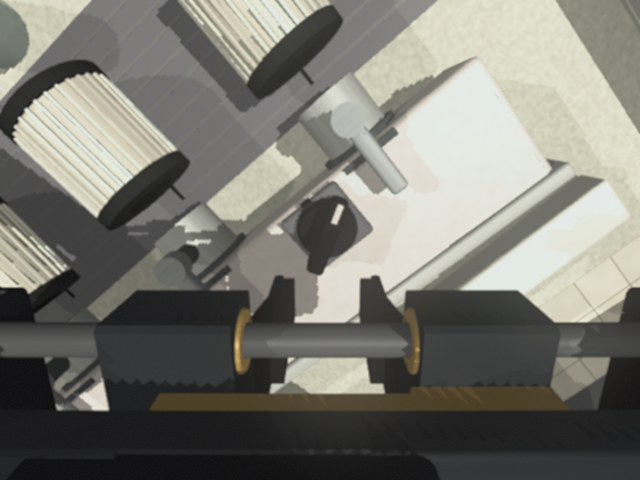

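Request:
servo_tool(
  moves=[
    {"tx": 0.02,"ty": -0.035,"tz": -0.02,"roll": -0.1,"claw": 0.03},
    {"tx": 0.04,"ty": -0.07,"tz": -0.02,"roll": -0.2,"claw": 0.03},
    {"tx": 0.06,"ty": -0.105,"tz": -0.02,"roll": -0.3,"claw": 0.03},
    {"tx": 0.08,"ty": -0.14,"tz": -0.02,"roll": -0.4,"claw": 0.03},
    {"tx": 0.1,"ty": -0.175,"tz": -0.02,"roll": -0.5,"claw": 0.03},
  ],
)

```text
time_s: 42.18
position: [498.3, 72.1, 260.2]
ee_rot: [-3.141, -0.003, 2.912]
wrist_force: [-0.2, -0.2, 0.9]
width: 29.9
```

```bash
python3 - <<'E'
from h import *
go(400,-250,260)
E
```

```text
go (400, -250, 260) tx 0.0223 ty -0.3360 tz 0.0005 roll -0.1990 | rot [-0.001 -0.003] | n=8.1 rows
```

Request:
servo_tool(
  moves=[
    {"tx": 0,"ty": -0.04,"tz": 0,"roll": 0,"claw": 0.03},
    {"tx": 0.01,"ty": -0.08,"tz": 0,"roll": 0,"claw": 0.03},
    {"tx": 0.01,"ty": -0.12,"tz": 0,"roll": 0,"claw": 0.03},
    {"tx": 0.01,"ty": -0.16,"tz": 0,"roll": 0,"claw": 0.03},
    {"tx": 0.01,"ty": -0.2,"tz": 0,"roll": 0,"claw": 0.03},
  ],
)

```text
time_s: 42.6
position: [443.4, -120.8, 261.1]
ee_rot: [3.141, -0.001, 2.907]
wrist_force: [0.7, -0.4, 0.8]
width: 30.0
```

Request:
servo_tool(
  moves=[
    {"tx": 0,"ty": -0.04,"tz": 0,"roll": 0,"claw": 0.03},
    {"tx": 0.01,"ty": -0.08,"tz": 0,"roll": 0,"claw": 0.03},
    {"tx": 0.01,"ty": -0.12,"tz": 0,"roll": 0,"claw": 0.03},
    {"tx": 0.01,"ty": -0.14,"tz": 0,"roll": 0,"claw": 0.03},
    {"tx": 0.01,"ty": -0.14,"tz": 0,"roll": 0,"claw": 0.03},
  ],
)

```text
time_s: 43.02
position: [400.9, -256.8, 260.8]
ee_rot: [-3.141, -0.002, 2.902]
wrist_force: [-0.5, 0.3, -0.6]
width: 30.6
```

```bash
python3 - <<'E'
from h import *
st=ctrl.state();print(st["time_s"],st["position"])
snap("top","t12",(160,120,440,330),2.8)
im=cv2.imread("pics/t12_full.png")
cv2.imwrite("pics/t12b.png",cv2.resize(im[120:260,190:310],None,fx=4.2,fy=4.2,interpolation=cv2.INTER_CUBIC))
E
```

```text
43.0167 [ 400.85158013 -256.77101132  260.77949783]
```

View pics/t12.png

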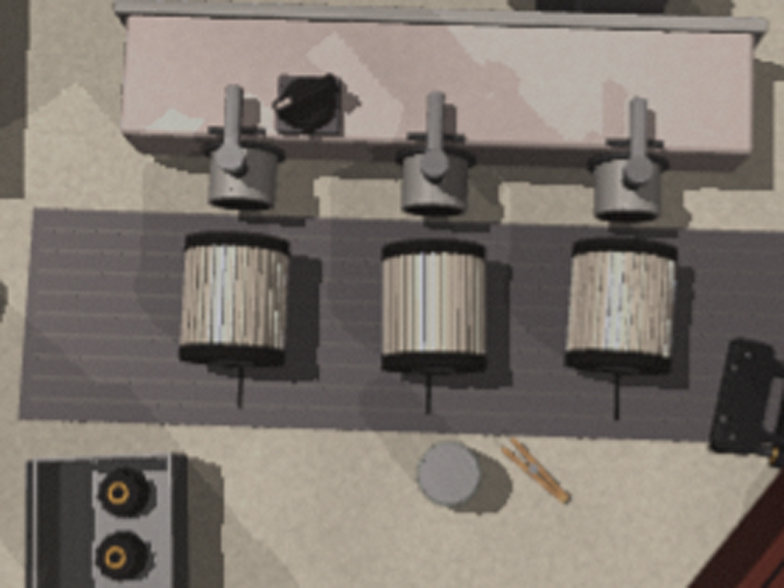

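View pics/t12b.png

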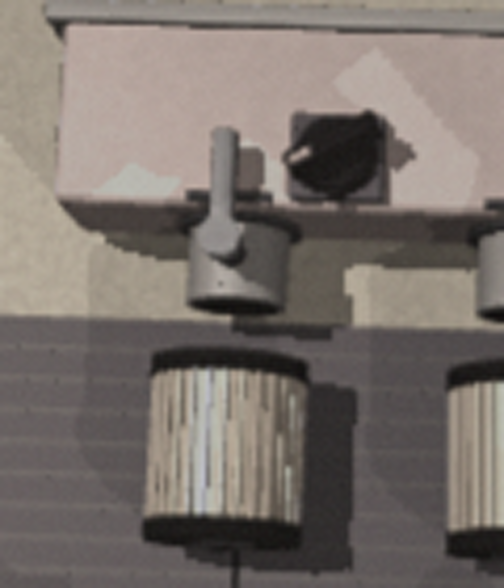

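View pics/t12_full.png

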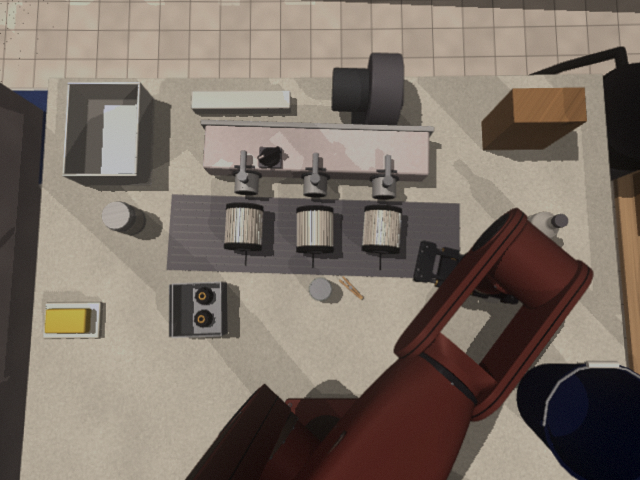

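```bash
python3 - <<'E'
from h import *
c=cam("top"); s=4.2
r=fitf(c,[190+150/s,190+308/s,190+142/s,190+302/s,120+346/s,120+550/s],[530,203,-.03]);print(r.x,r.fun)
x,y,w=r.x; m=np.array([x+55*np.cos(w),y+55*np.sin(w)]); a=-.031
d=m-[616,198.5]; print(d@[np.cos(a),np.sin(a)], d@[-np.sin(a),np.cos(a)])
# spout face from image: outline extents
F=proj(c,circ(616,198.5,a,0,r=30)); print((F.min(0)-[190,120])*s,(F.max(0)-[190,120])*s)
n=unproj(c,[[286/s+190,157/s+120],[378/s+190,118/s+120]],132);print(n,np.degrees(np.arctan2(n[1][1]-n[0][1],n[1][0]-n[0][0])))
E
```

```text
[ 5.28675705e+02  2.03327084e+02 -2.24081226e-02] [ 0.03228618 -0.03531291  0.04986678 -0.04781689  0.00104789 -0.0002602 ]
-32.43398482201936 2.5906923622700613
[185.92933842 297.74236993] [286.13304852 319.28609081]
[[684.63460762 157.78149385 132.        ]
 [707.14636295 105.83924486 132.        ]] -66.56810570424133
```

```bash
python3 - <<'E'
from rig import ctrl
print(ctrl.job_done())
E
```

```text
the job is handed in; nothing more can be done
None
```

The job is handed in at about 43 s, well inside the 210 s limit; `job_done` gives no verdict, so the results below are from my own last checks.

- **Filters:** I rolled the three filters along the bench with the open fingers straddling them, one in front of each outlet. The last top view puts filter_a's mouth about 3 mm off the outlet's axis and about 32 mm from the spout. An earlier top view put filter_b within 1 mm of its axis and filter_c about 2–3 mm off. From the opening fits, their mouths are roughly 35–40 mm from the spouts.
- **Dampers and blower:** all three handles are open and in line, since every outlet has a filter. I turned the blower on only after that. The switch bar reads about 65° from the duct line in the picture, against 60° when on, which is within my reading error.
- **Nuts:** both visible nuts are standing in the caddy. I saw no third nut on the bench.
- **Other things:** in the last top view the jar and peg are where they started, and the arm was clear of everything. The funnel and part of the spray bottle were hidden behind the arm in that view; the arm went near neither.

Two things went wrong and were mended:
- **Dropped nut:** the first nut slipped out as I lifted it. It landed upright near its place and I gripped it again higher up.
- **Filter rolled on:** filter_a rolled about 7 mm past its line and I nudged it back.

The wrist and top cameras disagreed by about 5 mm sideways in absolute position, so I judged each filter against the outlet line within a single picture.

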